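# Pack the ink bottles in the adjustable rack and lock it with jam nuts

## Robot

A 6-joint arm with a two-finger parallel gripper is mounted at the origin on the work surface; the furniture and walls round the work are solid. World frame = base frame: x ahead of the robot, y to its left, z up, the work surface at z = 0. Lengths are in m, angles in rad, forces in N, time in s.
With the tool pointing down it reaches from about 0.375 to 0.9 m from the base axis. Payload 3.1 kg.
Tool frame: the origin (TCP) lies on the front face of the gripper's body, between the roots of the fingers; the fingertips stand 73 mm ahead of it and the grasp point (between the pads) lies 54 mm ahead of it (manip.finger_overhang is the distance from the TCP to the fingertips, in m); z points along the fingers, y is the direction in which the jaws open and shut (so a half turn about z gives the same grasp; the last joint's range is limited). The gripper opens to 85 mm and grips with 20 to 120 N. Pads are 22 mm wide; open, the fingers measure 114 mm over their backs; the gripper's body (76 mm by 85 mm) begins 54 mm behind the grasp point. The pads swing forward as they close: fully open they stand 13 mm farther back than shut.
Start: joints at [1.01, 0.527, 1.433, -0, 1.181, -0.178], TCP at [0.233, 0.58, 0.304] pointing down, gripper open.
Joint ranges: [-3.08, 3.08], [-0.75, 2.2], [0.22, 2.44], [-1.43, 4.57], [0, 2.65], [-2.85, 2.85]. Speed limits (rad/s): [2.79, 2.79, 3.14, 3.14, 3.14, 3.14].

## Interface

Orientations are given as a unit quaternion [x, y, z, w].
In Python, from station import manip gives the robot as it stands.
- The arm moves only by the tool apply_moves, never from a script. Its argument "increments" is a list that holds one entry, the list of rows, each a list of 4 numbers: the shift along the tool's x, y, z in m, then the turn about the tool's z in degrees. In form: [[[dx, dy, dz, spin], ...]]. A call has 1 to 5 rows; each row shifts and turns the pose as measured when the row begins, along the tool's axes as they then stand; what a row does not reach is not made up. A row lasts 1/10 s, in which the tool goes at most 50 mm and 8.59 degrees, less where a joint would pass 70% of its speed; a pose out of reach is approached as far as the arm can. A call with a gripper value outside its range is refused whole. "fingers" is the opening, from 0 (shut) to 1 (fully open), set as the call begins (left out, the last holds). The fingers move at their own pace and stop on an object; "newtons" is the grip in N (left out, the last holds). Time passes only in rows, so rows that do not move let the fingers close. It gives the time, the measured TCP pose, the force and the opening at its end, in the units of the state.
- manip.sense(): the state, without advancing time (a new reading comes with each control period).
- manip.snapshot(name): name is "scene" or "top" or "wrist"; returns (picture, depth): 384x512x3 uint8, red, green, blue; 384x512 float32, m along the optical axis (not along the pixel's ray), 0 where there is no reading.
- manip.camera_model(name): a dict with "mtx" (3x3 intrinsics, pixels), "R" (3x3) and "t" (3): a world point X has camera coordinates R X + t; the wrist camera has in their place "mount" (4x4, takes a point from camera to tool coordinates, whose origin is the TCP and whose axes are the flange's). Camera axes: x right, y down, z forward; pixel columns grow to the right and rows downward; lengths in m; the calibration is good to about 2 mm. A picture is of the moment at which its call begins: read the wrist's pose just before it. camera_model takes no time and is no camera call.
- manip.sign_off(): hands the job in, once; it reports no verdict.
The state is a dict: "t": time; "q": joint angles; "qd": joint speeds; "tau": joint torques, N m; "tcp_pos": TCP position; "tool_rot": TCP orientation; "force": force on the tool from outside, world axes, zero at the start; "ft_torque": the same for the moment, N m; "finger_gap": opening from 0.0 (shut) to 1.0 (fully open).
Only numpy, scipy, OpenCV 4.12 (cv2) and the standard library are available. Lean on these libraries where they do the work, as an engineer would, in place of code of your own. Each camera call takes 0.05 s, during which the arm holds its last target.

## Task

Stand every ink bottle that is out on the desk upright in a row in the rack, between its guide rails. Then slide the cheek shut by its post with a firm push, held for a moment, so that it presses on the row and packs the bottles tight against the end stop, and only then run the second (upper, knurled) nut on each of the two studs down onto the first nut and tighten it hard, so that the pair is locked. Leave the rubber stamp where it is.

Things in the scene. Friction and masses are not known exactly. Their poses are not given: they have to be found in the camera images.
- bottle_a_mid (a point): centre (half-way up, 36.5 mm above the underside) of a closed square ink bottle, blue, body 50 x 50 mm and 55 mm tall, with a round cap 30 mm across above it to 73 mm; 0.08 to 0.14 kg; own x and y axes square to its sides, z up. Two or three such bottles are present
- bottle_b_mid (a point): centre (half-way up, 36.5 mm above the underside) of a closed square ink bottle, blue, body 50 x 50 mm and 55 mm tall, with a round cap 30 mm across above it to 73 mm; 0.08 to 0.14 kg; own x and y axes square to its sides, z up. Two or three such bottles are present
- bottle_c_mid (a point): centre (half-way up, 36.5 mm above the underside) of a closed square ink bottle, blue, body 50 x 50 mm and 55 mm tall, with a round cap 30 mm across above it to 73 mm; 0.08 to 0.14 kg; own x and y axes square to its sides, z up. Two or three such bottles are present
- rack: bottle rack fixed to the desk: grey base plate 150 (its x, away from the robot) x 290 (its y) x 10 mm; the row runs along y. Origin on the desk, midway between the rails; bottles stand 10 mm above it. Rails along y at x = -32 and +32 mm, 6 mm wide, 9 mm tall, leave 58 mm for the bottles. Studs at x = -55 and +55, y = +138 mm
- stop_face (a point): foot of the bottle side of the fixed end stop, at the -y end of the row (rack y = -120 mm), on the plate; upright plate across the row, 110 mm wide, its top 60 mm above the desk; axes as the rack's
- end_stop: the fixed end stop; origin as stop_face
- cheek_face (a point): middle of the bottle side of the sliding cheek, 19.5 mm above the desk, at the +y end of the row; upright aluminium plate 110 mm wide, 8 mm thick, its top 59 mm above the desk; it slides along the rack's y; axes as the rack's
- carriage: the sliding cheek with its slotted tongue and post, one piece; origin as cheek_face. 185 mm between stop_face and cheek_face when fully open, 93 mm at the least; slides with 4 N of friction and stays where it is left
- post_grip (a point): grip point of the black post that stands on the cheek's tongue, to slide it by: upright bar 12 mm (x) x 24 mm (y); this point lies 88 mm above the desk, the post's top 100 mm; 53 mm from cheek_face in +y; above 78 mm nothing else is in the way
- near_nut (a point): centre of the second nut nearer the robot (rack x = -55 mm): round knurled steel nut, 32 mm across, 22 mm tall, started on its 13 mm stud, which ends 76 mm above the desk. The fixed first nut under it (24 mm hexagon) has its top at 37.5 mm. Clockwise from above runs it down, 6 mm a turn; 4.2 to 6.4 mm to go at the start; it has landed when this point is 48.5 mm above the desk
- far_nut (a point): centre of the second nut farther from the robot (rack x = +55 mm): round knurled steel nut, 32 mm across, 22 mm tall, started on its 13 mm stud, which ends 76 mm above the desk. The fixed first nut under it (24 mm hexagon) has its top at 37.5 mm. Clockwise from above runs it down, 6 mm a turn; 4.2 to 6.4 mm to go at the start; it has landed when this point is 48.5 mm above the desk
- near_run (a joint): turns of the second nut nearer the robot in rad: grows as the nut is turned clockwise seen from above and comes down (0.95 mm a rad, 0.03 N m of friction); 7.0 when it lands on the first nut
- near_bite (a joint): pull-up of the second nut nearer the robot in rad after it has landed: the same clockwise turning, but stiff (about 0.2 N m); 0 until then, hard stop at 0.4. It stays where it is left. A nut is tight from 0.2 on
- far_run (a joint): turns of the second nut farther from the robot in rad: grows as the nut is turned clockwise seen from above and comes down (0.95 mm a rad, 0.03 N m of friction); 7.0 when it lands on the first nut
- far_bite (a joint): pull-up of the second nut farther from the robot in rad after it has landed: the same clockwise turning, but stiff (about 0.2 N m); 0 until then, hard stop at 0.4. It stays where it is left. A nut is tight from 0.2 on
- rubber_stamp: wooden rubber stamp, 26 x 60 x 74 mm, standing behind, to the right of the rack; not to be disturbed; origin under its centre
Not all that is in view belongs to the job. What is shaped like the part that bears bottle_b_mid but red or yellow is not meant. What is shaped like the part that bears bottle_c_mid but white is not meant.

How it is judged:
By the outcome, as a careful person would: the job done as asked, in the order asked, and still so for the second after the job is handed in, with the robot touching nothing.
Of bottle_a, bottle_b, bottle_c only 2 to 3 are there at a start; the rules pass over those that are not, and their reading is None.
At some moment in a run one of bottle_a, bottle_b, bottle_c may be knocked a few centimetres aside while the robot is not near it.
It also fails if it takes over 210 s, if anything falls off the work surface, if the arm or the gripper's body presses on something with over 40 N, if the wrist force passes 120 N, or if a joint passes its speed limit or range.

## Working session

There is one attempt and no reset: what is moved stays moved. The work goes in short steps, Python scripts to look and compute and a tool call to move; the robot and the scene stay as the last step left them, time stands still between calls to the robot, and variables do not carry over. Pictures are saved under pics/ and viewed, and the job is handed in when it is done.

Besides the shell and the picture viewer there is one more tool, called in YAML: its name, and indented under it one key for each argument. apply_moves: Moves the arm, as the interface text tells. Its arguments: {"type":"object","properties":{"increments":{"type":"array","items":{"type":"array","items":{"type":"array","items":{"type":"number"}}}},"fingers":{"type":"number"},"newtons":{"type":"number"}},"required":["increments"]}

```bash
ls; mkdir -p pics; cat > h.py <<'E'
import numpy as np, cv2
from station import manip
from scipy.spatial.transform import Rotation as Rn
def snap(name,fn):
    s=manip.sense(); p,d=manip.snapshot(name); cv2.imwrite('pics/%s.png'%fn,p[:,:,::-1]); np.savez('pics/%s.npz'%fn,p=p,d=d,pos=s['tcp_pos'],rot=s['tool_rot']); return p,d,s
def cam(name,s=None):
    c=manip.camera_model(name); K=np.array(c['mtx'])
    if 'R' in c: R=np.array(c['R']);t=np.array(c['t']); return K,R.T,-R.T@t
    M=np.array(c['mount']); Rt=Rn.from_quat(s['tool_rot']).as_matrix()
    return K,Rt@M[:3,:3],Rt@M[:3,3]+np.array(s['tcp_pos'])
def ray(C,u,v,z):
    K,R,o=C; d=R@np.linalg.solve(K,[u,v,1.]); return o+d*(z-o[2])/d[2]
def pts(C,d):
    K,R,o=C; v,u=np.mgrid[:d.shape[0],:d.shape[1]]
    P=np.stack([(u-K[0,2])/K[0,0]*d,(v-K[1,2])/K[1,1]*d,d],-1); return P@R.T+o
def proj(C,X):
    K,R,o=C; c=R.T@(np.array(X)-o); p=K@c; return p[:2]/p[2]
E
python3 - <<'E'
from h import *
s=manip.sense(); print(s)
for n in ['scene','top','wrist']:
    p,d,s=snap(n,n+'0'); C=cam(n,s); print(n,C[0].round(1).tolist(),C[1].round(3).tolist(),C[2].round(3))
print(manip.finger_overhang)
E
```

```text
pics
{'t': 0.0, 'q': array([ 1.00950748e+00,  5.28411609e-01,  1.43390823e+00,  1.20416121e-05,
        1.18137587e+00, -1.78477137e-01]), 'qd': array([-1.16158043e-03, -1.20822469e-03,  9.91946961e-05, -1.33266839e-03,
       -1.08904271e-03, -2.22462327e-04]), 'tau': array([ 7.60213857e-05, -4.42343795e+01, -1.78023022e+01, -1.32908690e-04,
        8.32472026e-03,  1.21169865e-05]), 'tcp_pos': array([0.23311089, 0.57929744, 0.30296508]), 'tool_rot': array([ 1.90241408e-01,  9.81736778e-01, -9.78396205e-04, -3.85323619e-04]), 'force': array([ 0.30654297, -0.32340425,  0.69479449]), 'ft_torque': array([ 0.01342142, -0.00518439, -0.0608982 ]), 'finger_gap': 0.9964611162577458}
scene [[468.9, 0.0, 255.0], [0.0, 468.9, 196.3], [0.0, 0.0, 1.0]] [[0.746, -0.281, 0.604], [-0.666, -0.286, 0.69], [-0.022, -0.916, -0.4]] [-0.561 -1.443  0.818]
top [[465.0, 0.0, 261.0], [0.0, 465.0, 191.6], [0.0, 0.0, 1.0]] [[0.009, -0.997, 0.074], [-1.0, -0.009, -0.0], [0.001, -0.074, -0.997]] [ 0.428 -0.185  1.58 ]
wrist [[331.8, 0.0, 258.0], [0.0, 331.8, 193.6], [0.0, 0.0, 1.0]] [[0.373, 0.896, 0.24], [0.928, -0.36, -0.098], [-0.001, 0.259, -0.966]] [0.172 0.605 0.374]
0.0726
```

View pics/scene0.png

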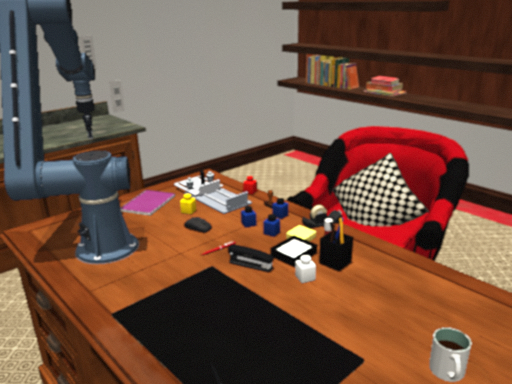

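View pics/top0.png

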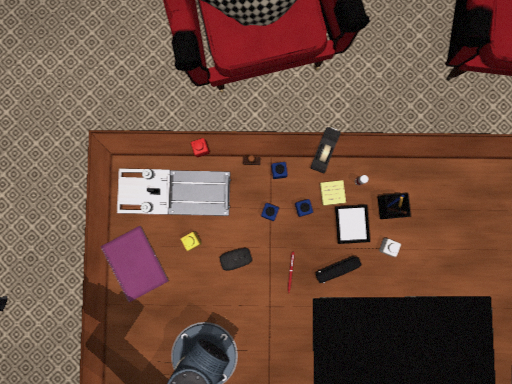

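View pics/wrist0.png

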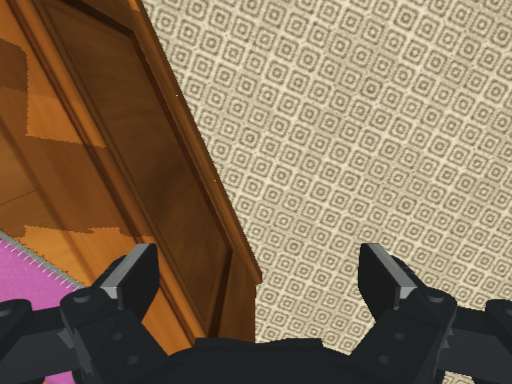

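The top view shows three blue bottles at (280,170), (270,212) and (304,208). The red one at (200,147), yellow at (190,241) and white at (391,247) are decoys. The rack is at (175,192), with its stud end on the left (+y). The stamp is at (251,159).

```bash
python3 - <<'E'
from h import *
Z=np.load('pics/top0.npz'); p,d=Z['p'],Z['d']
a=p[120:260,100:330][:,:,::-1]; b=cv2.resize(a,None,fx=3.4,fy=3.4,interpolation=cv2.INTER_CUBIC); cv2.imwrite('pics/top0c.png',b)
C=cam('top'); W=pts(C,d)
hsv=cv2.cvtColor(p,cv2.COLOR_RGB2HSV)
m=((hsv[...,0]>100)&(hsv[...,0]<130)&(hsv[...,1]>130)).astype(np.uint8)
n,l,st,ce=cv2.connectedComponentsWithStats(m)
for i in range(1,n):
    if st[i,4]<40: continue
    w=W[l==i]; print(ce[i],st[i],w.max(0).round(3),w.min(0).round(3))
    body=np.abs(W[...,2]-0.055)<0.006
    mm=((l==i)&body).astype(np.uint8); c,_=cv2.findContours(((l==i)).astype(np.uint8),0,1); c=max(c,key=cv2.contourArea)
    r=cv2.minAreaRect(np.array([ray(C,q[0][0],q[0][1],.055)[:2]*1000 for q in c],np.float32)); print(r)
# rack
for n_,(u,v) in dict(stampc=(251,159),post=(153,191),nutf=(150,174),nutn=(148,208)).items(): print(n_,W[v,u].round(3))
E
```

```text
[278.60283688 170.80851064] [272 162  15  17 141] [ 0.639 -0.185  1.58 ] [ 0.428 -0.267  0.017]
((612.9449462890625, -243.14430236816406), (49.38645935058594, 45.531898498535156), 7.6675848960876465)
[393.04651163 201.88372093] [387 197  12  10  43] [ 0.524 -0.587  0.13 ] [ 0.497 -0.645  0.003]
((511.4534912109375, -618.7442016601562), (10.969608306884766, 45.129417419433594), 35.655517578125)
[303.02898551 207.66666667] [296 200  16  16 138] [ 0.515 -0.185  1.58 ] [ 0.428 -0.35   0.014]
((490.3856201171875, -324.6941223144531), (46.071693420410156, 47.07333755493164), 14.505658149719238)
[269.5859375 211.6875   ] [262 203  17  18 128] [ 0.504 -0.185  1.58 ] [ 0.428 -0.241  0.038]
((475.8008117675781, -213.66912841796875), (43.773521423339844, 45.65787124633789), 68.72534942626953)
stampc [ 0.646 -0.151  0.074]
post [0.537 0.159 0.1  ]
nutf [0.595 0.179 0.066]
nutn [0.483 0.182 0.069]
```

View pics/top0c.png

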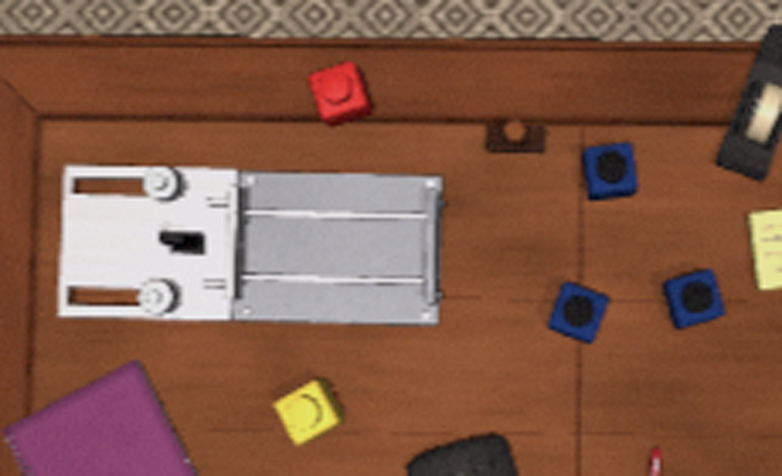

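```bash
cat >> h.py <<'E'
def yaw(s):
    R=Rn.from_quat(s['tool_rot']).as_matrix(); return np.degrees(np.arctan2(R[1,1],R[0,1]))
def plan(x,y,z,yw,step=.04,n=None,maxspin=8.5):
    s=manip.sense(); pos=np.array(s['tcp_pos']); a=yaw(s); tgt=np.array([x,y,z])
    da=(yw-a+180)%360-180
    d=tgt-pos; N=n or int(max(np.ceil(np.linalg.norm(d)/step),np.ceil(abs(da)/maxspin),1))
    print('at',pos.round(4),'yaw %.2f'%a,'q6 %.2f'%s['q'][5],'F',np.round(s['force'],1),'gap %.3f'%s['finger_gap'],'t %.1f'%s['t'],'tilt',(Rn.from_quat(s['tool_rot']).as_matrix()[:2,2]).round(4))
    rows=[]
    for i in range(N):
        c=np.radians(a+da*i/N); ty=np.array([np.cos(c),np.sin(c)]); tx=np.array([-ty[1],ty[0]])
        w=d/N; rows.append([round(float(w[:2]@tx),4),round(float(w[:2]@ty),4),round(float(-w[2]),4),round(float(-da/N),2)])
    for i in range(0,N,5): print(rows[i:i+5])
E
python3 -c "
from h import *
plan(.5,.12,.36,0)"
```

```text
at [0.2332 0.5794 0.3032] yaw 68.06 q6 -0.18 F [-0.5  1.  -0.4] gap 1.001 t 0.1 tilt [-0.0009 -0.0014]
[[-0.0299, -0.0233, -0.0041, 4.86], [-0.0318, -0.0207, -0.0041, 4.86], [-0.0334, -0.0179, -0.0041, 4.86], [-0.0348, -0.015, -0.0041, 4.86], [-0.036, -0.012, -0.0041, 4.86]]
[[-0.0369, -0.0089, -0.0041, 4.86], [-0.0375, -0.0058, -0.0041, 4.86], [-0.0379, -0.0026, -0.0041, 4.86], [-0.0379, 0.0006, -0.0041, 4.86], [-0.0378, 0.0039, -0.0041, 4.86]]
[[-0.0373, 0.007, -0.0041, 4.86], [-0.0366, 0.0102, -0.0041, 4.86], [-0.0356, 0.0132, -0.0041, 4.86], [-0.0343, 0.0162, -0.0041, 4.86]]
```

apply_moves:
  increments:
    - [[-0.03, -0.023, -0.004, 5], [-0.032, -0.021, -0.004, 5], [-0.033, -0.018, -0.004, 5], [-0.035, -0.015, -0.004, 5], [-0.036, -0.012, -0.004, 5]]
  fingers: 1

```text
t: 0.65
tcp_pos: [0.3266, 0.4128, 0.321]
tool_rot: [0.402, 0.916, -0.002, -0.001]
force: [0.9, -0.4, 0.1]
finger_gap: 1.0
```

apply_moves:
  increments:
    - [[-0.037, -0.009, -0.004, 5], [-0.0375, -0.006, -0.004, 5], [-0.038, -0.003, -0.004, 5], [-0.038, 0.001, -0.004, 5], [-0.038, 0.004, -0.004, 5]]

```text
t: 1.15
tcp_pos: [0.4188, 0.2378, 0.3411]
tool_rot: [0.597, 0.802, -0.002, -0.001]
force: [1.5, 0.3, 0.2]
finger_gap: 0.996
```

apply_moves:
  increments:
    - [[-0.037, 0.007, -0.004, 5], [-0.0365, 0.01, -0.004, 5], [-0.0355, 0.013, -0.004, 5], [-0.034, 0.016, -0.004, 5], [0, 0, 0, 0]]

```text
t: 1.65
tcp_pos: [0.4905, 0.0932, 0.3579]
tool_rot: [0.735, 0.678, -0.002, 0.001]
force: [0.0, 0.2, -0.0]
finger_gap: 1.004
```

```bash
python3 -c "
from h import *
plan(.5,.12,.36,0)"
```

```text
at [0.4905 0.0932 0.3579] yaw -4.62 q6 0.05 F [ 0.   0.2 -0. ] gap 1.004 t 1.6 tilt [-0.0022 -0.0042]
[[0.0275, 0.0073, -0.0021, -4.62]]
```

apply_moves:
  increments:
    - [[0.027, 0.035, -0.002, -4.6], [0, 0, 0, 0], [0, 0, 0, 0]]

```text
t: 1.95
tcp_pos: [0.5259, 0.1169, 0.3574]
tool_rot: [0.707, 0.707, -0.005, -0.002]
force: [-0.2, 0.1, 0.2]
finger_gap: 1.003
```

```bash
python3 - <<'E'
from h import *
p,d,s=snap('wrist','w1'); print(s['tcp_pos'],yaw(s))
E
```

```text
[0.5259155  0.11690541 0.35743248] -0.012716343918931618
```

View pics/w1.png

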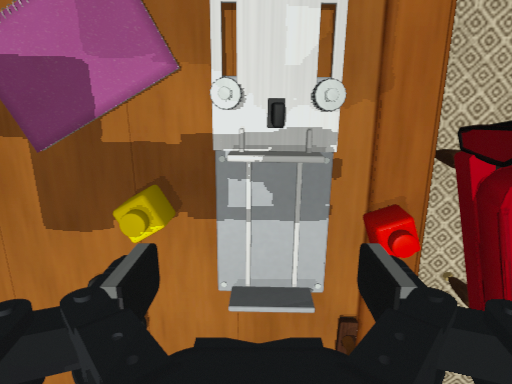

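The wrist view shows the nuts at (227,93) near and (328,95) far, the post at (277,112), the cheek at about row 155, the rails at columns 249 and 297, and the stop at row 300.

```bash
python3 - <<'E'
from h import *
Z=np.load('pics/w1.npz'); p,d=Z['p'],Z['d']; s=dict(tcp_pos=Z['pos'],tool_rot=Z['rot']); C=cam('wrist',s); W=pts(C,d)
b=cv2.resize(p[60:325,200:350][:,:,::-1],None,fx=2.25,fy=2.25,interpolation=cv2.INTER_CUBIC); cv2.imwrite('pics/w1c.png',b)
def clus(u0,u1,v0,v1,z0,z1):
    w=W[v0:v1,u0:u1].reshape(-1,3); w=w[(w[:,2]>z0)&(w[:,2]<z1)]; return w
for nm,(u0,u1) in dict(near=(205,250),far=(305,352)).items():
    w=clus(u0,u1,70,120,.058,.071); print(nm,len(w),np.median(w,0).round(4),(w.min(0)+w.max(0)).round(4)/2,(w.max(0)-w.min(0)).round(4)); 
    c=cv2.minEnclosingCircle((w[:,:2]*1000).astype(np.float32)); print(c)
    w=clus(u0,u1,70,120,.0715,.085); print(' stud',len(w),np.median(w,0).round(4))
w=clus(262,292,90,135,.095,.106); print('post',len(w),np.median(w,0).round(4),(w.min(0)+w.max(0)).round(4)/2,(w.max(0)-w.min(0)).round(4))
w=clus(210,345,0,150,.012,.04); print('tongue z',np.median(w,0).round(4), np.percentile(w[:,2],[5,50,95]))
w=clus(210,345,140,175,.05,.066); print('cheek top',len(w),np.median(w,0).round(4),(w.min(0)+w.max(0)).round(4)/2,(w.max(0)-w.min(0)).round(4)); 
m=[np.median(w[np.abs(w[:,0]-x)<.006],0).round(4) for x in np.arange(.49,.60,.015)]; print(m)
w=clus(210,345,275,320,.052,.066); print('stop top',len(w),(w.min(0)+w.max(0)).round(4)/2,(w.max(0)-w.min(0)).round(4));
# rails
for u0,u1 in((240,258),(288,306)):
    g=cv2.cvtColor(p,cv2.COLOR_RGB2GRAY).astype(float)
    P=[]
    for v in range(170,280,5):
        r=g[v,u0:u1]-np.median(g[v,u0:u1]); r[r<10]=0
        if r.sum()>0: P.append(ray(C,u0+(r*np.arange(len(r))).sum()/r.sum(),v,.0195)[:2])
    P=np.array(P); k=np.polyfit(P[:,1],P[:,0],1); print('rail',k, 'x at y=.04',np.polyval(k,.04), np.degrees(np.arctan(k[0])), np.abs(np.polyval(k,P[:,1])-P[:,0]).max())
E
```

```text
near 644 [0.4898 0.1939 0.0653] [0.48865 0.1938  0.06525] [0.0328 0.0324 0.0111]
((488.76690673828125, 193.78614807128906), 16.810649871826172)
 stud 154 [0.4893 0.1936 0.0764]
far 667 [0.5963 0.1928 0.0658] [0.59835 0.19265 0.06435] [0.0331 0.0323 0.0124]
((598.51416015625, 192.48060607910156), 16.833309173583984)
 stud 154 [0.598  0.1925 0.0764]
post 308 [0.5433 0.1735 0.1001] [0.5434  0.1729  0.09975] [0.0117 0.0236 0.006 ]
tongue z [0.5432 0.2178 0.0262] [0.02481218 0.02623701 0.02785283]
cheek top 781 [0.5429 0.1245 0.0593] [0.5424  0.12415 0.0559 ] [0.1089 0.0092 0.0115]
[array([0.4924, 0.1245, 0.0593]), array([0.5048, 0.1254, 0.0593]), array([0.52  , 0.125 , 0.0594]), array([0.5351, 0.125 , 0.0595]), array([0.5497, 0.1245, 0.0592]), array([0.5651, 0.1244, 0.0594]), array([0.5798, 0.1236, 0.0593]), array([0.5931, 0.124 , 0.0591])]
stop top 748 [ 0.54005 -0.06835  0.0572 ] [0.1092 0.0108 0.0103]
rail [0.01176657 0.50847642] x at y=.04 0.5089470801627856 0.6741435666680141 0.002182912407056148
rail [0.01346117 0.57270045] x at y=.04 0.5732388990540789 0.7712213782492796 0.00029988097689792603
```

View pics/w1c.png

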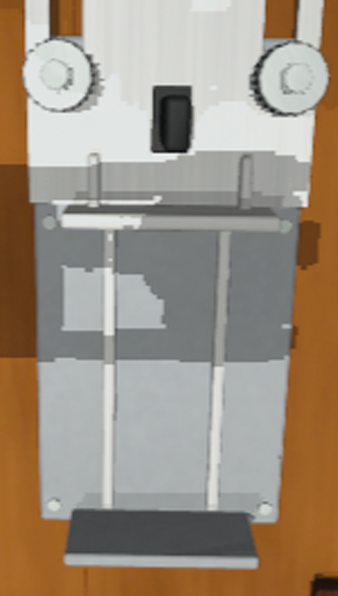

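```bash
python3 -c "
from h import *
plan(.52,-.19,.34,0)"
```

```text
at [0.5264 0.117  0.3577] yaw -0.01 q6 0.01 F [-0.4  0.3  0.4] gap 0.998 t 2.0 tilt [-0.0083 -0.0032]
[[-0.0384, -0.0008, 0.0022, -0.0], [-0.0384, -0.0008, 0.0022, -0.0], [-0.0384, -0.0008, 0.0022, -0.0], [-0.0384, -0.0008, 0.0022, -0.0], [-0.0384, -0.0008, 0.0022, -0.0]]
[[-0.0384, -0.0008, 0.0022, -0.0], [-0.0384, -0.0008, 0.0022, -0.0], [-0.0384, -0.0008, 0.0022, -0.0]]
```

apply_moves:
  increments:
    - [[-0.038, -0.001, 0.002, 0], [-0.038, -0.001, 0.002, 0], [-0.038, -0.001, 0.002, 0], [-0.038, -0.001, 0.002, 0], [-0.038, -0.001, 0.002, 0]]

```text
t: 2.5
tcp_pos: [0.5184, -0.0708, 0.3481]
tool_rot: [0.702, 0.712, -0.003, -0.003]
force: [-0.3, 0.6, -0.1]
finger_gap: 0.995
```

apply_moves:
  increments:
    - [[-0.038, -0.001, 0.002, 0], [-0.038, -0.001, 0.002, 0], [-0.038, -0.001, 0.002, 0], [0, 0, 0, 0]]

```text
t: 2.9
tcp_pos: [0.5141, -0.1908, 0.3423]
tool_rot: [0.703, 0.711, -0.003, -0.002]
force: [0.2, 0.0, -0.3]
finger_gap: 1.001
```

```bash
cat > bot.py <<'E'
from h import *
def bottles(fn,name='wrist'):
    p,d,s=snap(name,fn); C=cam(name,s); W=pts(C,d)
    hsv=cv2.cvtColor(p,cv2.COLOR_RGB2HSV)
    m=((hsv[...,0]>100)&(hsv[...,0]<130)&(hsv[...,1]>110)&(hsv[...,2]>40)&(W[...,2]<.2)&(W[...,2]>.003)).astype(np.uint8)
    m=cv2.dilate(m,np.ones((3,3)));n,l,st,ce=cv2.connectedComponentsWithStats(m)
    for i in range(1,n):
        if st[i,4]<60: continue
        w=W[l==i]; cap=w[(w[:,2]>.066)&(w[:,2]<.09)]; top=w[(w[:,2]>.050)&(w[:,2]<.070)]
        if len(top)<10: print('odd',ce[i],st[i,4],w.max(0));continue
        r=cv2.minAreaRect((top[:,:2]*1000).astype(np.float32))
        c=cv2.minEnclosingCircle((cap[:,:2]*1000).astype(np.float32)) if len(cap) else None
        print('px',ce[i].round(0),'n',len(top),len(cap),'rect',np.round(r[0],1),np.round(r[1],1),'ang %.1f'%r[2],'cap',c, 'ztop %.3f'%np.median(top[:,2]))
E
python3 - <<'E'
from bot import *
bottles('w2'); plan(.476,-.214,.2,20)
E
```

```text
px [230. 179.] n 1125 104 rect [ 478.5 -212.1] [48.2 47.9] ang 69.9 cap ((478.63763427734375, -212.01214599609375), 15.011594772338867) ztop 0.055
px [344. 204.] n 1028 86 rect [ 617.8 -241.7] [47.7 47.1] ang 8.5 cap ((617.8186645507812, -242.1715087890625), 14.950458526611328) ztop 0.055
px [242. 264.] n 887 62 rect [ 492.9 -324.5] [48.4 47.1] ang 15.0 cap ((493.2064208984375, -324.7916259765625), 14.945192337036133) ztop 0.055
at [ 0.5136 -0.1885  0.3422] yaw 0.72 q6 -0.57 F [-0.1  1.  -0.8] gap 1.007 t 3.0 tilt [-0.009   0.0005]
[[-0.0063, -0.0095, 0.0356, -4.82], [-0.0054, -0.01, 0.0356, -4.82], [-0.0046, -0.0104, 0.0356, -4.82], [-0.0037, -0.0107, 0.0356, -4.82]]
```

View pics/w2.png

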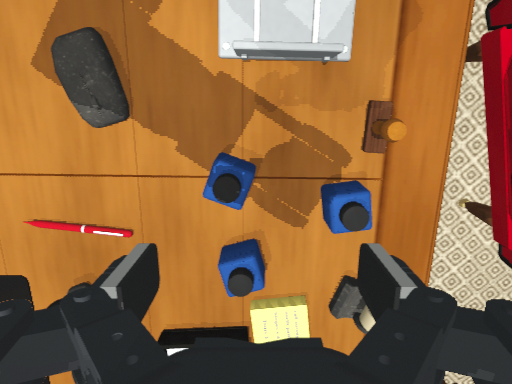

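The three blue bottles in this view, all upright, are at (230,179), (344,204) and (242,264). They match the description, and no decoy is close to them.

```bash
python3 -c "
from h import *
plan(.4785,-.212,.19,-20)"
```

```text
at [ 0.5136 -0.1885  0.3422] yaw 0.72 q6 -0.57 F [-0.1  1.  -0.8] gap 1.007 t 3.0 tilt [-0.009   0.0005]
[[-0.0058, -0.0089, 0.0381, 5.18], [-0.0065, -0.0083, 0.0381, 5.18], [-0.0073, -0.0077, 0.0381, 5.18], [-0.0079, -0.007, 0.0381, 5.18]]
```

apply_moves:
  increments:
    - [[-0.006, -0.009, 0.038, 5.2], [-0.0065, -0.0085, 0.038, 5.2], [-0.0075, -0.0075, 0.038, 5.2], [-0.008, -0.007, 0.038, 5.2], [0, 0, 0, 0]]

```text
t: 3.45
tcp_pos: [0.4771, -0.2061, 0.1902]
tool_rot: [0.822, 0.57, -0.001, -0.001]
force: [-0.3, 0.4, 0.4]
finger_gap: 0.997
```

```bash
python3 -c "
from bot import *
plan(.4785,-.212,.092,-20)
bottles('w3')"
```

```text
at [ 0.4771 -0.2061  0.1902] yaw -20.57 q6 -0.26 F [-0.3  0.4  0.4] gap 0.997 t 3.5 tilt [-0.0018  0.0002]
[[-0.0017, 0.0011, 0.0327, -0.19], [-0.0017, 0.0011, 0.0327, -0.19], [-0.0017, 0.0011, 0.0327, -0.19]]
px [455. 175.] n 3054 39 rect [ 616.9 -242.2] [47.2 48. ] ang 7.5 cap ((616.0234375, -241.13316345214844), 14.661334991455078) ztop 0.055
px [263. 201.] n 2904 154 rect [ 478.6 -211.5] [46.8 48. ] ang 69.5 cap ((478.3458557128906, -212.09127807617188), 14.953916549682617) ztop 0.055
px [326. 312.] n 1333 0 rect [ 491.9 -316. ] [44.9 31.5] ang 17.1 cap None ztop 0.055
```

Consistent. I'll descend and grip.

apply_moves:
  increments:
    - [[-0.002, 0.001, 0.033, 0], [-0.002, 0.001, 0.033, 0], [-0.002, 0.001, 0.033, 0], [0, 0, 0, 0]]

```text
t: 3.9
tcp_pos: [0.4889, -0.2136, 0.1007]
tool_rot: [0.818, 0.576, 0.004, 0.011]
force: [0.0, 0.1, 0.1]
finger_gap: 1.0
```

apply_moves:
  increments:
    - [[0, 0, 0, 0], [0, 0, 0, 0], [0, 0, 0, 0], [0, 0, 0, 0], [0, 0, 0, 0]]
  fingers: 0
  newtons: 30

```text
t: 4.4
tcp_pos: [0.4936, -0.2138, 0.1101]
tool_rot: [0.816, 0.578, 0.007, 0.018]
force: [-0.7, -0.2, -0.9]
finger_gap: 0.576
```

```bash
python3 -c "
from bot import *
plan(.5401,-.038,.24,-.65)"
```

```text
at [ 0.4936 -0.2138  0.1101] yaw -19.38 q6 -0.28 F [-0.7 -0.2 -0.9] gap 0.576 t 4.4 tilt [ 0.0325 -0.0213]
[[0.0302, -0.0024, -0.0216, -3.12], [0.0303, -0.0008, -0.0216, -3.12], [0.0303, 0.0009, -0.0216, -3.12], [0.0302, 0.0025, -0.0216, -3.12], [0.03, 0.0042, -0.0216, -3.12]]
[[0.0298, 0.0058, -0.0216, -3.12]]
```

```bash
python3 -c "
from bot import *
s=manip.sense(); print(s['q'].round(3),s['qd'].round(4),s['tau'].round(2),s['t'])
bottles('w4')
s=manip.sense(); print(s['q'].round(3),s['qd'].round(4),s['tcp_pos'],s['t'])
snap('scene','s4')
s=manip.sense(); print(s['q'].round(3),s['qd'].round(4),s['tcp_pos'],s['t'])
"
```

```text
[-0.617  0.712  1.813  0.003  0.578 -0.281] [ 0.0046 -0.0206 -0.004   0.0009  0.0021  0.    ] [  0.06 -42.3   -7.72   0.    -0.14  -0.  ] 4.4
px [477. 210.] n 1944 0 rect [ 595.  -242.3] [48.6 13.9] ang 81.0 cap None ztop 0.054
px [257. 242.] n 7130 193 rect [ 494.7 -216.8] [47.4 49.9] ang 70.6 cap ((494.16180419921875, -217.14498901367188), 15.089716911315918) ztop 0.059
odd [316.35238095 336.        ] 105 [ 0.51285435 -0.14972105  0.18014673]
[-0.617  0.712  1.813  0.002  0.578 -0.281] [-0.0023  0.0131  0.0022  0.     -0.0001 -0.0006] [ 0.49364331 -0.21390811  0.11004108] 4.45
[-0.617  0.712  1.813  0.002  0.578 -0.281] [-0.0039  0.013   0.0044 -0.0026  0.0014 -0.0005] [ 0.49341054 -0.21382106  0.1096669 ] 4.5
```

View pics/w4.png

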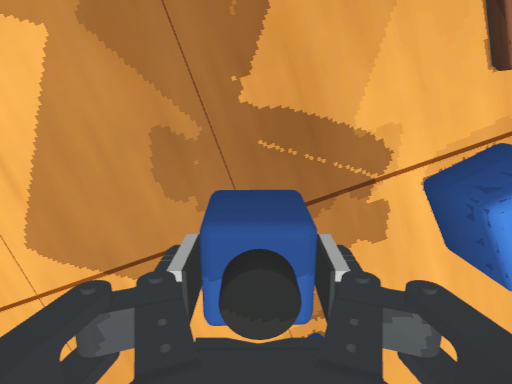

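View pics/s4.png

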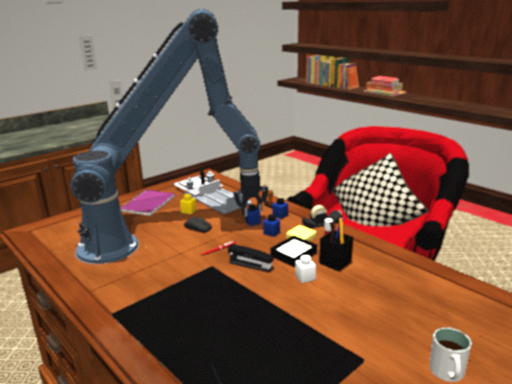

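The gripper has bottle A (at (257,242) in the wrist view), but the tool drifted up and outward by a few mm. I'll test whether zero rows creep.

apply_moves:
  increments:
    - [[0, 0, 0, 0], [0, 0, 0, 0], [0, 0, 0, 0]]

```text
t: 4.8
tcp_pos: [0.4932, -0.214, 0.1095]
tool_rot: [0.816, 0.578, 0.007, 0.017]
force: [-0.6, 0.3, -0.7]
finger_gap: 0.582
```

```bash
python3 -c "
from bot import *
plan(.5401,-.038,.24,-.65)
s=manip.sense(); print(s['q'].round(3),s['tau'].round(2))"
```

```text
at [ 0.4932 -0.214   0.1095] yaw -19.41 q6 -0.28 F [-0.6  0.3 -0.7] gap 0.582 t 4.8 tilt [ 0.0314 -0.0206]
[[0.0303, -0.0024, -0.0217, -3.13], [0.0303, -0.0007, -0.0217, -3.13], [0.0303, 0.0009, -0.0217, -3.13], [0.0302, 0.0026, -0.0217, -3.13], [0.0301, 0.0042, -0.0217, -3.13]]
[[0.0298, 0.0059, -0.0217, -3.13]]
[-0.618  0.713  1.813  0.002  0.578 -0.281] [ 2.000e-02 -4.238e+01 -7.710e+00  0.000e+00 -1.400e-01 -0.000e+00]
```

apply_moves:
  increments:
    - [[0, 0, -0.033, 0], [0, 0, -0.033, 0], [0, 0, -0.033, 0], [0, 0, 0, 0], [0, 0, 0, 0]]

```text
t: 5.3
tcp_pos: [0.4889, -0.2116, 0.209]
tool_rot: [0.816, 0.577, 0.006, 0.014]
force: [-0.8, 0.2, -1.0]
finger_gap: 0.575
```

```bash
python3 -c "
from bot import *
plan(.5401,-.038,.24,-.65)"
```

```text
at [ 0.4889 -0.2116  0.209 ] yaw -19.45 q6 -0.28 F [-0.8  0.2 -1. ] gap 0.575 t 5.3 tilt [ 0.0259 -0.0167]
[[0.0361, -0.0019, -0.0062, -3.76], [0.0362, 0.0005, -0.0062, -3.76], [0.0361, 0.0028, -0.0062, -3.76], [0.0358, 0.0052, -0.0062, -3.76], [0.0354, 0.0075, -0.0062, -3.76]]
```

apply_moves:
  increments:
    - [[0.036, -0.002, -0.006, -3.8], [0.036, 0.0005, -0.006, -3.8], [0.036, 0.003, -0.006, -3.8], [0.036, 0.005, -0.006, -3.8], [0.0355, 0.0075, -0.006, -3.8]]

```text
t: 5.8
tcp_pos: [0.5376, -0.0367, 0.231]
tool_rot: [0.709, 0.705, 0.0, 0.01]
force: [0.7, -0.3, -1.1]
finger_gap: 0.58
```

apply_moves:
  increments:
    - [[0, 0, 0, 0], [0, 0, 0, 0]]

```text
t: 6.0
tcp_pos: [0.5372, -0.0321, 0.2288]
tool_rot: [0.707, 0.707, -0.0, 0.009]
force: [-0.1, -0.2, -0.3]
finger_gap: 0.576
```

```bash
python3 -c "
from bot import *
plan(.5401,-.038,.16,-.65,step=.012)
bottles('w5')"
```

```text
at [ 0.5372 -0.0321  0.2288] yaw 0.06 q6 -0.26 F [-0.1 -0.2 -0.3] gap 0.576 t 6.0 tilt [ 0.0119 -0.0122]
[[-0.001, 0.0005, 0.0115, 0.12], [-0.001, 0.0005, 0.0115, 0.12], [-0.001, 0.0005, 0.0115, 0.12], [-0.001, 0.0005, 0.0115, 0.12], [-0.001, 0.0005, 0.0115, 0.12]]
[[-0.001, 0.0005, 0.0115, 0.12]]
odd [256.62644074 241.87222934] 10151 [0.59549153 0.0351285  0.29865486]
```

View pics/w5.png

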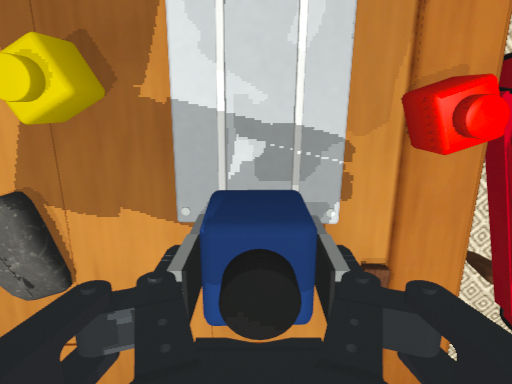

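```bash
cat > held.py <<'E'
from h import *
def held(fn):
    p,d,s=snap('wrist',fn); C=cam('wrist',s); W=pts(C,d); Rt=Rn.from_quat(s['tool_rot']).as_matrix(); T=(W-np.array(s['tcp_pos']))@Rt
    v,u=np.mgrid[:384,:512]
    m=(np.abs(T[...,0])<.035)&(np.abs(T[...,1])<.027)&(T[...,2]<.06)&(T[...,2]>.0)&(d>0)
    hsv=cv2.cvtColor(p,cv2.COLOR_RGB2HSV); dark=hsv[...,2]<60
    b=m&~dark&(hsv[...,0]>100)&(hsv[...,0]<130)
    t=T[b]; z=np.median(t[:,2]); t=t[np.abs(t[:,2]-z)<.008]
    A=np.c_[t[:,:2],np.ones(len(t))]; k=np.linalg.lstsq(A,t[:,2],rcond=None)[0]
    for _ in range(3):
        e=np.abs(A@k-t[:,2])<.0015; k=np.linalg.lstsq(A[e],t[e,2],rcond=None)[0]
    t=t[e]; r=cv2.minAreaRect((t[:,:2]*1000).astype(np.float32))
    print('bodytop z in tool %.4f'%k[2],'slopes',k[:2].round(4),'rect',np.round(r[0],1),np.round(r[1],1),'%.1f'%r[2],'xrange',t[:,0].min().round(4),t[:,0].max().round(4))
    print('world underside z approx', s['tcp_pos'][2]-k[2]-.055)
E
python3 -c "
from held import *
held('w6')"
```

```text
bodytop z in tool 0.0512 slopes [-0.002   0.0266] rect [-1.9 -0. ] [46.3 45.9] 0.2 xrange -0.0251 0.0213
world underside z approx 0.12243018192415356
```

```bash
python3 -c "
from h import *
plan(.5397,-.033,.132,-.65,step=.012)"
```

```text
at [ 0.5371 -0.033   0.2289] yaw -0.06 q6 -0.26 F [-0.2  0.7 -0.8] gap 0.580 t 6.1 tilt [ 0.0118 -0.012 ]
[[0.0, 0.0003, 0.0108, 0.07], [0.0, 0.0003, 0.0108, 0.07], [0.0, 0.0003, 0.0108, 0.07], [0.0, 0.0003, 0.0108, 0.07], [0.0, 0.0003, 0.0108, 0.07]]
[[0.0, 0.0003, 0.0108, 0.07], [0.0, 0.0003, 0.0108, 0.07], [0.0, 0.0003, 0.0108, 0.07], [0.0, 0.0003, 0.0108, 0.07]]
```

apply_moves:
  increments:
    - [[0, 0, 0.011, 0.1], [0, 0, 0.011, 0.1], [0, 0, 0.011, 0.1], [0, 0, 0.011, 0.1], [0, 0, 0.011, 0.1]]

```text
t: 6.6
tcp_pos: [0.5371, -0.038, 0.1688]
tool_rot: [0.713, 0.701, -0.0, 0.008]
force: [-0.7, 0.5, -0.9]
finger_gap: 0.579
```

apply_moves:
  increments:
    - [[0, 0, 0.011, 0.1], [0, 0, 0.011, 0.1], [0, 0, 0.011, 0], [0, 0, 0.006, 0], [0, 0, 0, 0]]

```text
t: 7.1
tcp_pos: [0.537, -0.027, 0.1377]
tool_rot: [0.717, 0.697, 0.007, 0.003]
force: [0.6, -0.2, -1.3]
finger_gap: 0.581
```

```bash
python3 -c "
from held import *
plan(.5395,-.033,.117,-.65,step=.006)
held('w7')"
```

```text
at [ 0.537  -0.027   0.1377] yaw -1.64 q6 -0.24 F [ 0.6 -0.2 -1.3] gap 0.581 t 7.1 tilt [0.0136 0.0047]
[[-0.0015, 0.0007, 0.0052, -0.25], [-0.0015, 0.0007, 0.0052, -0.25], [-0.0015, 0.0007, 0.0052, -0.25], [-0.0015, 0.0007, 0.0052, -0.25]]
bodytop z in tool 0.0356 slopes [0.5595 0.0022] rect [ 4.2 -0.1] [45.9 29.9] 89.9 xrange -0.0107 0.0192
world underside z approx 0.047023608597220705
```

View pics/w7.png

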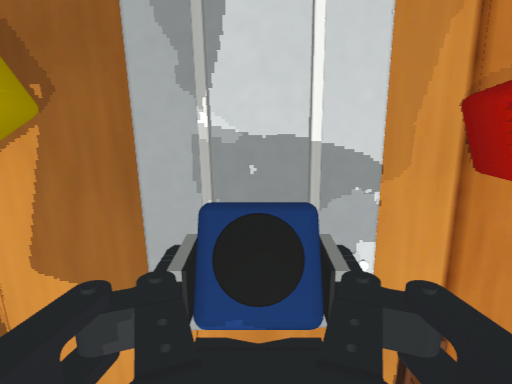

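Bottle A has pitched about 29° in the grip. Its edge caught on the end stop because the tool strayed in y. I'll lift and see how the arm tracks.

apply_moves:
  increments:
    - [[0, 0, -0.012, 0], [0, 0, -0.012, 0], [0, 0, -0.012, 0], [0, 0, -0.012, 0], [0, 0, -0.012, 0]]

```text
t: 7.65
tcp_pos: [0.5355, -0.0283, 0.1995]
tool_rot: [0.718, 0.696, 0.005, 0.001]
force: [0.9, 0.8, -1.7]
finger_gap: 0.577
```

```bash
python3 -c "
from h import *
plan(.541,.035,.2,-.65,step=.012)
s=manip.sense(); print(s['q'].round(4),s['qd'].round(3))"
```

```text
at [ 0.5355 -0.0283  0.1995] yaw -1.73 q6 -0.24 F [ 0.9  0.8 -1.7] gap 0.577 t 7.7 tilt [0.0096 0.0052]
[[0.0106, 0.0006, -0.0001, -0.18], [0.0106, 0.0006, -0.0001, -0.18], [0.0106, 0.0007, -0.0001, -0.18], [0.0106, 0.0007, -0.0001, -0.18], [0.0106, 0.0007, -0.0001, -0.18]]
[[0.0106, 0.0008, -0.0001, -0.18]]
[-0.2645  0.5586  1.7564  0.0103  0.8187 -0.2414] [-0.007 -0.219 -0.087 -0.006  0.301  0.003]
```

apply_moves:
  increments:
    - [[0, 0, 0, 0]]

```text
t: 7.75
tcp_pos: [0.5366, -0.0287, 0.2017]
tool_rot: [0.718, 0.696, 0.006, 0.003]
force: [0.1, -0.4, -1.6]
finger_gap: 0.579
```

```bash
python3 -c "
from h import *
plan(.541,.035,.2,-.65,step=.012)
s=manip.sense(); print(s['q'].round(4),s['qd'].round(3))"
```

```text
at [ 0.5366 -0.0287  0.2017] yaw -1.74 q6 -0.24 F [ 0.1 -0.4 -1.6] gap 0.579 t 7.8 tilt [0.0139 0.0041]
[[0.0106, 0.0004, 0.0003, -0.18], [0.0106, 0.0004, 0.0003, -0.18], [0.0106, 0.0005, 0.0003, -0.18], [0.0106, 0.0005, 0.0003, -0.18], [0.0106, 0.0005, 0.0003, -0.18]]
[[0.0106, 0.0006, 0.0003, -0.18]]
[-0.2647  0.5551  1.7545  0.0103  0.8197 -0.2414] [-0.003  0.007  0.011 -0.002  0.001 -0.   ]
```

```bash
python3 -c "
from h import *
plan(.5395,.003,.135,-.65,step=.015)"
```

```text
at [ 0.5366 -0.0287  0.2017] yaw -1.74 q6 -0.24 F [ 0.1 -0.4 -1.6] gap 0.579 t 7.8 tilt [0.0139 0.0041]
[[0.0064, 0.0004, 0.0133, -0.22], [0.0064, 0.0004, 0.0133, -0.22], [0.0064, 0.0004, 0.0133, -0.22], [0.0064, 0.0005, 0.0133, -0.22], [0.0063, 0.0005, 0.0133, -0.22]]
```

apply_moves:
  increments:
    - [[0.016, 0.001, 0, -0.5], [0.016, 0.001, 0, -0.5], [0, 0, 0.011, 0], [0, 0, 0.011, 0], [0, 0, 0.011, 0]]

```text
t: 8.25
tcp_pos: [0.5409, 0.004, 0.1685]
tool_rot: [0.711, 0.703, 0.007, 0.006]
force: [0.1, 0.3, -0.8]
finger_gap: 0.581
```

apply_moves:
  increments:
    - [[0, 0, 0.011, 0], [0, 0, 0.011, 0], [0, 0, 0.011, 0], [0, 0, 0, 0], [0, 0, 0, 0]]

```text
t: 8.75
tcp_pos: [0.5394, 0.0031, 0.128]
tool_rot: [0.712, 0.702, 0.005, 0.002]
force: [-0.8, 0.1, -1.1]
finger_gap: 0.578
```

```bash
python3 -c "
from held import *
plan(.5395,.003,.118,-.65,step=.006)
held('w8')
snap('scene','s8'); import cv2
p=cv2.imread('pics/s8.png'); cv2.imwrite('pics/s8c.png',cv2.resize(p[150:260,160:320],None,fx=4.8,fy=4.8,interpolation=cv2.INTER_CUBIC))"
```

```text
at [0.5394 0.0031 0.128 ] yaw -0.80 q6 -0.20 F [-0.8  0.1 -1.1] gap 0.578 t 8.8 tilt [0.0095 0.0038]
[[-0.0, 0.0001, 0.005, -0.07], [-0.0, 0.0001, 0.005, -0.07]]
bodytop z in tool 0.0356 slopes [0.5596 0.0015] rect [ 4.3 -0.1] [29.6 45.6] 0.1 xrange -0.0104 0.0191
world underside z approx 0.037333669951828095
```

View pics/s8c.png

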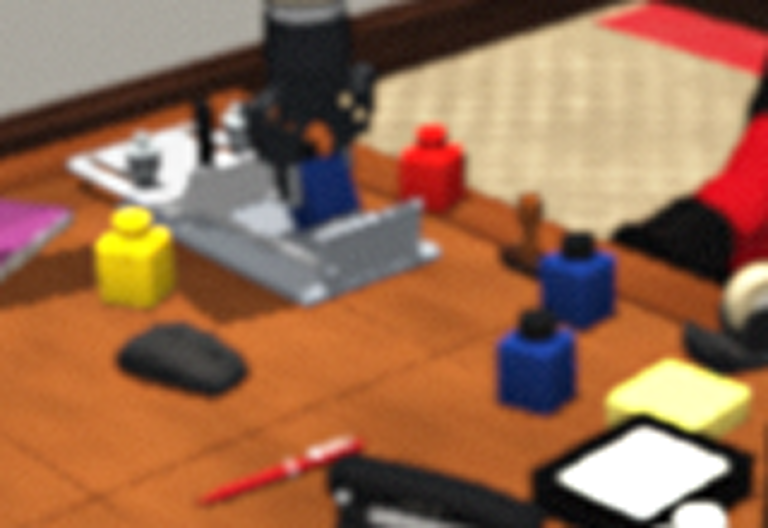

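View pics/w8.png

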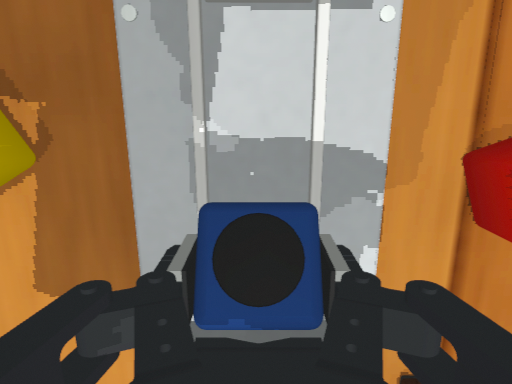

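apply_moves:
  increments:
    - [[0, 0, 0.0045, 0], [0, 0, 0.0045, 0], [0, 0, 0.0045, 0], [0, 0, 0.0045, 0], [0, 0, 0, 0]]

```text
t: 9.35
tcp_pos: [0.5411, 0.003, 0.1118]
tool_rot: [0.712, 0.702, 0.006, 0.004]
force: [-1.1, -0.9, 4.0]
finger_gap: 0.58
```

apply_moves:
  increments:
    - [[-0.002, 0, 0.002, 0], [-0.002, 0, 0.002, 0], [-0.003, 0, 0.001, 0], [-0.003, 0, 0.001, 0]]

```text
t: 9.75
tcp_pos: [0.5412, -0.002, 0.1118]
tool_rot: [0.714, 0.7, 0.01, 0.002]
force: [-0.0, 3.4, 5.5]
finger_gap: 0.582
```

```bash
python3 -c "
from held import *
plan(.5395,.003,.118,-.65,step=.006)
held('w9')"
```

```text
at [ 0.5412 -0.002   0.1118] yaw -1.08 q6 -0.22 F [-0.   3.4  5.5] gap 0.582 t 9.8 tilt [0.018  0.0107]
[[0.0025, -0.0009, -0.0031, -0.22], [0.0025, -0.0009, -0.0031, -0.22]]
bodytop z in tool 0.0356 slopes [0.5521 0.0014] rect [ 5. -1.] [47.2 30.8] 90.0 xrange -0.0104 0.0204
world underside z approx 0.021150349437646314
```

apply_moves:
  increments:
    - [[0, 0, 0, 0], [0, 0, 0, 0], [0, 0, 0, 0], [0, 0, 0, 0], [0, 0, 0, 0]]
  fingers: 1

```text
t: 10.3
tcp_pos: [0.5415, -0.0024, 0.1114]
tool_rot: [0.714, 0.7, 0.01, 0.003]
force: [0.3, 0.2, 1.1]
finger_gap: 1.001
```

```bash
python3 -c "
from held import *
plan(.5395,.003,.118,-.65,step=.006)
held('w10')"
```

```text
at [ 0.5415 -0.0024  0.1114] yaw -1.07 q6 -0.22 F [0.3 0.2 1.1] gap 1.001 t 10.3 tilt [0.0187 0.0101]
[[0.0027, -0.0011, -0.0033, -0.21], [0.0027, -0.0011, -0.0033, -0.21]]
bodytop z in tool 0.0465 slopes [0.0494 0.0169] rect [-11.7   0.3] [29.6 46. ] 0.8 xrange -0.0267 0.0031
world underside z approx 0.009884172986084731
```

View pics/w10.png

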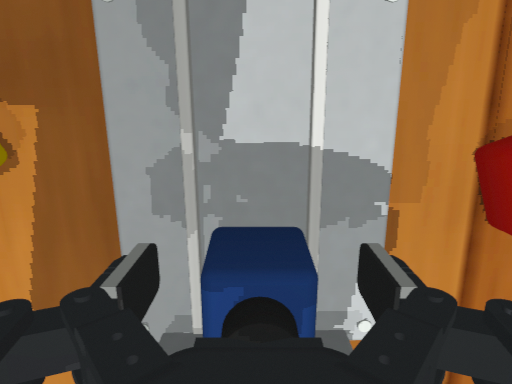

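Bottle A now stands flat between the rails, centred at about y=-0.026. I'll regrip it and slide it to the stop to make room.

apply_moves:
  increments:
    - [[-0.011, 0, 0.004, 0.2], [-0.011, 0, 0.004, 0.2], [0, 0, 0, 0]]

```text
t: 10.65
tcp_pos: [0.5413, -0.0262, 0.1023]
tool_rot: [0.716, 0.698, 0.01, 0.003]
force: [0.5, 0.6, 0.3]
finger_gap: 0.998
```

apply_moves:
  increments:
    - [[0, 0, 0, 0], [0, 0, 0, 0], [0, 0, 0, 0], [0, 0, 0, 0]]
  fingers: 0
  newtons: 20

```text
t: 11.05
tcp_pos: [0.541, -0.0271, 0.1021]
tool_rot: [0.717, 0.697, 0.01, 0.003]
force: [-0.5, 0.1, -0.5]
finger_gap: 0.584
```

apply_moves:
  increments:
    - [[-0.004, 0, 0, 0], [-0.004, 0, 0, 0], [-0.004, 0, 0, 0]]

```text
t: 11.35
tcp_pos: [0.5405, -0.0387, 0.102]
tool_rot: [0.716, 0.698, 0.01, 0.002]
force: [0.7, -0.7, 0.5]
finger_gap: 0.583
```

```bash
python3 -c "
from held import *
plan(.5395,.003,.118,-.65,step=.006)
held('w11')"
```

```text
at [ 0.5405 -0.0387  0.102 ] yaw -1.49 q6 -0.28 F [ 0.7 -0.7  0.5] gap 0.583 t 11.3 tilt [0.0176 0.0107]
[[0.0052, -0.0003, -0.002, -0.1], [0.0052, -0.0003, -0.002, -0.1], [0.0052, -0.0002, -0.002, -0.1], [0.0052, -0.0002, -0.002, -0.1], [0.0052, -0.0002, -0.002, -0.1]]
[[0.0052, -0.0002, -0.002, -0.1], [0.0052, -0.0002, -0.002, -0.1], [0.0052, -0.0002, -0.002, -0.1]]
bodytop z in tool 0.0366 slopes [0.0122 0.0107] rect [ 4.7 -0. ] [45.7 46.4] 89.7 xrange -0.0186 0.0279
world underside z approx 0.010419986826254495
```

apply_moves:
  increments:
    - [[0, 0, 0, 0], [0, 0, 0, 0], [0, 0, 0, 0], [0, 0, 0, 0]]
  fingers: 1

```text
t: 11.8
tcp_pos: [0.5408, -0.0401, 0.1021]
tool_rot: [0.716, 0.698, 0.01, 0.003]
force: [-0.2, 0.1, -0.2]
finger_gap: 1.001
```

apply_moves:
  increments:
    - [[0, 0, -0.02, 0], [0, 0, -0.03, 0], [0, 0, -0.04, 0], [0, 0, -0.04, 0], [-0.02, 0, -0.03, 0]]

```text
t: 12.3
tcp_pos: [0.5345, -0.0593, 0.2617]
tool_rot: [0.715, 0.699, 0.007, -0.004]
force: [-0.1, 0.4, -0.5]
finger_gap: 0.997
```

apply_moves:
  increments:
    - [[-0.04, 0, -0.01, 0], [-0.04, 0, 0, 0], [-0.04, 0, 0, 0], [-0.03, 0, 0, 0], [0, 0, 0, 0]]

```text
t: 12.8
tcp_pos: [0.5335, -0.2159, 0.2779]
tool_rot: [0.714, 0.7, 0.009, 0.004]
force: [-0.5, 1.0, -0.6]
finger_gap: 1.0
```

```bash
python3 -c "
from bot import *
bottles('w12')
plan(.6178,-.242,.17,8)"
```

```text
px [336. 197.] n 1489 118 rect [ 617.8 -241.9] [48.3 47.5] ang 8.5 cap ((617.9369506835938, -242.38160705566406), 14.997252464294434) ztop 0.055
px [218. 274.] n 1264 70 rect [ 492.7 -324.4] [48.4 47.3] ang 16.2 cap ((493.1007080078125, -324.8271484375), 14.909039497375488) ztop 0.055
at [ 0.5331 -0.214   0.2777] yaw -1.13 q6 -0.57 F [ 0.8 -0.2  0.2] gap 1.004 t 12.8 tilt [0.018  0.0082]
[[-0.0066, 0.0213, 0.0269, -2.28], [-0.0074, 0.021, 0.0269, -2.28], [-0.0083, 0.0207, 0.0269, -2.28], [-0.0091, 0.0204, 0.0269, -2.28]]
```

View pics/w12.png

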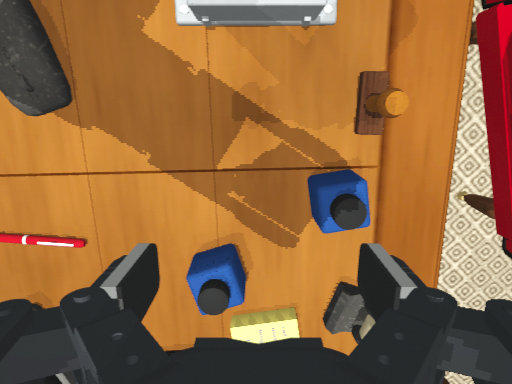

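apply_moves:
  increments:
    - [[-0.007, 0.021, 0.027, -2.4], [-0.0075, 0.021, 0.027, -2.4], [-0.008, 0.021, 0.027, -2.4], [-0.009, 0.0205, 0.02, -2.4], [0, 0, 0, 0]]

```text
t: 13.35
tcp_pos: [0.6213, -0.2348, 0.175]
tool_rot: [0.649, 0.761, 0.01, 0.002]
force: [-1.0, 0.4, 0.2]
finger_gap: 1.002
```

```bash
python3 -c "
from bot import *
plan(.6175,-.242,.096,8.5,step=.014)"
```

```text
at [ 0.6213 -0.2348  0.175 ] yaw 9.02 q6 -0.71 F [-1.   0.4  0.2] gap 1.002 t 13.3 tilt [0.0158 0.012 ]
[[-0.0011, -0.0008, 0.0132, 0.09], [-0.0011, -0.0008, 0.0132, 0.09], [-0.0011, -0.0008, 0.0132, 0.09], [-0.0011, -0.0008, 0.0132, 0.09], [-0.0011, -0.0008, 0.0132, 0.09]]
[[-0.0011, -0.0008, 0.0132, 0.09]]
```

apply_moves:
  increments:
    - [[-0.0015, -0.001, 0.013, 0.1], [-0.0015, -0.001, 0.013, 0.1], [-0.0015, -0.001, 0.013, 0.1], [-0.0015, -0.001, 0.013, 0.1], [-0.0015, -0.001, 0.013, 0.1]]

```text
t: 13.85
tcp_pos: [0.6167, -0.2386, 0.1082]
tool_rot: [0.652, 0.758, 0.01, 0.002]
force: [0.2, 0.6, -0.6]
finger_gap: 0.997
```

apply_moves:
  increments:
    - [[-0.0015, -0.001, 0.01, 0], [0, 0, 0, 0], [0, 0, 0, 0]]

```text
t: 14.15
tcp_pos: [0.6143, -0.2403, 0.0946]
tool_rot: [0.653, 0.758, 0.009, -0.0]
force: [-0.4, 0.4, 0.7]
finger_gap: 1.001
```

```bash
python3 -c "
from held import *
plan(.6165,-.2427,.096,8.5,step=.014)
held('w13')"
```

```text
at [ 0.6143 -0.2403  0.0946] yaw 8.51 q6 -0.71 F [-0.4  0.4  0.7] gap 1.001 t 14.2 tilt [0.0116 0.0149]
[[-0.0027, 0.0018, -0.0014, 0.01]]
bodytop z in tool 0.0393 slopes [0.0228 0.0119] rect [-0.4  2.4] [41.9 45.5] 0.4 xrange -0.0215 0.0205
world underside z approx 0.0003698516977525476
```

View pics/w13.png

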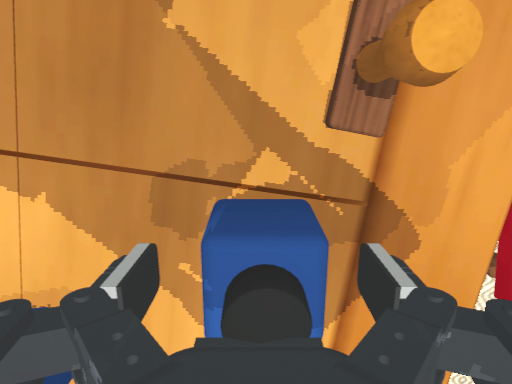

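apply_moves:
  increments:
    - [[-0.0015, 0.0022, 0, 0], [0, 0, 0, 0], [0, 0, 0, 0]]

```text
t: 14.5
tcp_pos: [0.6178, -0.242, 0.0963]
tool_rot: [0.653, 0.758, 0.01, 0.001]
force: [0.2, -0.1, 0.1]
finger_gap: 1.003
```

apply_moves:
  increments:
    - [[0, 0, 0, 0], [0, 0, 0, 0], [0, 0, 0, 0], [0, 0, 0, 0], [0, 0, 0, 0]]
  fingers: 0
  newtons: 35

```text
t: 15.0
tcp_pos: [0.6182, -0.242, 0.0975]
tool_rot: [0.652, 0.758, 0.01, 0.002]
force: [0.4, -0.1, 0.1]
finger_gap: 0.578
```

apply_moves:
  increments:
    - [[0, 0, -0.012, 0], [0, 0, -0.02, 0], [0, 0, -0.03, 0], [0, 0, -0.035, 0], [0, 0, -0.035, 0]]

```text
t: 15.5
tcp_pos: [0.6128, -0.2418, 0.2282]
tool_rot: [0.653, 0.758, 0.008, -0.006]
force: [0.3, 0.1, -0.6]
finger_gap: 0.586
```

```bash
python3 -c "
from held import *
plan(.541,.024,.235,-.65,step=.035)
held('w14')"
```

```text
at [ 0.6128 -0.2418  0.2282] yaw 8.52 q6 -0.71 F [ 0.3  0.1 -0.6] gap 0.586 t 15.5 tilt [0.0013 0.0212]
[[0.0342, -0.004, -0.0008, 1.15], [0.0341, -0.0046, -0.0008, 1.15], [0.034, -0.0053, -0.0008, 1.15], [0.0339, -0.006, -0.0008, 1.15], [0.0338, -0.0067, -0.0008, 1.15]]
[[0.0336, -0.0073, -0.0008, 1.15], [0.0335, -0.008, -0.0008, 1.15], [0.0333, -0.0087, -0.0008, 1.15]]
bodytop z in tool 0.0421 slopes [0.0124 0.0132] rect [-0.1  0.2] [46.  45.7] 0.0 xrange -0.0231 0.0229
world underside z approx 0.13113091355047163
```

apply_moves:
  increments:
    - [[0.034, -0.004, -0.001, 1.15], [0.034, -0.0045, -0.001, 1.15], [0.034, -0.0055, -0.001, 1.15], [0.034, -0.006, -0.001, 1.15], [0.034, -0.0065, -0.001, 1.15]]

```text
t: 16.05
tcp_pos: [0.5731, -0.0789, 0.2492]
tool_rot: [0.694, 0.72, 0.012, 0.008]
force: [0.7, -0.1, -1.7]
finger_gap: 0.578
```

apply_moves:
  increments:
    - [[0.0335, -0.0075, -0.001, 1.15], [0.033, -0.008, -0.001, 1.15], [0.02, -0.008, -0.001, 1.15], [0.01, 0, 0, 0], [0, 0, 0, 0]]

```text
t: 16.55
tcp_pos: [0.5446, 0.0252, 0.2552]
tool_rot: [0.714, 0.7, 0.013, 0.008]
force: [0.5, -0.6, -1.1]
finger_gap: 0.579
```

```bash
python3 -c "
from held import *
plan(.541,.022,.130,-.65,step=.014)
held('w15')"
```

```text
at [0.5446 0.0252 0.2552] yaw -1.20 q6 -0.15 F [ 0.5 -0.6 -1.1] gap 0.579 t 16.6 tilt [0.0299 0.006 ]
[[-0.0004, -0.0004, 0.0139, -0.06], [-0.0004, -0.0004, 0.0139, -0.06], [-0.0004, -0.0004, 0.0139, -0.06], [-0.0004, -0.0004, 0.0139, -0.06], [-0.0004, -0.0004, 0.0139, -0.06]]
[[-0.0004, -0.0004, 0.0139, -0.06], [-0.0004, -0.0004, 0.0139, -0.06], [-0.0004, -0.0004, 0.0139, -0.06], [-0.0004, -0.0004, 0.0139, -0.06]]
bodytop z in tool 0.0421 slopes [0.0101 0.0127] rect [-0.  0.] [45.7 46.3] 89.8 xrange -0.0232 0.0231
world underside z approx 0.15813371432605694
```

View pics/w15.png

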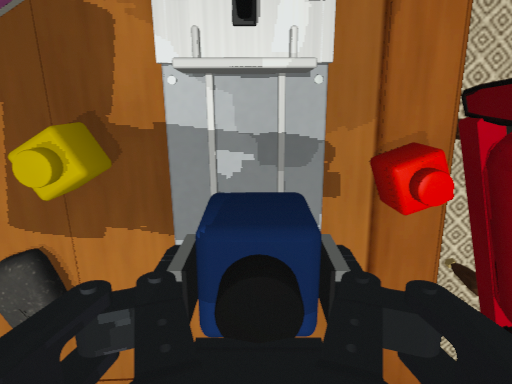

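apply_moves:
  increments:
    - [[-0.0005, -0.0012, 0.0145, -0.1], [-0.0005, -0.0012, 0.0145, -0.1], [-0.0005, -0.0012, 0.0145, -0.1], [-0.0005, -0.0012, 0.0145, -0.1], [-0.0005, -0.0012, 0.0145, -0.1]]

```text
t: 17.1
tcp_pos: [0.5479, 0.015, 0.1833]
tool_rot: [0.713, 0.701, 0.016, 0.015]
force: [0.3, -0.4, -0.9]
finger_gap: 0.578
```

apply_moves:
  increments:
    - [[-0.0005, -0.0012, 0.0145, 0], [-0.0005, -0.0012, 0.0145, 0], [-0.0005, -0.0012, 0.0145, 0], [0, 0, 0.005, 0], [0, 0, 0, 0]]

```text
t: 17.6
tcp_pos: [0.552, 0.0137, 0.1445]
tool_rot: [0.719, 0.695, 0.023, 0.014]
force: [0.2, -1.1, -1.1]
finger_gap: 0.583
```

```bash
python3 -c "
from held import *
plan(.5385,.0225,.110,-.65,step=.005)
held('w16')"
```

```text
at [0.552  0.0137 0.1445] yaw -1.94 q6 -0.18 F [ 0.2 -1.1 -1.1] gap 0.583 t 17.6 tilt [0.0528 0.012 ]
[[0.001, -0.0017, 0.0043, -0.16], [0.001, -0.0017, 0.0043, -0.16], [0.001, -0.0017, 0.0043, -0.16], [0.0011, -0.0017, 0.0043, -0.16], [0.0011, -0.0017, 0.0043, -0.16]]
[[0.0011, -0.0017, 0.0043, -0.16], [0.0011, -0.0017, 0.0043, -0.16], [0.0011, -0.0017, 0.0043, -0.16]]
bodytop z in tool 0.0292 slopes [0.4147 0.0092] rect [12.1  0.1] [39.8 45.8] 0.6 xrange -0.008 0.0319
world underside z approx 0.06027172576144026
```

View pics/w16.png

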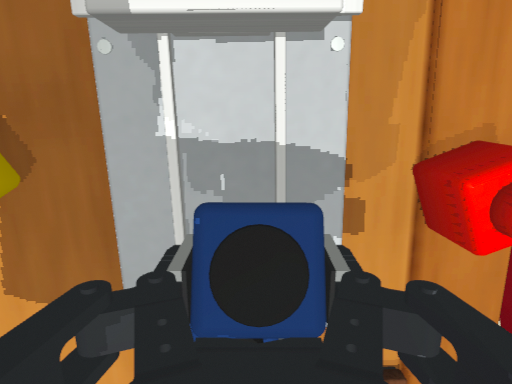

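Bottle C caught on A during the descent. The tool strays several mm in fast multi-row moves, so I'll use short corrected segments from now on. Lifting clear first.

apply_moves:
  increments:
    - [[0.002, -0.002, -0.01, 0], [0, 0, -0.02, 0], [0, 0, -0.04, 0], [0, 0, -0.04, 0], [0, 0, 0, 0]]

```text
t: 18.15
tcp_pos: [0.5466, 0.0088, 0.2572]
tool_rot: [0.72, 0.693, 0.022, 0.015]
force: [0.3, -0.6, -0.5]
finger_gap: 0.576
```

```bash
python3 -c "
from held import *
plan(.5385,.0225,.110,-.65,step=.005)
s=manip.sense();print(s['q'].round(4),s['qd'].round(3))
held('w17')"
```

```text
at [0.5466 0.0088 0.2572] yaw -2.24 q6 -0.17 F [ 0.3 -0.6 -0.5] gap 0.576 t 18.1 tilt [0.0529 0.0094]
[[0.0004, -0.0003, 0.0049, -0.05], [0.0004, -0.0003, 0.0049, -0.05], [0.0004, -0.0003, 0.0049, -0.05], [0.0004, -0.0003, 0.0049, -0.05], [0.0004, -0.0003, 0.0049, -0.05]]
[[0.0004, -0.0003, 0.0049, -0.05], [0.0004, -0.0003, 0.0049, -0.05], [0.0004, -0.0003, 0.0049, -0.05], [0.0004, -0.0003, 0.0049, -0.05], [0.0004, -0.0003, 0.0049, -0.05]]
[[0.0004, -0.0003, 0.0049, -0.05], [0.0004, -0.0003, 0.0049, -0.05], [0.0004, -0.0003, 0.0049, -0.05], [0.0004, -0.0003, 0.0049, -0.05], [0.0004, -0.0003, 0.0049, -0.05]]
[[0.0004, -0.0003, 0.0049, -0.05], [0.0004, -0.0003, 0.0049, -0.05], [0.0005, -0.0003, 0.0049, -0.05], [0.0005, -0.0003, 0.0049, -0.05], [0.0005, -0.0003, 0.0049, -0.05]]
[[0.0005, -0.0003, 0.0049, -0.05], [0.0005, -0.0003, 0.0049, -0.05], [0.0005, -0.0003, 0.0049, -0.05], [0.0005, -0.0003, 0.0049, -0.05], [0.0005, -0.0003, 0.0049, -0.05]]
[[0.0005, -0.0003, 0.0049, -0.05], [0.0005, -0.0003, 0.0049, -0.05], [0.0005, -0.0003, 0.0049, -0.05], [0.0005, -0.0003, 0.0049, -0.05], [0.0005, -0.0003, 0.0049, -0.05]]
[-0.1965  0.4707  1.7076  0.0246  0.9134 -0.1723] [-0.017  0.056  0.043 -0.006 -0.018 -0.003]
bodytop z in tool 0.0292 slopes [0.4156 0.0095] rect [12.4  0.1] [38.9 45.9] 0.4 xrange -0.0072 0.0319
world underside z approx 0.17302327742366028
```

View pics/w17.png

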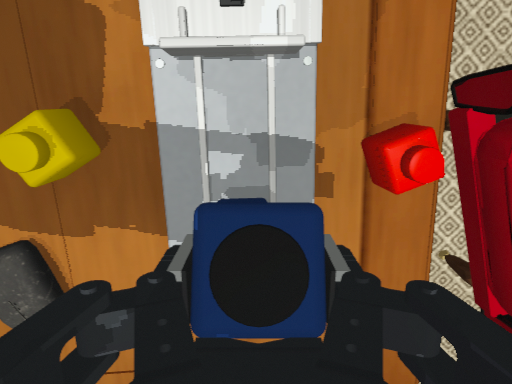

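apply_moves:
  increments:
    - [[0, 0, -0.05, 0], [0, 0, -0.05, 0], [0, 0, 0, 0]]

```text
t: 18.5
tcp_pos: [0.5396, 0.0061, 0.3492]
tool_rot: [0.722, 0.692, 0.017, 0.008]
force: [0.0, 0.0, -1.0]
finger_gap: 0.578
```

```bash
cat > st.py <<'E'
from h import *
s=manip.sense(); R=Rn.from_quat(s['tool_rot']).as_matrix(); print(s['tcp_pos'].round(4),'yaw %.2f'%yaw(s),'tilt',R[:2,2].round(4),'q',s['q'].round(3),'qd',np.abs(s['qd']).max().round(3),'F',s['force'].round(1),'gap %.3f t %.1f'%(s['finger_gap'],s['t']))
E
python3 st.py
```

```text
[0.5396 0.0061 0.3492] yaw -2.40 tilt [0.0364 0.0116] q [-0.204  0.348  1.611  0.02   1.149 -0.17 ] qd 0.093 F [ 0.  0. -1.] gap 0.578 t 18.5
```

apply_moves:
  increments:
    - [[0, -0.05, 0, 0], [0, -0.05, 0, 0], [0, 0, 0, 0]]

```text
t: 18.8
tcp_pos: [0.4348, 0.0097, 0.3393]
tool_rot: [0.722, 0.692, 0.014, 0.004]
force: [-0.3, 0.4, -1.3]
finger_gap: 0.577
```

```bash
python3 st.py
```

```text
[0.4348 0.0097 0.3393] yaw -2.48 tilt [0.0249 0.0134] q [-0.246  0.212  1.852  0.022  1.057 -0.214] qd 0.127 F [-0.3  0.4 -1.3] gap 0.577 t 18.8
```

apply_moves:
  increments:
    - [[0, 0.05, 0, 0], [0, 0.05, 0, 0], [0, 0, 0, 0]]

```text
t: 19.1
tcp_pos: [0.5314, 0.005, 0.3347]
tool_rot: [0.723, 0.691, 0.009, -0.002]
force: [-0.4, -0.3, -1.4]
finger_gap: 0.585
```

```bash
python3 st.py
```

```text
[0.5314 0.005  0.3347] yaw -2.65 tilt [0.0109 0.0156] q [-0.209  0.361  1.636  0.019  1.138 -0.171] qd 0.136 F [-0.4 -0.3 -1.4] gap 0.585 t 19.1
```

apply_moves:
  increments:
    - [[0.05, 0, 0, 0], [0.05, 0, 0, 0], [0, 0, 0, 0]]

```text
t: 19.4
tcp_pos: [0.5374, 0.1043, 0.3294]
tool_rot: [0.726, 0.688, 0.006, -0.005]
force: [0.2, -0.4, -1.1]
finger_gap: 0.579
```

```bash
python3 st.py
```

```text
[0.5374 0.1043 0.3294] yaw -3.07 tilt [0.001  0.0154] q [-0.019  0.392  1.6    0.017  1.149  0.028] qd 0.079 F [ 0.2 -0.4 -1.1] gap 0.579 t 19.4
```

apply_moves:
  increments:
    - [[-0.05, 0, 0, 0], [-0.05, 0, 0, 0], [0, 0, 0, 0]]

```text
t: 19.7
tcp_pos: [0.5309, 0.0038, 0.3224]
tool_rot: [0.723, 0.691, 0.003, -0.008]
force: [-0.1, 0.7, -1.1]
finger_gap: 0.579
```

```bash
python3 st.py
```

```text
[0.5309 0.0038 0.3224] yaw -2.53 tilt [-0.0071  0.015 ] q [-0.209  0.38   1.642  0.015  1.129 -0.171] qd 0.067 F [-0.1  0.7 -1.1] gap 0.579 t 19.7
```

```bash
python3 -c "
from bot import *
bottles('t20','top'); snap('scene','s20')
p=cv2.imread('pics/s20.png'); q=cv2.imread('pics/t20.png')
a=cv2.resize(p[150:260,160:320],(640,440),interpolation=cv2.INTER_CUBIC);cv2.imwrite('pics/s20c.png',a)
cv2.imwrite('pics/t20c.png',cv2.resize(q[120:260,100:330],None,fx=3.4,fy=3.4,interpolation=cv2.INTER_CUBIC))
"
```

```text
px [216. 192.] n 141 79 rect [541.5 -38.9] [47.  49.2] ang 0.4 cap ((540.51171875, -37.339534759521484), 27.28962516784668) ztop 0.064
odd [395.46666667 200.27777778] 90 [ 0.53477099 -0.18462321  1.57951751]
px [304. 207.] n 137 40 rect [ 491.2 -328.2] [46.9 47.5] ang 15.9 cap ((492.0611877441406, -330.8165588378906), 16.555217742919922) ztop 0.056
```

View pics/s20c.png

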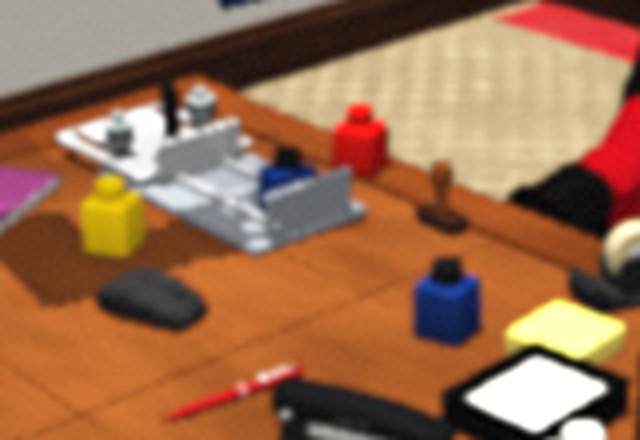

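View pics/t20c.png

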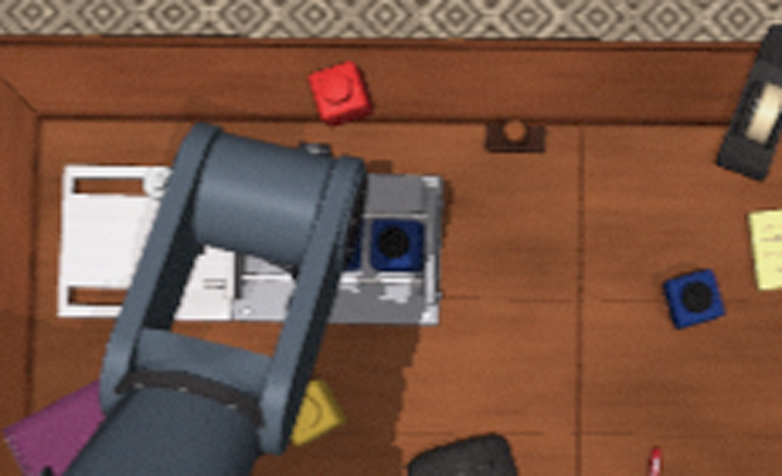

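```bash
python3 -c "
from h import *
plan(.542,.036,.20,-.65,step=.025)"
```

```text
at [0.5305 0.0073 0.3226] yaw -2.44 q6 -0.17 F [ 0.1  0.6 -1.3] gap 0.579 t 19.8 tilt [-0.0079  0.0183]
[[0.0049, 0.0017, 0.0204, -0.3], [0.0048, 0.0017, 0.0204, -0.3], [0.0048, 0.0018, 0.0204, -0.3], [0.0048, 0.0018, 0.0204, -0.3], [0.0048, 0.0018, 0.0204, -0.3]]
[[0.0048, 0.0018, 0.0204, -0.3]]
```

apply_moves:
  increments:
    - [[0.005, 0.002, 0.02, -0.3], [0.005, 0.002, 0.02, -0.3], [0.005, 0.002, 0.02, -0.3], [0.005, 0.002, 0.02, -0.3], [0, 0, 0, -0.3]]

```text
t: 20.3
tcp_pos: [0.5373, 0.0322, 0.2387]
tool_rot: [0.712, 0.702, 0.003, -0.011]
force: [-1.0, 0.2, -0.7]
finger_gap: 0.578
```

apply_moves:
  increments:
    - [[0, 0, 0, 0], [0, 0, 0, 0]]

```text
t: 20.5
tcp_pos: [0.5371, 0.0333, 0.2389]
tool_rot: [0.711, 0.703, 0.003, -0.011]
force: [-0.0, -0.9, -0.9]
finger_gap: 0.583
```

```bash
python3 -c "
from h import *
plan(.541,.036,.15,-.65,step=.01)"
```

```text
at [0.5371 0.0333 0.2389] yaw -0.66 q6 -0.16 F [-0.  -0.9 -0.9] gap 0.583 t 20.5 tilt [-0.0116  0.0203]
[[0.0003, 0.0004, 0.0099, -0.0], [0.0003, 0.0004, 0.0099, -0.0], [0.0003, 0.0004, 0.0099, -0.0], [0.0003, 0.0004, 0.0099, -0.0], [0.0003, 0.0004, 0.0099, -0.0]]
[[0.0003, 0.0004, 0.0099, -0.0], [0.0003, 0.0004, 0.0099, -0.0], [0.0003, 0.0004, 0.0099, -0.0], [0.0003, 0.0004, 0.0099, -0.0]]
```

apply_moves:
  increments:
    - [[0, 0.0012, 0.012, 0], [0, 0.0012, 0.012, 0], [0, 0.0012, 0.012, 0], [0, 0.0012, 0.012, 0], [0, 0.0012, 0.006, 0]]

```text
t: 21.0
tcp_pos: [0.5446, 0.0337, 0.1835]
tool_rot: [0.711, 0.703, 0.005, -0.009]
force: [-1.1, -0.4, -1.9]
finger_gap: 0.579
```

apply_moves:
  increments:
    - [[0, 0, 0, 0], [0, 0, 0, 0]]

```text
t: 21.2
tcp_pos: [0.5441, 0.0336, 0.1816]
tool_rot: [0.712, 0.703, 0.004, -0.01]
force: [-0.8, -0.3, -2.2]
finger_gap: 0.58
```

```bash
python3 -c "
from h import *
plan(.5422,.036,.12,-.65,step=.01)"
```

```text
at [0.5441 0.0336 0.1816] yaw -0.72 q6 -0.16 F [-0.8 -0.3 -2.2] gap 0.580 t 21.2 tilt [-0.0081  0.0196]
[[0.0003, -0.0003, 0.0088, -0.01], [0.0003, -0.0003, 0.0088, -0.01], [0.0003, -0.0003, 0.0088, -0.01], [0.0003, -0.0003, 0.0088, -0.01], [0.0003, -0.0003, 0.0088, -0.01]]
[[0.0003, -0.0003, 0.0088, -0.01], [0.0003, -0.0003, 0.0088, -0.01]]
```

apply_moves:
  increments:
    - [[0, -0.0003, 0.012, 0], [0, -0.0003, 0.012, 0], [0, -0.0003, 0.012, 0], [0, -0.0003, 0.012, 0], [0, 0, 0.008, 0]]

```text
t: 21.7
tcp_pos: [0.5434, 0.0347, 0.1226]
tool_rot: [0.712, 0.703, 0.005, -0.008]
force: [-0.4, 0.1, -1.3]
finger_gap: 0.578
```

apply_moves:
  increments:
    - [[0, 0, 0, 0], [0, 0, 0, 0]]

```text
t: 21.9
tcp_pos: [0.5426, 0.0348, 0.1205]
tool_rot: [0.712, 0.703, 0.004, -0.01]
force: [0.1, 0.1, -1.1]
finger_gap: 0.582
```

```bash
python3 -c "
from held import *
plan(.5422,.036,.11,-.65,step=.005); held('w21')"
```

```text
at [0.5426 0.0348 0.1205] yaw -0.72 q6 -0.16 F [ 0.1  0.1 -1.1] gap 0.582 t 21.9 tilt [-0.008   0.0196]
[[0.0004, -0.0001, 0.0035, -0.02], [0.0004, -0.0001, 0.0035, -0.02], [0.0004, -0.0001, 0.0035, -0.02]]
bodytop z in tool 0.0292 slopes [0.4161 0.0072] rect [12.5 -0.1] [38.9 46. ] 0.9 xrange -0.0073 0.032
world underside z approx 0.03623754573832764
```

View pics/w21.png

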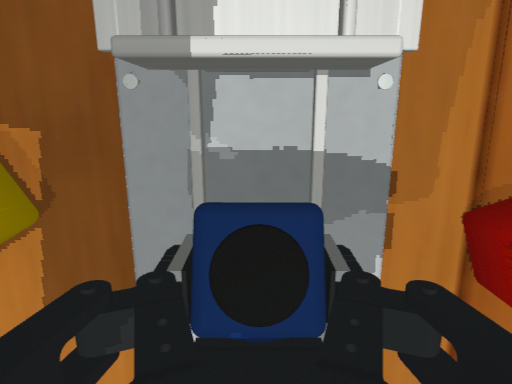

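apply_moves:
  increments:
    - [[0, 0, 0.004, 0], [0, 0, 0.004, 0], [0, 0, 0.003, 0], [0, 0, 0.003, 0], [0, 0, 0.003, 0]]

```text
t: 22.45
tcp_pos: [0.5437, 0.035, 0.1041]
tool_rot: [0.711, 0.703, 0.005, -0.008]
force: [-0.8, -0.8, 9.8]
finger_gap: 0.58
```

apply_moves:
  increments:
    - [[0, 0, 0.003, 0], [0, 0, 0.003, 0], [0, 0, 0.003, 0]]
  newtons: 20

```text
t: 22.75
tcp_pos: [0.5436, 0.0349, 0.1037]
tool_rot: [0.711, 0.703, 0.006, -0.007]
force: [-5.4, -0.8, 21.9]
finger_gap: 0.579
```

```bash
python3 -c "
from held import *
plan(.5422,.036,.11,-.65,step=.005); held('w22')"
```

```text
at [0.5436 0.0349 0.1037] yaw -0.65 q6 -0.16 F [-5.4 -0.8 21.9] gap 0.579 t 22.8 tilt [-0.002   0.0185]
[[0.0005, -0.0007, -0.0031, 0.0], [0.0005, -0.0007, -0.0031, 0.0]]
bodytop z in tool 0.0292 slopes [0.4105 0.0075] rect [12.2 -0. ] [39.3 45.6] 0.3 xrange -0.0075 0.0319
world underside z approx 0.01949800716822323
```

apply_moves:
  increments:
    - [[0, 0, -0.001, 0], [0, 0, 0, 0]]

```text
t: 23.0
tcp_pos: [0.544, 0.0348, 0.1064]
tool_rot: [0.711, 0.703, 0.007, -0.006]
force: [0.5, -0.3, -0.5]
finger_gap: 0.576
```

apply_moves:
  increments:
    - [[0, 0, 0, 0], [0, 0, 0, 0], [0, 0, 0, 0], [0, 0, 0, 0], [0, 0, 0, 0]]
  fingers: 1

```text
t: 23.5
tcp_pos: [0.5441, 0.0348, 0.105]
tool_rot: [0.711, 0.703, 0.006, -0.007]
force: [-0.4, -0.3, -0.2]
finger_gap: 1.0
```

```bash
python3 -c "
from held import *
plan(.5422,.036,.11,-.65,step=.005); held('w23')"
```

```text
at [0.5441 0.0348 0.105 ] yaw -0.65 q6 -0.16 F [-0.4 -0.3 -0.2] gap 1.000 t 23.5 tilt [-0.0003  0.0183]
[[0.0006, -0.0009, -0.0025, -0.0], [0.0006, -0.0009, -0.0025, -0.0]]
bodytop z in tool 0.0397 slopes [ 0.041  -0.0012] rect [-4.4  0. ] [45.9 34.1] 89.8 xrange -0.0215 0.0127
world underside z approx 0.010228137874037806
```

View pics/w23.png

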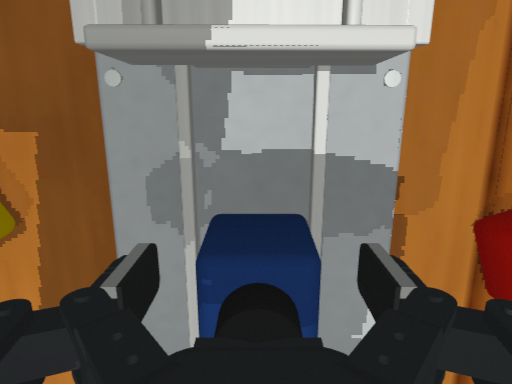

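apply_moves:
  increments:
    - [[-0.006, -0.001, 0.002, 0], [-0.006, -0.001, 0.001, 0], [0, 0, 0, 0]]

```text
t: 23.85
tcp_pos: [0.5417, 0.022, 0.1013]
tool_rot: [0.711, 0.703, 0.006, -0.007]
force: [0.2, 0.3, 0.1]
finger_gap: 1.0
```

apply_moves:
  increments:
    - [[0, 0, 0, 0], [0, 0, 0, 0], [0, 0, 0, 0], [0, 0, 0, 0]]
  fingers: 0
  newtons: 20

```text
t: 24.25
tcp_pos: [0.5418, 0.0214, 0.1014]
tool_rot: [0.711, 0.703, 0.006, -0.007]
force: [-0.0, 0.8, -1.1]
finger_gap: 0.582
```

apply_moves:
  increments:
    - [[-0.004, 0, 0, 0], [-0.004, 0, 0, 0], [-0.003, 0, 0, 0], [0, 0, 0, 0]]

```text
t: 24.65
tcp_pos: [0.5415, 0.0102, 0.1013]
tool_rot: [0.711, 0.703, 0.007, -0.007]
force: [-0.4, 0.9, 0.1]
finger_gap: 0.58
```

apply_moves:
  increments:
    - [[0, 0, 0, 0], [0, 0, 0, 0], [0, 0, 0, 0], [0, 0, 0, 0], [0, 0, -0.005, 0]]
  fingers: 1

```text
t: 25.15
tcp_pos: [0.5412, 0.0097, 0.1059]
tool_rot: [0.711, 0.703, 0.006, -0.007]
force: [-0.5, -0.5, -0.2]
finger_gap: 0.997
```

```bash
python3 -c "
from held import *
plan(.5422,.036,.11,-.65,step=.005); held('w24')"
```

```text
at [0.5412 0.0097 0.1059] yaw -0.67 q6 -0.21 F [-0.5 -0.5 -0.2] gap 0.997 t 25.1 tilt [-0.0016  0.0186]
[[0.0044, 0.0001, -0.0007, -0.0], [0.0044, 0.0001, -0.0007, -0.0], [0.0044, 0.0001, -0.0007, -0.0], [0.0044, 0.0001, -0.0007, -0.0], [0.0044, 0.0001, -0.0007, -0.0]]
[[0.0044, 0.0001, -0.0007, -0.0]]
bodytop z in tool 0.0406 slopes [ 0.019  -0.0015] rect [3.9 0.3] [45.8 46.7] 89.6 xrange -0.0195 0.0273
world underside z approx 0.010268660004054943
```

apply_moves:
  increments:
    - [[0, 0, -0.02, 0], [0, 0, -0.03, 0], [0, 0, -0.04, 0], [0, 0, -0.04, 0], [0, 0, -0.03, 0]]

```text
t: 25.7
tcp_pos: [0.5395, 0.0071, 0.2687]
tool_rot: [0.711, 0.703, 0.003, -0.011]
force: [-0.1, 0.3, 0.4]
finger_gap: 1.0
```

```bash
python3 -c "
from bot import *
plan(.493,-.29,.26,16,step=.035)"
```

```text
at [0.5395 0.0071 0.2687] yaw -0.65 q6 -0.20 F [-0.1  0.3  0.4] gap 1.000 t 25.7 tilt [-0.0107  0.0203]
[[-0.0331, -0.0048, 0.001, -1.85], [-0.0329, -0.0059, 0.001, -1.85], [-0.0327, -0.0069, 0.001, -1.85], [-0.0324, -0.008, 0.001, -1.85], [-0.0322, -0.009, 0.001, -1.85]]
[[-0.0319, -0.01, 0.001, -1.85], [-0.0315, -0.0111, 0.001, -1.85], [-0.0312, -0.0121, 0.001, -1.85], [-0.0307, -0.0131, 0.001, -1.85]]
```

apply_moves:
  increments:
    - [[-0.033, -0.005, 0, -1.85], [-0.033, -0.006, 0, -1.85], [-0.033, -0.007, 0, -1.85], [-0.0325, -0.008, 0, -1.85], [-0.032, -0.009, 0, -1.85]]

```text
t: 26.2
tcp_pos: [0.5163, -0.1593, 0.2749]
tool_rot: [0.646, 0.763, 0.008, -0.003]
force: [0.3, 0.0, -0.6]
finger_gap: 0.994
```

apply_moves:
  increments:
    - [[-0.032, -0.01, 0, -1.85], [-0.0315, -0.011, 0, -1.85], [-0.031, -0.012, 0, -1.85], [-0.02, -0.01, 0, -1.85], [0, 0, 0, 0]]

```text
t: 26.7
tcp_pos: [0.4961, -0.2893, 0.2745]
tool_rot: [0.595, 0.804, 0.008, 0.0]
force: [0.4, 0.3, -0.9]
finger_gap: 1.002
```

```bash
python3 -c "
from bot import *
bottles('w25')
plan(.4925,-.324,.18,16,step=.02)"
```

```text
px [240. 207.] n 1546 114 rect [ 492.8 -324.9] [47.5 48.6] ang 15.6 cap ((492.8062438964844, -325.0118103027344), 14.9459867477417) ztop 0.055
at [ 0.4961 -0.2879  0.2745] yaw 17.01 q6 -1.03 F [ 0.8 -0.8 -0.1] gap 0.999 t 26.8 tilt [0.0091 0.0137]
[[-0.0056, -0.0023, 0.0157, 0.17], [-0.0056, -0.0023, 0.0157, 0.17], [-0.0056, -0.0023, 0.0157, 0.17], [-0.0056, -0.0023, 0.0157, 0.17], [-0.0056, -0.0023, 0.0157, 0.17]]
[[-0.0056, -0.0023, 0.0157, 0.17]]
```

apply_moves:
  increments:
    - [[-0.007, -0.0035, 0.019, 0.2], [-0.007, -0.0035, 0.019, 0.2], [-0.007, -0.003, 0.019, 0.2], [-0.007, -0.003, 0.019, 0.2], [-0.007, -0.003, 0.015, 0.2]]

```text
t: 27.25
tcp_pos: [0.4936, -0.3192, 0.1839]
tool_rot: [0.601, 0.799, 0.009, 0.001]
force: [-0.7, 0.1, -0.4]
finger_gap: 0.997
```

apply_moves:
  increments:
    - [[0, 0, 0, 0]]

```text
t: 27.35
tcp_pos: [0.493, -0.3182, 0.182]
tool_rot: [0.601, 0.799, 0.01, -0.001]
force: [-1.2, 0.3, 1.0]
finger_gap: 0.996
```

```bash
python3 -c "
from bot import *
plan(.4915,-.3255,.12,15.7,step=.014)"
```

```text
at [ 0.493  -0.3182  0.182 ] yaw 16.14 q6 -1.07 F [-1.2  0.3  1. ] gap 0.996 t 27.4 tilt [0.0106 0.0162]
[[-0.0013, -0.0007, 0.0124, 0.09], [-0.0013, -0.0007, 0.0124, 0.09], [-0.0013, -0.0007, 0.0124, 0.09], [-0.0013, -0.0007, 0.0124, 0.09], [-0.0013, -0.0007, 0.0124, 0.09]]
```

apply_moves:
  increments:
    - [[-0.0015, -0.001, 0.0125, 0.1], [-0.0015, -0.001, 0.0125, 0.1], [-0.0015, -0.001, 0.0125, 0.1], [-0.0015, -0.001, 0.0125, 0.1], [-0.0015, -0.001, 0.0125, 0.1]]

```text
t: 27.85
tcp_pos: [0.4927, -0.3254, 0.1179]
tool_rot: [0.604, 0.797, 0.01, 0.002]
force: [-0.2, -0.2, -0.7]
finger_gap: 1.006
```

```bash
python3 -c "
from bot import *
plan(.4917,-.3258,.095,15.7,step=.014)"
```

```text
at [ 0.4927 -0.3254  0.1179] yaw 15.72 q6 -1.08 F [-0.2 -0.2 -0.7] gap 1.006 t 27.9 tilt [0.0148 0.0129]
[[-0.0001, -0.0006, 0.0115, 0.01], [-0.0001, -0.0006, 0.0115, 0.01]]
```

apply_moves:
  increments:
    - [[0, -0.0008, 0.0115, 0], [0, -0.0005, 0.0115, 0], [0, 0, 0, 0], [0, 0, 0, 0]]

```text
t: 28.25
tcp_pos: [0.4907, -0.325, 0.0899]
tool_rot: [0.604, 0.797, 0.01, -0.0]
force: [0.3, 0.6, 0.6]
finger_gap: 1.001
```

```bash
python3 -c "
from held import *
plan(.4917,-.3258,.095,15.7,step=.014);held('w26')"
```

```text
at [ 0.4907 -0.325   0.0899] yaw 15.67 q6 -1.08 F [0.3 0.6 0.6] gap 1.001 t 28.2 tilt [0.0115 0.0162]
[[-0.0011, 0.0008, -0.0051, -0.03]]
bodytop z in tool 0.0345 slopes [0.0233 0.0141] rect [2.4 1. ] [45.5 40.5] 89.5 xrange -0.0177 0.0227
world underside z approx 0.0004335094282071558
```

apply_moves:
  increments:
    - [[0, 0.001, -0.003, 0], [0, 0, 0, 0]]

```text
t: 28.5
tcp_pos: [0.492, -0.325, 0.0941]
tool_rot: [0.604, 0.797, 0.01, 0.0]
force: [0.6, -0.2, -0.1]
finger_gap: 0.998
```

apply_moves:
  increments:
    - [[0, 0, 0, 0], [0, 0, 0, 0], [0, 0, 0, 0], [0, 0, 0, 0], [0, 0, 0, 0]]
  fingers: 0
  newtons: 35

```text
t: 29.0
tcp_pos: [0.4926, -0.3254, 0.0959]
tool_rot: [0.604, 0.797, 0.01, 0.002]
force: [0.7, 0.5, -1.3]
finger_gap: 0.58
```

apply_moves:
  increments:
    - [[0, 0, -0.012, 0], [0, 0, -0.02, 0], [0, 0, -0.035, 0], [0, 0, -0.04, 0], [0, 0, -0.04, 0]]

```text
t: 29.5
tcp_pos: [0.4874, -0.3247, 0.2423]
tool_rot: [0.604, 0.797, 0.011, -0.007]
force: [1.0, -0.7, -1.7]
finger_gap: 0.574
```

```bash
python3 -c "
from held import *
held('w27');plan(.541,.05,.26,-.65,step=.036)"
```

```text
bodytop z in tool 0.0403 slopes [0.0144 0.0129] rect [0.4 0.2] [45.7 46.2] 89.9 xrange -0.0226 0.0235
world underside z approx 0.14701368316531557
at [ 0.4901 -0.3271  0.2496] yaw 15.70 q6 -1.07 F [ 1.1 -1.3  2.7] gap 0.584 t 29.6 tilt [0.0115 0.0161]
[[0.0317, 0.0137, -0.0009, 1.49], [0.0321, 0.0129, -0.0009, 1.49], [0.0324, 0.0121, -0.0009, 1.49], [0.0327, 0.0112, -0.0009, 1.49], [0.033, 0.0104, -0.0009, 1.49]]
[[0.0333, 0.0095, -0.0009, 1.49], [0.0335, 0.0086, -0.0009, 1.49], [0.0337, 0.0078, -0.0009, 1.49], [0.0339, 0.0069, -0.0009, 1.49], [0.0341, 0.006, -0.0009, 1.49]]
[[0.0342, 0.0051, -0.0009, 1.49]]
```

apply_moves:
  increments:
    - [[0.032, 0.0135, 0, 1.5], [0.032, 0.013, 0, 1.5], [0.0325, 0.012, 0, 1.5], [0.033, 0.011, 0, 1.5], [0.033, 0.0105, 0, 1.5]]

```text
t: 30.05
tcp_pos: [0.5155, -0.157, 0.2595]
tool_rot: [0.66, 0.751, 0.01, 0.008]
force: [-0.7, 0.2, -1.6]
finger_gap: 0.585
```

apply_moves:
  increments:
    - [[0.0335, 0.0095, 0, 1.5], [0.0335, 0.0085, 0, 1.5], [0.034, 0.008, 0, 1.5], [0.034, 0.007, 0, 1.5], [0.034, 0.006, 0, 1.5]]

```text
t: 30.55
tcp_pos: [0.5409, 0.022, 0.2635]
tool_rot: [0.71, 0.704, 0.011, 0.009]
force: [0.6, 0.1, -2.1]
finger_gap: 0.583
```

```bash
python3 -c "
from h import *
plan(.541,.08,.25,-.65,step=.036)"
```

```text
at [0.5409 0.022  0.2635] yaw -0.50 q6 -0.17 F [ 0.6  0.1 -2.1] gap 0.583 t 30.6 tilt [0.0274 0.0029]
[[0.029, -0.0002, 0.0067, 0.07], [0.029, -0.0002, 0.0067, 0.07]]
```

apply_moves:
  increments:
    - [[0.028, 0, 0, 0], [0.02, 0, 0, 0], [0, -0.05, 0, 0], [0, -0.05, 0, 0], [0, 0, 0, 0]]

```text
t: 31.05
tcp_pos: [0.4368, 0.0783, 0.2611]
tool_rot: [0.707, 0.707, 0.011, 0.008]
force: [-0.1, -0.6, -0.8]
finger_gap: 0.579
```

apply_moves:
  increments:
    - [[0, 0.05, 0, 0], [0, 0.05, 0, 0], [0, 0, 0, 0], [0, 0, 0, 0]]

```text
t: 31.45
tcp_pos: [0.5334, 0.0793, 0.2641]
tool_rot: [0.707, 0.707, 0.009, 0.005]
force: [-0.8, -0.4, -2.3]
finger_gap: 0.581
```

```bash
python3 -c "
from h import *
plan(.541,.08,.20,-.65,step=.012)"
```

```text
at [0.5334 0.0793 0.2641] yaw -0.01 q6 -0.07 F [-0.8 -0.4 -2.3] gap 0.581 t 31.4 tilt [0.0204 0.0052]
[[0.0001, 0.0013, 0.0107, 0.11], [0.0001, 0.0013, 0.0107, 0.11], [0.0001, 0.0013, 0.0107, 0.11], [0.0001, 0.0013, 0.0107, 0.11], [0.0001, 0.0013, 0.0107, 0.11]]
[[0.0001, 0.0013, 0.0107, 0.11]]
```

apply_moves:
  increments:
    - [[0, 0.0004, 0.012, 0.1], [0, 0.0004, 0.012, 0.1], [0, 0.0004, 0.012, 0.1], [0, 0.0004, 0.012, 0.1], [0, 0.0004, 0.006, 0.1]]

```text
t: 31.95
tcp_pos: [0.5333, 0.0796, 0.206]
tool_rot: [0.711, 0.704, 0.008, 0.004]
force: [0.0, -1.0, -1.2]
finger_gap: 0.577
```

apply_moves:
  increments:
    - [[0, 0, 0, 0], [0, 0, 0, 0]]

```text
t: 32.15
tcp_pos: [0.5323, 0.0797, 0.2041]
tool_rot: [0.711, 0.704, 0.007, 0.003]
force: [0.1, -0.1, -1.3]
finger_gap: 0.578
```

```bash
python3 -c "
from h import *
plan(.540,.079,.15,-.65,step=.012)"
```

```text
at [0.5323 0.0797 0.2041] yaw -0.57 q6 -0.06 F [ 0.1 -0.1 -1.3] gap 0.578 t 32.1 tilt [0.0134 0.0056]
[[-0.0001, 0.0016, 0.0108, 0.02], [-0.0001, 0.0016, 0.0108, 0.02], [-0.0001, 0.0016, 0.0108, 0.02], [-0.0001, 0.0016, 0.0108, 0.02], [-0.0001, 0.0016, 0.0108, 0.02]]
```

apply_moves:
  increments:
    - [[0, 0.0016, 0.012, 0], [0, 0.0016, 0.012, 0], [0, 0.0016, 0.012, 0], [0, 0.0016, 0.012, 0], [0, 0.001, 0.006, 0]]

```text
t: 32.65
tcp_pos: [0.5424, 0.0798, 0.1472]
tool_rot: [0.711, 0.704, 0.008, 0.004]
force: [-1.1, 0.1, -1.2]
finger_gap: 0.577
```

apply_moves:
  increments:
    - [[0, 0, 0, 0], [0, 0, 0, 0]]

```text
t: 32.85
tcp_pos: [0.5421, 0.0798, 0.1454]
tool_rot: [0.711, 0.704, 0.007, 0.003]
force: [-0.4, -0.2, -0.8]
finger_gap: 0.584
```

```bash
python3 -c "
from h import *
plan(.5405,.079,.118,-.65,step=.012)"
```

```text
at [0.5421 0.0798 0.1454] yaw -0.57 q6 -0.06 F [-0.4 -0.2 -0.8] gap 0.584 t 32.9 tilt [0.0149 0.0055]
[[-0.0003, -0.0005, 0.0091, 0.03], [-0.0003, -0.0005, 0.0091, 0.03], [-0.0003, -0.0005, 0.0091, 0.03]]
```

apply_moves:
  increments:
    - [[0, -0.0006, 0.009, 0], [0, -0.0006, 0.009, 0], [0, -0.0006, 0.009, 0], [0, -0.0006, 0.004, 0], [0, 0, 0, 0]]

```text
t: 33.35
tcp_pos: [0.5403, 0.0801, 0.1125]
tool_rot: [0.711, 0.704, 0.008, 0.004]
force: [0.1, 1.1, -1.2]
finger_gap: 0.579
```

```bash
python3 -c "
from held import *
plan(.5405,.079,.105,-.65,step=.012); held('w28')"
```

```text
at [0.5403 0.0801 0.1125] yaw -0.57 q6 -0.06 F [ 0.1  1.1 -1.2] gap 0.579 t 33.4 tilt [0.0166 0.0054]
[[-0.0011, 0.0002, 0.0075, 0.08]]
bodytop z in tool 0.0404 slopes [0.0137 0.0125] rect [ 0.3 -1. ] [45.3 47.7] 0.1 xrange -0.0224 0.0229
world underside z approx 0.017097360591599768
```

View pics/w28.png

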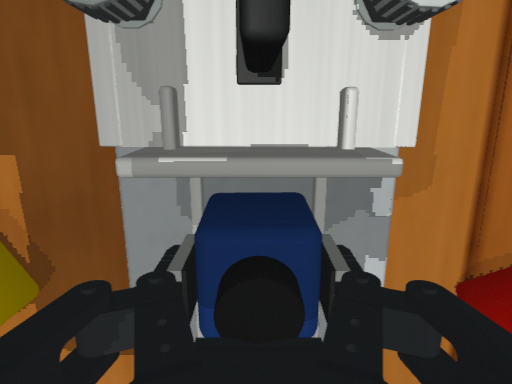

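apply_moves:
  increments:
    - [[0, 0, 0.002, 0], [0, 0, 0.002, 0], [0, 0, 0.002, 0], [0, 0, 0.001, 0], [0, 0, 0, 0]]

```text
t: 33.9
tcp_pos: [0.5413, 0.0801, 0.1059]
tool_rot: [0.711, 0.704, 0.009, 0.005]
force: [-0.7, -0.1, -0.7]
finger_gap: 0.584
```

```bash
python3 -c "
from held import *
plan(.5405,.079,.105,-.65,step=.012); held('w29')"
```

```text
at [0.5413 0.0801 0.1059] yaw -0.57 q6 -0.06 F [-0.7 -0.1 -0.7] gap 0.584 t 33.9 tilt [0.0191 0.0052]
[[-0.0011, -0.0008, 0.0009, 0.08]]
bodytop z in tool 0.0404 slopes [0.0122 0.0138] rect [0.3 0.1] [45.6 46. ] 89.6 xrange -0.0225 0.0235
world underside z approx 0.010585548783024694
```

Underside at 10.6 mm, so it is essentially seated. I'll release it.

apply_moves:
  increments:
    - [[0, 0, 0, 0], [0, 0, 0, 0], [0, 0, 0, 0], [0, 0, 0, 0], [0, 0, 0, 0]]
  fingers: 1

```text
t: 34.45
tcp_pos: [0.5421, 0.0801, 0.1069]
tool_rot: [0.711, 0.704, 0.009, 0.006]
force: [-1.4, -0.1, -0.0]
finger_gap: 0.998
```

apply_moves:
  increments:
    - [[0, 0, -0.02, 0], [0, 0, -0.03, 0], [0, 0, -0.04, 0], [0, 0, -0.04, 0], [0, 0, -0.04, 0]]

```text
t: 34.95
tcp_pos: [0.5353, 0.0791, 0.2761]
tool_rot: [0.711, 0.703, 0.004, -0.0]
force: [0.3, 0.8, 0.4]
finger_gap: 1.001
```

apply_moves:
  increments:
    - [[0, 0, -0.04, 0], [0, 0, -0.02, 0], [0, 0, 0, 0]]

```text
t: 35.25
tcp_pos: [0.5366, 0.0787, 0.3449]
tool_rot: [0.711, 0.703, 0.008, 0.005]
force: [-0.7, -1.3, -0.3]
finger_gap: 0.994
```

```bash
python3 -c "
from bot import *
bottles('w30'); bottles('t30','top')
plan(.5433,.15,.30,-.65,step=.03)"
```

```text
px [259. 164.] n 1268 347 rect [542.9  80.4] [47.4 47.8] ang 89.9 cap ((543.1423950195312, 79.97769927978516), 26.67154312133789) ztop 0.065
px [259. 235.] n 2137 581 rect [542.1 -13.7] [103.8  48.9] ang 89.4 cap ((542.824462890625, -10.644238471984863), 48.53548049926758) ztop 0.065
px [182. 191.] n 146 78 rect [540.4  75.5] [48.6 46.2] ang 88.9 cap ((541.2623901367188, 71.6714859008789), 28.1839599609375) ztop 0.064
px [210. 192.] n 295 164 rect [541.1 -14.7] [47.  99.2] ang 0.4 cap ((541.5676879882812, -16.377866744995117), 48.6839485168457) ztop 0.064
odd [395.20430108 200.38709677] 93 [ 0.5346402  -0.58628159  0.1581374 ]
at [0.5352 0.0788 0.3417] yaw -0.59 q6 -0.06 F [-0.4 -0.2 -0.2] gap 1.001 t 35.4 tilt [0.0116 0.0057]
[[0.0238, 0.0025, 0.0139, 0.02], [0.0238, 0.0025, 0.0139, 0.02], [0.0238, 0.0024, 0.0139, 0.02]]
```

View pics/w30.png

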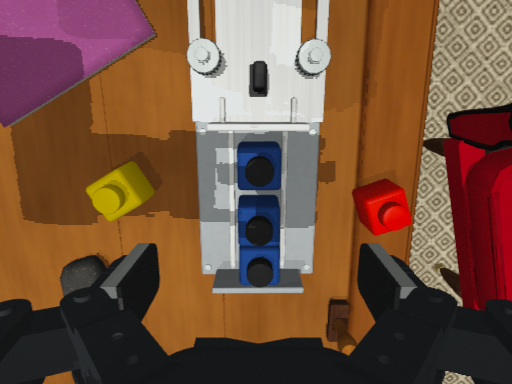

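All three bottles stand in the rack, with caps at (259,170), (259,230) and (259,271). The post is at (259,78). Next I'll grip the post.

apply_moves:
  increments:
    - [[0.025, 0.002, 0.01, 0], [0.025, 0.002, 0.02, 0], [0.025, 0.002, 0.02, 0], [0.019, 0.001, 0.02, 0], [0, 0, 0, 0]]
  fingers: 0.4

```text
t: 35.85
tcp_pos: [0.5396, 0.1743, 0.2596]
tool_rot: [0.712, 0.702, -0.001, -0.003]
force: [-0.4, -0.8, -0.2]
finger_gap: 0.399
```

apply_moves:
  increments:
    - [[0, 0, 0, 0]]

```text
t: 35.95
tcp_pos: [0.5386, 0.1743, 0.2576]
tool_rot: [0.712, 0.703, -0.003, -0.005]
force: [0.6, -1.3, 0.9]
finger_gap: 0.399
```

```bash
python3 -c "
from h import *
plan(.5427,.173,.2,-.65,step=.015)"
```

```text
at [0.5386 0.1743 0.2576] yaw -0.73 q6 0.12 F [ 0.6 -1.3  0.9] gap 0.399 t 36.0 tilt [-0.0104  0.0024]
[[-0.0003, 0.001, 0.0144, -0.02], [-0.0003, 0.001, 0.0144, -0.02], [-0.0003, 0.001, 0.0144, -0.02], [-0.0003, 0.001, 0.0144, -0.02]]
```

apply_moves:
  increments:
    - [[0, 0.0014, 0.014, 0], [0, 0.0014, 0.014, 0], [0, 0.0014, 0.014, 0], [0, 0.0014, 0.014, 0], [0, 0, 0, 0]]

```text
t: 36.45
tcp_pos: [0.5438, 0.1701, 0.1993]
tool_rot: [0.713, 0.701, -0.004, -0.005]
force: [-0.1, -0.3, -0.7]
finger_gap: 0.399
```

apply_moves:
  increments:
    - [[0, 0, 0, 0]]

```text
t: 36.55
tcp_pos: [0.5439, 0.1695, 0.1993]
tool_rot: [0.713, 0.701, -0.004, -0.005]
force: [-1.0, -0.2, -0.8]
finger_gap: 0.399
```

```bash
python3 -c "
from h import *
snap('wrist','w31')
plan(.5435,.173,.15,-.65,step=.012)"
```

```text
at [0.5439 0.1695 0.1994] yaw -0.97 q6 0.12 F [-0.  -0.6 -0.6] gap 0.401 t 36.6 tilt [-0.0123  0.0006]
[[0.0007, -0.0001, 0.0099, -0.06], [0.0007, -0.0001, 0.0099, -0.06], [0.0007, -0.0001, 0.0099, -0.06], [0.0007, -0.0001, 0.0099, -0.06], [0.0007, -0.0001, 0.0099, -0.06]]
```

View pics/w31.png

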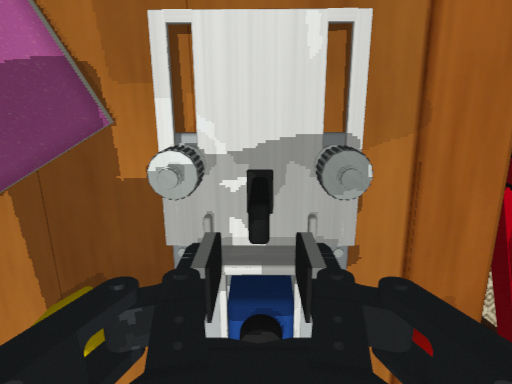

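apply_moves:
  increments:
    - [[0.001, 0, 0.012, -0.1], [0.001, 0, 0.012, -0.1], [0.001, 0, 0.012, -0.1], [0.001, 0, 0.012, 0], [0, 0, 0, 0]]

```text
t: 37.1
tcp_pos: [0.5439, 0.174, 0.1488]
tool_rot: [0.711, 0.703, -0.003, -0.004]
force: [0.7, -0.8, 0.2]
finger_gap: 0.404
```

apply_moves:
  increments:
    - [[0, 0, 0, 0]]

```text
t: 37.2
tcp_pos: [0.5438, 0.1741, 0.1481]
tool_rot: [0.711, 0.703, -0.003, -0.004]
force: [-0.5, 0.3, -0.5]
finger_gap: 0.399
```

```bash
python3 -c "
from h import *
p,d,s=snap('wrist','w32'); C=cam('wrist',s); print(proj(C,[.5434,.173,.1]),proj(C,[.5434,.161,.1]),proj(C,[.5434,.185,.1]))
plan(.5437,.173,.148,-.65,step=.012)"
```

```text
[258.93704576 279.81526823] [259.22089929 306.25794946] [258.63955334 252.10204106]
at [0.5436 0.1741 0.1481] yaw -0.62 q6 0.12 F [-0.5 -0.3 -0.8] gap 0.398 t 37.2 tilt [-0.0108  0.0007]
[[-0.0011, 0.0001, 0.0001, 0.03]]
```

View pics/w32.png

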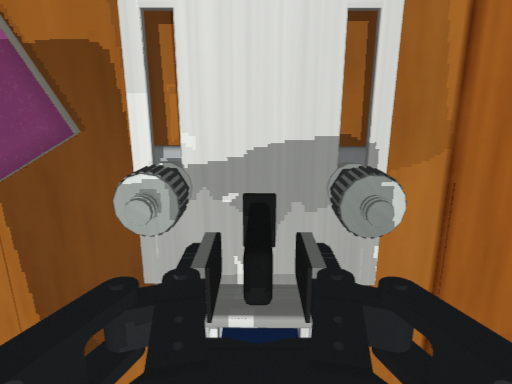

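apply_moves:
  increments:
    - [[0, 0, 0, 0], [0, 0, 0, 0], [0, 0, 0, 0], [0, 0, 0, 0], [0, 0, 0, 0]]
  fingers: 0
  newtons: 80

```text
t: 37.75
tcp_pos: [0.5436, 0.1741, 0.1487]
tool_rot: [0.711, 0.703, -0.003, -0.004]
force: [0.4, 0.5, -1.7]
finger_gap: 0.126
```

apply_moves:
  increments:
    - [[-0.006, 0, 0, 0], [-0.006, 0, 0, 0], [-0.006, 0, 0, 0], [-0.006, 0, 0, 0]]

```text
t: 38.15
tcp_pos: [0.5432, 0.1514, 0.1487]
tool_rot: [0.711, 0.703, -0.001, -0.005]
force: [-0.4, 5.3, -3.7]
finger_gap: 0.124
```

```bash
python3 st.py; python3 -c "
from h import *
snap('wrist','w33')"
```

```text
[0.5432 0.1514 0.1487] yaw -0.69 tilt [-0.0083  0.0055] q [0.071 0.671 1.706 0.009 0.772 0.077] qd 0.115 F [-0.4  5.3 -3.7] gap 0.124 t 38.1
```

View pics/w33.png

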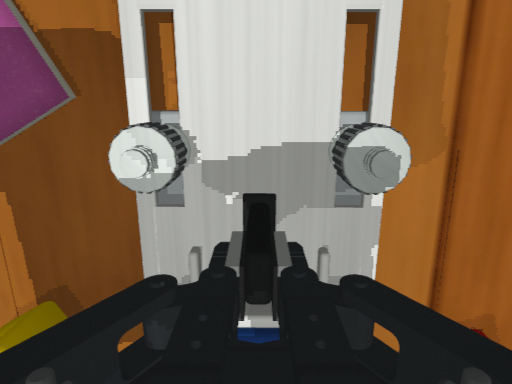

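apply_moves:
  increments:
    - [[-0.004, 0, 0, 0], [-0.004, 0, 0, 0], [-0.004, 0, 0, 0], [-0.003, 0, 0, 0]]

```text
t: 38.6
tcp_pos: [0.543, 0.1385, 0.1487]
tool_rot: [0.713, 0.701, 0.002, -0.008]
force: [-0.3, 24.6, -5.0]
finger_gap: 0.122
```

apply_moves:
  increments:
    - [[-0.004, 0, 0, 0], [-0.004, 0, 0, 0], [-0.004, 0, 0, 0], [-0.004, 0, 0, 0]]

```text
t: 39.0
tcp_pos: [0.5427, 0.1368, 0.1487]
tool_rot: [0.715, 0.699, 0.013, -0.015]
force: [1.3, 19.9, -4.0]
finger_gap: 0.121
```

```bash
python3 st.py
```

```text
[0.5427 0.1368 0.1487] yaw -1.30 tilt [-0.0027  0.04  ] q [0.031 0.665 1.725 0.059 0.754 0.011] qd 0.093 F [ 1.3 19.9 -4. ] gap 0.121 t 39.0
```

apply_moves:
  increments:
    - [[-0.006, 0, 0, 0], [-0.006, 0, 0, 0], [-0.006, 0, 0, 0], [-0.006, 0, 0, 0], [-0.006, 0, 0, 0]]

```text
t: 39.5
tcp_pos: [0.5423, 0.1336, 0.1486]
tool_rot: [0.717, 0.696, 0.031, -0.029]
force: [2.5, 27.9, -2.8]
finger_gap: 0.121
```

```bash
python3 st.py;  python3 -c "
from bot import *
bottles('w34')"
```

```text
[0.5423 0.1336 0.1486] yaw -1.70 tilt [0.0038 0.0854] q [ 0.006  0.663  1.737  0.127  0.741 -0.058] qd 0.138 F [ 2.5 27.9 -2.8] gap 0.121 t 39.5
px [259. 338.] n 288 0 rect [541.1  84.2] [22.7  3.8] ang 3.9 cap None ztop 0.060
```

View pics/w34.png

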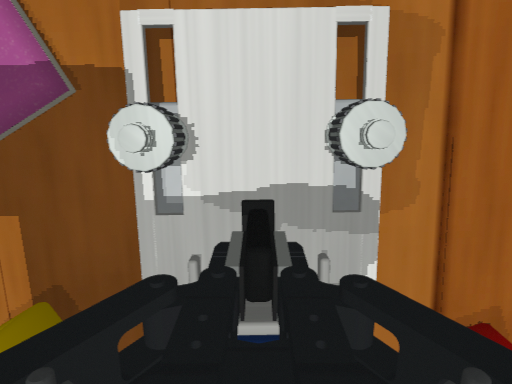

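The row is packed: 28 N of push, held about 1 s. The push tilted the tool 4.9°. I'll relax, release, and check that the cheek stays put.

apply_moves:
  increments:
    - [[0, 0, 0, 0], [0, 0, 0, 0], [0, 0, 0, 0]]

```text
t: 39.85
tcp_pos: [0.5423, 0.134, 0.1486]
tool_rot: [0.714, 0.699, 0.03, -0.028]
force: [1.2, 4.0, -2.7]
finger_gap: 0.123
```

```bash
python3 st.py
```

```text
[0.5423 0.134  0.1486] yaw -1.25 tilt [0.0035 0.0826] q [ 0.008  0.663  1.736  0.122  0.742 -0.06 ] qd 0.013 F [ 1.2  4.  -2.7] gap 0.123 t 39.9
```

apply_moves:
  increments:
    - [[0, 0, 0, 0], [0, 0, 0, 0], [0, 0, 0, 0]]
  fingers: 0.4

```text
t: 40.15
tcp_pos: [0.5428, 0.1317, 0.1493]
tool_rot: [0.715, 0.698, 0.03, -0.028]
force: [-0.4, -0.2, -0.6]
finger_gap: 0.397
```

```bash
python3 st.py
```

```text
[0.5428 0.1317 0.1493] yaw -1.44 tilt [0.0039 0.0818] q [ 0.004  0.662  1.736  0.121  0.743 -0.06 ] qd 0.012 F [-0.4 -0.2 -0.6] gap 0.397 t 40.1
```

apply_moves:
  increments:
    - [[0, 0, -0.015, 0], [0, 0, -0.025, 0], [0, 0, -0.04, 0], [0, 0, -0.04, 0], [0, 0, -0.04, 0]]

```text
t: 40.65
tcp_pos: [0.5396, 0.1152, 0.3084]
tool_rot: [0.717, 0.696, 0.024, -0.033]
force: [0.6, 0.5, 0.4]
finger_gap: 0.402
```

```bash
python3 st.py;  python3 -c "
from bot import *
bottles('w35'); Z=np.load('pics/w35.npz'); s=dict(tcp_pos=Z['pos'],tool_rot=Z['rot']); W=pts(cam('wrist',s),Z['d'])
m=(np.abs(W[...,0]-.543)<.006)&(W[...,2]>.094)&(W[...,2]<.106)&(W[...,1]>.1); w=W[m]; print('post',len(w),(w.min(0)+w.max(0))/2)
for nm,x in(('near',.489),('far',.598)):
    for z0,z1 in((.056,.071),(.0715,.08)):
        m=(np.hypot(W[...,0]-x,W[...,1]-.193)<.022)&(W[...,2]>z0)&(W[...,2]<z1); w=W[m]; print(nm,len(w),((w.min(0)+w.max(0))/2).round(4),np.median(w,0).round(4))
m=(np.abs(W[...,0]-.543)<.05)&(W[...,2]>.056)&(W[...,2]<.0615)&(W[...,1]>.07)&(W[...,1]<.12);w=W[m];print('cheek',len(w),np.percentile(w[:,1],[2,50,98]))
bottles('t35','top')
"
```

```text
[0.5396 0.1152 0.3084] yaw -1.74 tilt [-0.0114  0.0808] q [-0.026  0.423  1.616  0.09   1.118 -0.035] qd 0.968 F [0.6 0.5 0.4] gap 0.402 t 40.6
px [266. 280.] n 3470 841 rect [542.   21.2] [ 48.7 129.8] ang 0.0 cap ((542.9464111328125, 19.237585067749023), 64.06683349609375) ztop 0.065
post 369 [0.54285127 0.1380359  0.09904678]
near 803 [0.4888 0.194  0.0635] [0.4908 0.1931 0.0652]
near 192 [0.4887 0.1935 0.0755] [0.489  0.1937 0.0764]
far 827 [0.5985 0.1926 0.0634] [0.5962 0.1921 0.0658]
far 191 [0.5986 0.1923 0.0753] [0.5979 0.1921 0.0766]
cheek 878 [0.08320082 0.0893014  0.09337081]
px [203. 192.] n 442 253 rect [540.9   8.7] [ 47.1 152.2] ang 0.6 cap ((534.04052734375, 8.21279525756836), 74.4452133178711) ztop 0.064
odd [395.17204301 200.40860215] 93 [ 0.53482679 -0.58689642  0.1589059 ]
```

View pics/w35.png

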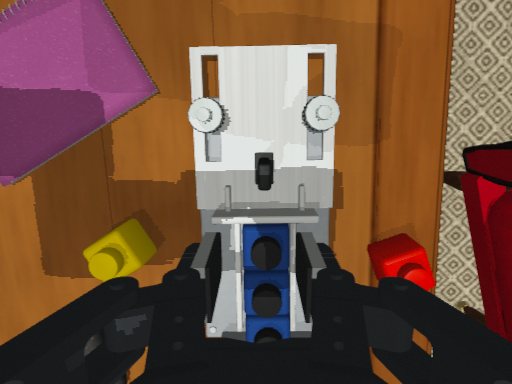

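The row measures 152 mm and the post is at y=0.138, so the cheek face is at about 0.085 and tight. To undo the tool tilt before the nuts, I'll lean the closed fingertips against the back of the fixed end stop.

apply_moves:
  increments:
    - [[-0.04, 0, 0, 0], [-0.045, 0, 0, 0], [-0.045, 0, 0, 0], [-0.045, 0, 0, 0], [-0.045, 0, 0, 0]]
  fingers: 0

```text
t: 41.25
tcp_pos: [0.536, -0.1068, 0.2963]
tool_rot: [0.714, 0.699, 0.031, -0.026]
force: [1.1, 0.1, -0.0]
finger_gap: -0.001
```

apply_moves:
  increments:
    - [[-0.02, 0, 0, 0], [0, 0, 0, 0]]

```text
t: 41.45
tcp_pos: [0.5345, -0.134, 0.2929]
tool_rot: [0.717, 0.695, 0.03, -0.026]
force: [-0.7, 0.2, 0.6]
finger_gap: 0.006
```

```bash
python3 st.py; python3 -c "
from h import *
plan(.541,-.125,.20,-.65,step=.02)"
```

```text
[ 0.5345 -0.134   0.2929] yaw -1.80 tilt [0.0073 0.08  ] q [-0.479  0.447  1.625  0.083  1.102 -0.487] qd 0.019 F [-0.7  0.2  0.6] gap 0.006 t 41.5
at [ 0.5345 -0.134   0.2929] yaw -1.80 q6 -0.49 F [-0.7  0.2  0.6] gap 0.006 t 41.5 tilt [0.0073 0.08  ]
[[0.0018, 0.0012, 0.0186, -0.23], [0.0018, 0.0012, 0.0186, -0.23], [0.0018, 0.0013, 0.0186, -0.23], [0.0018, 0.0013, 0.0186, -0.23], [0.0018, 0.0013, 0.0186, -0.23]]
```

apply_moves:
  increments:
    - [[-0.0006, 0.001, 0.02, -0.2], [-0.0006, 0.001, 0.02, -0.2], [-0.0006, 0.001, 0.02, -0.2], [-0.0006, 0.001, 0.02, -0.2], [-0.0006, 0.001, 0.014, -0.2]]

```text
t: 41.95
tcp_pos: [0.5396, -0.1278, 0.1968]
tool_rot: [0.712, 0.701, 0.032, -0.026]
force: [-0.5, -0.4, -0.3]
finger_gap: 0.003
```

```bash
python3 st.py
```

```text
[ 0.5396 -0.1278  0.1968] yaw -0.98 tilt [0.0095 0.0809] q [-0.466  0.587  1.701  0.099  0.883 -0.513] qd 0.313 F [-0.5 -0.4 -0.3] gap 0.003 t 42.0
```

apply_moves:
  increments:
    - [[-0.001, 0, 0.018, 0], [-0.001, 0, 0.018, 0], [-0.001, 0, 0.018, 0], [-0.001, 0, 0.018, 0], [-0.001, 0, 0.008, 0]]

```text
t: 42.45
tcp_pos: [0.538, -0.1198, 0.1118]
tool_rot: [0.711, 0.701, 0.031, -0.029]
force: [-0.2, 0.2, -0.1]
finger_gap: 0.002
```

```bash
python3 st.py
```

```text
[ 0.538  -0.1198  0.1118] yaw -0.81 tilt [0.004 0.085] q [-0.454  0.727  1.747  0.121  0.704 -0.534] qd 0.167 F [-0.2  0.2 -0.1] gap 0.002 t 42.5
```

apply_moves:
  increments:
    - [[0.008, 0, 0, 0], [0.008, 0, 0, 0], [0.006, 0, 0, 0], [0.005, 0, 0, 0], [0.005, 0, 0, 0]]

```text
t: 42.95
tcp_pos: [0.5384, -0.0891, 0.1149]
tool_rot: [0.708, 0.705, 0.027, -0.024]
force: [-8.8, -32.4, -17.3]
finger_gap: 0.0
```

```bash
python3 st.py
```

```text
[ 0.5384 -0.0891  0.1149] yaw -0.23 tilt [0.0044 0.0728] q [-0.398  0.716  1.765  0.109  0.688 -0.479] qd 0.136 F [ -8.8 -32.4 -17.3] gap 0.000 t 43.0
```

apply_moves:
  increments:
    - [[0.004, 0, 0, 0], [0.004, 0, 0, 0], [0.004, 0, 0, 0], [0.004, 0, 0, 0], [0.004, 0, 0, 0]]

```text
t: 43.45
tcp_pos: [0.5383, -0.0869, 0.1153]
tool_rot: [0.701, 0.713, 0.015, -0.01]
force: [-3.0, -14.4, -7.7]
finger_gap: 0.001
```

```bash
python3 st.py
```

```text
[ 0.5383 -0.0869  0.1153] yaw 0.91 tilt [0.0075 0.0358] q [-0.38   0.713  1.772  0.058  0.664 -0.442] qd 0.096 F [ -3.  -14.4  -7.7] gap 0.001 t 43.5
```

Works as intended: the tilt halved at a modest force. One more pass.

apply_moves:
  increments:
    - [[0.004, 0, 0, 0.4], [0.004, 0, 0, 0.4], [0.004, 0, 0, 0.4], [0.004, 0, 0, 0.4], [0, 0, 0, 0]]

```text
t: 43.95
tcp_pos: [0.538, -0.0861, 0.116]
tool_rot: [0.707, 0.707, 0.006, 0.001]
force: [-0.5, 0.8, 0.4]
finger_gap: 0.003
```

```bash
python3 st.py
```

```text
[ 0.538  -0.0861  0.116 ] yaw 0.01 tilt [0.0095 0.0074] q [-0.368  0.71   1.776  0.017  0.649 -0.382] qd 0.052 F [-0.5  0.8  0.4] gap 0.003 t 44.0
```

apply_moves:
  increments:
    - [[-0.01, 0, 0, 0], [-0.012, 0, 0, 0], [0, 0, -0.03, 0], [0, 0, -0.045, 0], [0, 0, -0.045, 0]]

```text
t: 44.45
tcp_pos: [0.5349, -0.1109, 0.235]
tool_rot: [0.707, 0.707, 0.004, -0.005]
force: [0.5, -0.7, -0.8]
finger_gap: -0.004
```

```bash
python3 st.py; python3 -c "
from h import *
plan(.489,.193,.26,117,step=.05)"
```

```text
[ 0.5349 -0.1109  0.235 ] yaw -0.04 tilt [-0.0004  0.0131] q [-0.414  0.517  1.697  0.015  0.933 -0.422] qd 1.064 F [ 0.5 -0.7 -0.8] gap -0.004 t 44.5
at [ 0.5349 -0.1109  0.235 ] yaw -0.04 q6 -0.42 F [ 0.5 -0.7 -0.8] gap -0.004 t 44.5 tilt [-0.0004  0.0131]
[[0.0217, -0.0033, -0.0018, -8.36], [0.022, -0.0001, -0.0018, -8.36], [0.0217, 0.0031, -0.0018, -8.36], [0.0211, 0.0062, -0.0018, -8.36], [0.0199, 0.0092, -0.0018, -8.36]]
[[0.0184, 0.012, -0.0018, -8.36], [0.0164, 0.0146, -0.0018, -8.36], [0.0141, 0.0168, -0.0018, -8.36], [0.0116, 0.0187, -0.0018, -8.36], [0.0087, 0.0201, -0.0018, -8.36]]
[[0.0057, 0.0212, -0.0018, -8.36], [0.0026, 0.0218, -0.0018, -8.36], [-0.0006, 0.0219, -0.0018, -8.36], [-0.0038, 0.0216, -0.0018, -8.36]]
```

apply_moves:
  increments:
    - [[0.022, -0.0035, -0.005, -8.4], [0.022, 0, -0.005, -8.4], [0.022, 0.003, -0.005, -8.4], [0.021, 0.006, -0.002, -8.4], [0.02, 0.009, -0.002, -8.4]]
  fingers: 0.55

```text
t: 44.95
tcp_pos: [0.5221, -0.0058, 0.2664]
tool_rot: [0.399, 0.917, 0.007, 0.01]
force: [0.6, 0.5, 0.2]
finger_gap: 0.551
```

apply_moves:
  increments:
    - [[0.0185, 0.012, -0.002, -8.4], [0.0165, 0.0145, -0.002, -8.4], [0.014, 0.017, -0.002, -8.4], [0.0115, 0.0185, -0.002, -8.4], [0.0085, 0.02, -0.002, -8.4]]

```text
t: 45.45
tcp_pos: [0.5026, 0.1045, 0.2799]
tool_rot: [0.036, 0.999, 0.004, 0.015]
force: [0.1, 0.4, -0.3]
finger_gap: 0.547
```

```bash
python3 st.py; python3 -c "
from h import *
plan(.489,.193,.26,117,step=.05)"
```

```text
[0.5026 0.1045 0.2799] yaw 85.89 tilt [0.03   0.0064] q [-0.016  0.403  1.753  0.008  0.957 -1.52 ] qd 1.043 F [ 0.1  0.4 -0.3] gap 0.547 t 45.5
at [0.5026 0.1045 0.2799] yaw 85.89 q6 -1.52 F [ 0.1  0.4 -0.3] gap 0.547 t 45.5 tilt [0.03   0.0064]
[[0.005, 0.0218, 0.005, -7.78], [0.002, 0.0223, 0.005, -7.78], [-0.0011, 0.0224, 0.005, -7.78], [-0.0041, 0.022, 0.005, -7.78]]
```

apply_moves:
  increments:
    - [[0.005, 0.0215, 0.005, -7.8], [0.002, 0.022, 0.005, -7.8], [-0.001, 0.022, 0.005, -7.8], [-0.004, 0.02, 0.005, -7.8], [0, 0, 0, 0]]

```text
t: 45.95
tcp_pos: [0.4896, 0.1941, 0.2627]
tool_rot: [-0.247, 0.969, -0.0, 0.019]
force: [-0.7, -0.5, -0.1]
finger_gap: 0.549
```

```bash
python3 st.py; python3 -c "
from h import *
plan(.489,.193,.20,117,step=.02)"
```

```text
[0.4896 0.1941 0.2627] yaw 118.60 tilt [0.0364 0.009 ] q [ 0.164  0.443  1.742  0.004  0.92  -1.908] qd 0.026 F [-0.7 -0.5 -0.1] gap 0.549 t 46.0
at [0.4896 0.1941 0.2627] yaw 118.60 q6 -1.91 F [-0.7 -0.5 -0.1] gap 0.549 t 46.0 tilt [0.0364 0.009 ]
[[0.0003, -0.0002, 0.0157, 0.4], [0.0003, -0.0002, 0.0157, 0.4], [0.0003, -0.0002, 0.0157, 0.4], [0.0003, -0.0002, 0.0157, 0.4]]
```

apply_moves:
  increments:
    - [[-0.044, -0.024, -0.03, 0], [-0.044, -0.024, -0.03, 0], [0, 0, 0, 0]]

```text
t: 46.25
tcp_pos: [0.5772, 0.1912, 0.3201]
tool_rot: [-0.245, 0.969, 0.0, 0.011]
force: [0.7, 0.0, 0.4]
finger_gap: 0.553
```

```bash
python3 st.py
```

```text
[0.5772 0.1912 0.3201] yaw 118.37 tilt [0.022 0.006] q [ 0.135  0.48   1.472  0.003  1.167 -1.932] qd 0.174 F [0.7 0.  0.4] gap 0.553 t 46.2
```

apply_moves:
  increments:
    - [[0.044, 0.024, 0, 0], [0.044, 0.024, 0, 0], [0, 0, 0, 0]]

```text
t: 46.55
tcp_pos: [0.4748, 0.1879, 0.3164]
tool_rot: [-0.24, 0.971, 0.0, 0.01]
force: [-0.3, 0.8, 0.1]
finger_gap: 0.551
```

```bash
python3 st.py; python3 -c "
from h import *
plan(.489,.193,.20,117,step=.02)"
```

```text
[0.4748 0.1879 0.3164] yaw 117.77 tilt [0.0199 0.0051] q [ 0.157  0.352  1.712  0.002  1.058 -1.9  ] qd 0.147 F [-0.3  0.8  0.1] gap 0.551 t 46.5
at [0.4748 0.1879 0.3164] yaw 117.77 q6 -1.90 F [-0.3  0.8  0.1] gap 0.551 t 46.5 tilt [0.0199 0.0051]
[[-0.0025, -0.0003, 0.0194, 0.13], [-0.0025, -0.0003, 0.0194, 0.13], [-0.0025, -0.0003, 0.0194, 0.13], [-0.0025, -0.0003, 0.0194, 0.13], [-0.0025, -0.0003, 0.0194, 0.13]]
[[-0.0025, -0.0003, 0.0194, 0.13]]
```

apply_moves:
  increments:
    - [[-0.044, -0.024, -0.02, 0], [-0.044, -0.024, -0.02, 0], [0, 0, 0, 0], [0.044, 0.024, 0, 0], [0.03, 0.016, 0, 0]]

```text
t: 47.05
tcp_pos: [0.488, 0.1818, 0.3545]
tool_rot: [-0.234, 0.972, 0.0, 0.005]
force: [-0.5, -0.2, -0.9]
finger_gap: 0.55
```

apply_moves:
  increments:
    - [[0, 0, 0, 0], [0, 0, 0, 0]]

```text
t: 47.25
tcp_pos: [0.4831, 0.1805, 0.3543]
tool_rot: [-0.232, 0.973, 0.0, 0.003]
force: [-0.0, -0.4, 0.6]
finger_gap: 0.547
```

```bash
python3 st.py; python3 -c "
from h import *
plan(.489,.193,.24,117,step=.025)"
```

```text
[0.4831 0.1805 0.3543] yaw 116.87 tilt [0.0059 0.002 ] q [ 1.400e-01  3.170e-01  1.644e+00  1.000e-03  1.175e+00 -1.900e+00] qd 0.048 F [-0.  -0.4  0.6] gap 0.547 t 47.2
at [0.4831 0.1805 0.3543] yaw 116.87 q6 -1.90 F [-0.  -0.4  0.6] gap 0.547 t 47.2 tilt [0.0059 0.002 ]
[[-0.0022, 0.0017, 0.0229, -0.03], [-0.0022, 0.0017, 0.0229, -0.03], [-0.0022, 0.0017, 0.0229, -0.03], [-0.0022, 0.0017, 0.0229, -0.03], [-0.0022, 0.0017, 0.0229, -0.03]]
```

apply_moves:
  increments:
    - [[-0.0022, 0.0017, 0.018, 0], [-0.0022, 0.0017, 0.018, 0], [-0.0022, 0.0017, 0.018, 0], [-0.0022, 0.0017, 0.018, 0], [-0.0022, 0.0017, 0.018, 0]]

```text
t: 47.75
tcp_pos: [0.497, 0.1918, 0.2653]
tool_rot: [-0.229, 0.973, -0.001, 0.01]
force: [0.0, 0.1, -0.5]
finger_gap: 0.551
```

```bash
python3 st.py; python3 -c "
from h import *
plan(.4888,.1935,.18,117,step=.016)"
```

```text
[0.497  0.1918 0.2653] yaw 116.46 tilt [0.0203 0.0036] q [ 0.158  0.451  1.716  0.     0.955 -1.875] qd 0.432 F [ 0.   0.1 -0.5] gap 0.551 t 47.8
at [0.497  0.1918 0.2653] yaw 116.46 q6 -1.87 F [ 0.   0.1 -0.5] gap 0.551 t 47.8 tilt [0.0203 0.0036]
[[0.0011, 0.0009, 0.0142, -0.09], [0.0011, 0.0009, 0.0142, -0.09], [0.0011, 0.0009, 0.0142, -0.09], [0.0011, 0.0009, 0.0142, -0.09], [0.0011, 0.0009, 0.0142, -0.09]]
[[0.0011, 0.0009, 0.0142, -0.09]]
```

apply_moves:
  increments:
    - [[0.0015, 0.001, 0.01, 0], [0.0015, 0.001, 0.01, 0], [0.0015, 0.001, 0.01, 0], [0.0015, 0.001, 0.01, 0], [0.0015, 0.001, 0.01, 0]]

```text
t: 48.25
tcp_pos: [0.4914, 0.1922, 0.2116]
tool_rot: [-0.227, 0.974, -0.001, 0.011]
force: [0.2, 0.2, -0.2]
finger_gap: 0.551
```

```bash
python3 st.py; python3 -c "
from h import *
plan(.4885,.1935,.15,117,step=.012)"
```

```text
[0.4914 0.1922 0.2116] yaw 116.29 tilt [0.0224 0.0036] q [ 0.161  0.527  1.776 -0.     0.816 -1.869] qd 0.281 F [ 0.2  0.2 -0.2] gap 0.551 t 48.2
at [0.4914 0.1922 0.2116] yaw 116.29 q6 -1.87 F [ 0.2  0.2 -0.2] gap 0.551 t 48.2 tilt [0.0224 0.0036]
[[0.0003, 0.0004, 0.0103, -0.12], [0.0003, 0.0004, 0.0103, -0.12], [0.0003, 0.0004, 0.0103, -0.12], [0.0003, 0.0004, 0.0103, -0.12], [0.0003, 0.0004, 0.0103, -0.12]]
[[0.0003, 0.0004, 0.0103, -0.12]]
```

apply_moves:
  increments:
    - [[0.0006, 0.0004, 0.01, 0], [0.0006, 0.0004, 0.01, 0], [0.0006, 0.0004, 0.01, 0], [0.0006, 0.0004, 0.01, 0], [0.0006, 0.0004, 0.01, 0]]

```text
t: 48.75
tcp_pos: [0.4889, 0.193, 0.1577]
tool_rot: [-0.228, 0.974, -0.001, 0.012]
force: [-0.6, 0.4, -0.4]
finger_gap: 0.549
```

```bash
python3 st.py; python3 -c "
from h import *
plan(.4877,.1935,.115,117,step=.01)
p,d,s=snap('wrist','w40'); C=cam('wrist',s); print(proj(C,[.489,.1935,.076]))"
```

```text
[0.4889 0.193  0.1577] yaw 116.30 tilt [0.0238 0.0038] q [ 0.163  0.618  1.816 -0.     0.683 -1.866] qd 0.264 F [-0.6  0.4 -0.4] gap 0.549 t 48.8
at [0.4889 0.193  0.1577] yaw 116.30 q6 -1.87 F [-0.6  0.4 -0.4] gap 0.549 t 48.8 tilt [0.0238 0.0038]
[[0.0002, 0.0002, 0.0085, -0.14], [0.0002, 0.0002, 0.0085, -0.14], [0.0002, 0.0002, 0.0085, -0.14], [0.0002, 0.0002, 0.0085, -0.14], [0.0002, 0.0002, 0.0085, -0.14]]
[258.24532028 238.20257957]
```

View pics/w40.png

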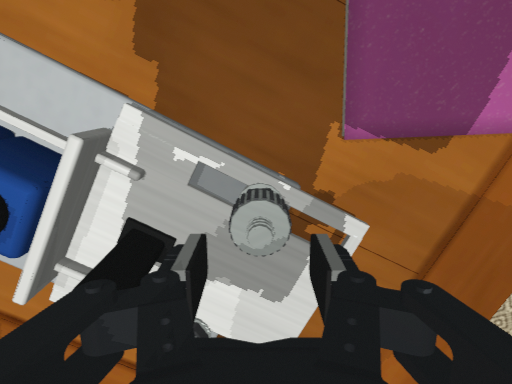

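apply_moves:
  increments:
    - [[0.0004, 0.0002, 0.01, 0], [0.0004, 0.0002, 0.01, 0], [0.0004, 0.0002, 0.01, 0], [0.0004, 0.0002, 0.009, 0], [0.0002, 0, 0.007, 0]]

```text
t: 49.3
tcp_pos: [0.4875, 0.193, 0.1065]
tool_rot: [-0.227, 0.974, -0.001, 0.011]
force: [-0.3, 0.3, -0.6]
finger_gap: 0.547
```

apply_moves:
  increments:
    - [[0, 0, 0, 0]]

```text
t: 49.4
tcp_pos: [0.487, 0.1929, 0.1054]
tool_rot: [-0.227, 0.974, -0.001, 0.01]
force: [0.3, -0.2, -0.4]
finger_gap: 0.552
```

```bash
python3 st.py; python3 -c "
from h import *
p,d,s=snap('wrist','w41'); C=cam('wrist',s); W=pts(C,d)
m=(np.hypot(W[...,0]-.489,W[...,1]-.1935)<.016)&(W[...,2]>.055)&(W[...,2]<.072);w=W[m];print(len(w),np.median(w[:,2]),np.histogram(w[:,2],8))"
```

```text
[0.487  0.1929 0.1054] yaw 116.29 tilt [0.0201 0.0032] q [ 0.164  0.714  1.84  -0.     0.568 -1.866] qd 0.004 F [ 0.3 -0.2 -0.4] gap 0.552 t 49.4
3604 0.06546818112684198 (array([   9,   14,   22,   62, 2020, 1255,  103,  119]), array([0.05508889, 0.05719288, 0.05929688, 0.06140087, 0.06350487,
       0.06560886, 0.06771286, 0.06981685, 0.07192084]))
```

View pics/w41.png

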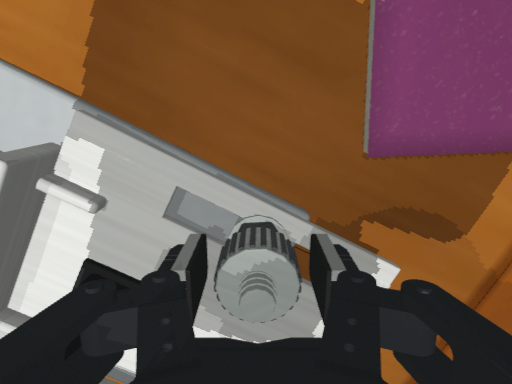

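apply_moves:
  increments:
    - [[0, 0, 0, 0], [0, 0, 0, 0], [0, 0, 0, 0], [0, 0, 0, 0], [0, 0, 0, 0]]
  fingers: 0
  newtons: 80

```text
t: 49.95
tcp_pos: [0.4874, 0.1929, 0.1063]
tool_rot: [-0.227, 0.974, -0.001, 0.011]
force: [0.2, -0.9, -2.3]
finger_gap: 0.35
```

```bash
python3 st.py
```

```text
[0.4874 0.1929 0.1063] yaw 116.30 tilt [0.0217 0.0034] q [ 0.164  0.712  1.839 -0.     0.568 -1.866] qd 0.002 F [ 0.2 -0.9 -2.3] gap 0.350 t 50.0
```

apply_moves:
  increments:
    - [[0, 0, 0.00014, 8.5], [0, 0, 0.00014, 8.5], [0, 0, 0.00014, 8.5], [0, 0, 0.00014, 8.5], [0, 0, 0.00014, 8.5]]

```text
t: 50.45
tcp_pos: [0.4874, 0.1926, 0.1056]
tool_rot: [0.147, 0.989, 0.003, 0.011]
force: [-0.4, -0.5, -2.5]
finger_gap: 0.353
```

```bash
sed -i "s/'F',s\['force'\].round(1)/'F',s['force'].round(1),'T',s['ft_torque'].round(2)/" st.py; python3 st.py
```

```text
[0.4874 0.1926 0.1056] yaw 73.10 tilt [0.0217 0.0023] q [ 0.163  0.713  1.84  -0.002  0.567 -1.11 ] qd 1.487 F [-0.4 -0.5 -2.5] T [-0.17  0.01 -0.01] gap 0.353 t 50.5
```

Turning freely (43°, and it dropped 0.7 mm as expected). Continuing.

apply_moves:
  increments:
    - [[0, 0, 0.00014, 8.5], [0, 0, 0.00014, 8.5], [0, 0, 0.00014, 8.5], [0, 0, 0.00014, 8.5], [0, 0, 0.00014, 8.5]]

```text
t: 50.95
tcp_pos: [0.4871, 0.1925, 0.1048]
tool_rot: [0.499, 0.867, 0.006, 0.009]
force: [0.6, 0.1, -2.7]
finger_gap: 0.352
```

apply_moves:
  increments:
    - [[0, 0, 0.00014, 8.5], [0, 0, 0.00014, 8.5], [0, 0, 0.00014, 8.5], [0, 0, 0.00014, 8.5], [0, 0, 0.00014, 8.5]]

```text
t: 51.45
tcp_pos: [0.487, 0.1926, 0.1042]
tool_rot: [0.782, 0.623, 0.008, 0.006]
force: [0.5, 0.5, -2.4]
finger_gap: 0.353
```

apply_moves:
  increments:
    - [[0, 0, 0.00014, 8.5], [0, 0, 0.00014, 8.5], [0, 0, 0.00014, 8.5], [0, 0, 0.00014, 8.5], [0, 0, 0.00014, 8.5]]

```text
t: 51.95
tcp_pos: [0.487, 0.1928, 0.1034]
tool_rot: [0.956, 0.294, 0.008, 0.003]
force: [-0.9, -0.0, -2.6]
finger_gap: 0.355
```

```bash
python3 st.py
```

```text
[0.487  0.1928 0.1034] yaw -55.85 tilt [ 0.0176 -0.0001] q [ 0.165  0.718  1.838 -0.006  0.568  1.144] qd 1.485 F [-0.9 -0.  -2.6] T [0.04 0.23 0.09] gap 0.355 t 52.0
```

apply_moves:
  increments:
    - [[0, 0, 0.00014, 8.5], [0, 0, 0.00014, 8.5], [0, 0, 0.00014, 8.5], [0, 0, 0.00014, 8.5], [0, 0, 0.00014, 8.5]]

```text
t: 52.45
tcp_pos: [0.487, 0.193, 0.1027]
tool_rot: [0.997, -0.077, 0.008, -0.001]
force: [0.3, -0.4, -2.2]
finger_gap: 0.351
```

```bash
python3 st.py
```

```text
[0.487  0.193  0.1027] yaw -98.81 tilt [ 0.0165 -0.0001] q [ 0.165  0.72   1.838 -0.005  0.568  1.894] qd 1.484 F [ 0.3 -0.4 -2.2] T [0.05 0.17 0.03] gap 0.351 t 52.5
```

apply_moves:
  increments:
    - [[0, 0, 0.00014, 8.5], [0, 0, 0.00014, 8.5], [0, 0, 0.00014, 8.5], [0, 0, 0.00014, 8.5], [0, 0, 0, 0]]

```text
t: 52.95
tcp_pos: [0.4872, 0.1932, 0.1021]
tool_rot: [0.93, -0.368, 0.007, -0.003]
force: [-0.2, -0.8, -2.4]
finger_gap: 0.353
```

apply_moves:
  increments:
    - [[0, 0, 0, 0], [0, 0, 0, 0], [0, 0, 0, 0]]
  fingers: 0.55

```text
t: 53.25
tcp_pos: [0.4878, 0.1933, 0.1028]
tool_rot: [0.931, -0.365, 0.008, -0.003]
force: [1.0, 0.5, -0.1]
finger_gap: 0.553
```

```bash
python3 st.py
```

```text
[0.4878 0.1933 0.1028] yaw -132.83 tilt [0.0178 0.0004] q [ 0.165  0.72   1.836 -0.005  0.568  2.488] qd 0.016 F [ 1.   0.5 -0.1] T [-0.02 -0.07 -0.02] gap 0.553 t 53.2
```

apply_moves:
  increments:
    - [[0, 0, 0, -8.5], [0, 0, 0, -8.5], [0, 0, 0, -8.5], [0, 0, 0, -8.5], [0, 0, 0, -8.5]]

```text
t: 53.75
tcp_pos: [0.4884, 0.1937, 0.1039]
tool_rot: [1.0, 0.004, 0.01, -0.0]
force: [-0.0, -0.5, -0.0]
finger_gap: 0.551
```

```bash
python3 st.py
```

```text
[0.4884 0.1937 0.1039] yaw -89.53 tilt [0.0205 0.001 ] q [ 0.166  0.718  1.836 -0.004  0.568  1.732] qd 1.485 F [-0.  -0.5 -0. ] T [ 0.01  0.01 -0.02] gap 0.551 t 53.8
```

apply_moves:
  increments:
    - [[0, 0, 0.0003, -8.5], [0, 0, 0.0003, -8.5], [0, 0, 0.0003, -8.5], [0, 0, 0.0003, -8.5], [0, 0, 0.0003, -8.5]]

```text
t: 54.25
tcp_pos: [0.4891, 0.194, 0.1035]
tool_rot: [0.929, 0.37, 0.011, 0.004]
force: [0.1, -0.5, 0.3]
finger_gap: 0.551
```

apply_moves:
  increments:
    - [[0, 0, 0.0003, -8.5], [0, 0, 0.0003, -8.5], [0, 0, 0.0003, -8.5], [0, 0, 0.0003, -8.5], [0, 0, 0.0003, -8.5]]

```text
t: 54.75
tcp_pos: [0.4898, 0.1944, 0.1031]
tool_rot: [0.729, 0.685, 0.01, 0.008]
force: [-0.1, -0.2, 0.7]
finger_gap: 0.552
```

apply_moves:
  increments:
    - [[0, 0, 0.0003, -8.5], [0, 0, 0.0003, -8.5], [0, 0, 0.0003, -8.5], [0, 0, 0.0003, -8.5], [0, 0, 0.0003, -8.5]]

```text
t: 55.25
tcp_pos: [0.4905, 0.1947, 0.1026]
tool_rot: [0.427, 0.904, 0.007, 0.012]
force: [0.1, 0.0, 0.2]
finger_gap: 0.552
```

apply_moves:
  increments:
    - [[0, 0, 0, -8.5], [0, 0, 0, 0]]

```text
t: 55.45
tcp_pos: [0.4906, 0.1948, 0.103]
tool_rot: [0.358, 0.934, 0.006, 0.013]
force: [0.5, 0.2, -0.4]
finger_gap: 0.549
```

```bash
python3 st.py; python3 -c "
from h import *
p,d,s=snap('wrist','w42'); C=cam('wrist',s); W=pts(C,d)
m=(np.hypot(W[...,0]-.489,W[...,1]-.1935)<.016)&(W[...,2]>.052)&(W[...,2]<.072);w=W[m];print(len(w),np.median(w[:,2]),np.histogram(w[:,2],8)); print(np.median(w,0))"
```

```text
[0.4906 0.1948 0.103 ] yaw 48.06 tilt [0.0292 0.0027] q [ 0.167  0.72   1.835 -0.004  0.558 -0.668] qd 0.033 F [ 0.5  0.2 -0.4] T [-0.01  0.03 -0.01] gap 0.549 t 55.5
3522 0.06133224497988648 (array([   1,    4,   73, 2892,  134,  177,   85,  156]), array([0.05278334, 0.05518014, 0.05757694, 0.05997374, 0.06237054,
       0.06476734, 0.06716414, 0.06956094, 0.07195774]))
[0.48387029 0.19842396 0.06133224]
```

View pics/w42.png

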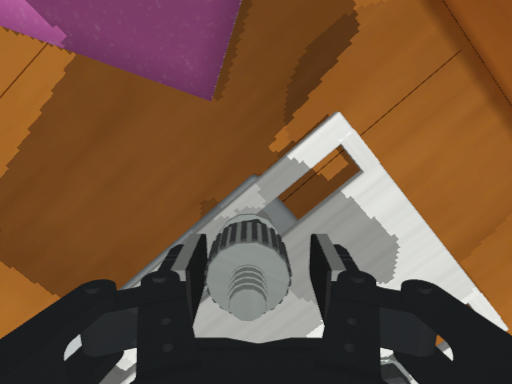

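apply_moves:
  increments:
    - [[0.0015, -0.003, 0.001, 0], [0, 0, 0, 0]]

```text
t: 55.7
tcp_pos: [0.4873, 0.1936, 0.102]
tool_rot: [0.361, 0.932, 0.007, 0.013]
force: [0.4, -0.7, 0.6]
finger_gap: 0.546
```

apply_moves:
  increments:
    - [[0, 0, 0, 0], [0, 0, 0, 0], [0, 0, 0, 0], [0, 0, 0, 0]]
  fingers: 0
  newtons: 100

```text
t: 56.1
tcp_pos: [0.4867, 0.1929, 0.1026]
tool_rot: [0.362, 0.932, 0.006, 0.013]
force: [0.9, 0.1, -0.1]
finger_gap: 0.351
```

apply_moves:
  increments:
    - [[0, 0, 0.00014, 8.5], [0, 0, 0.00014, 8.5], [0, 0, 0.00014, 8.5], [0, 0, 0.00014, 8.5], [0, 0, 0.00014, 8.5]]

```text
t: 56.6
tcp_pos: [0.4867, 0.193, 0.1018]
tool_rot: [0.68, 0.733, 0.01, 0.01]
force: [-0.3, 0.0, 1.7]
finger_gap: 0.344
```

apply_moves:
  increments:
    - [[0, 0, 0.00014, 8.5], [0, 0, 0.00014, 8.5], [0, 0, 0.00014, 8.5], [0, 0, 0.00014, 8.5], [0, 0, 0.00014, 8.5]]

```text
t: 57.1
tcp_pos: [0.4869, 0.193, 0.1013]
tool_rot: [0.901, 0.434, 0.012, 0.006]
force: [-0.8, -0.8, 2.7]
finger_gap: 0.351
```

```bash
python3 st.py
```

```text
[0.4869 0.193  0.1013] yaw -38.58 tilt [ 0.0271 -0.0004] q [ 0.166  0.721  1.844 -0.009  0.55   0.847] qd 1.492 F [-0.8 -0.8  2.7] T [-0.24  0.27  0.24] gap 0.351 t 57.1
```

apply_moves:
  increments:
    - [[0, 0, 0.00014, 8.5], [0, 0, 0.00014, 8.5]]

```text
t: 57.3
tcp_pos: [0.4873, 0.1934, 0.1014]
tool_rot: [0.955, 0.295, 0.013, 0.005]
force: [0.9, 0.2, 0.6]
finger_gap: 0.345
```

```bash
python3 st.py
```

```text
[0.4873 0.1934 0.1014] yaw -55.65 tilt [ 0.0286 -0.0016] q [ 0.167  0.721  1.843 -0.012  0.55   1.148] qd 1.538 F [0.9 0.2 0.6] T [0.09 0.06 0.06] gap 0.345 t 57.3
```

apply_moves:
  increments:
    - [[0, 0, 0.0001, 8.5], [0, 0, 0.0001, 8.5]]

```text
t: 57.5
tcp_pos: [0.4877, 0.1935, 0.1015]
tool_rot: [0.988, 0.151, 0.015, 0.004]
force: [0.7, -1.8, 1.9]
finger_gap: 0.347
```

```bash
python3 st.py
```

```text
[0.4877 0.1935 0.1015] yaw -72.67 tilt [ 0.03   -0.0038] q [ 0.168  0.721  1.842 -0.017  0.549  1.451] qd 1.517 F [ 0.7 -1.8  1.9] T [-0.18  0.06  0.21] gap 0.347 t 57.5
```

apply_moves:
  increments:
    - [[0, 0, 0, 8.5], [0, 0, 0, 8.5]]

```text
t: 57.7
tcp_pos: [0.4874, 0.1933, 0.1014]
tool_rot: [1.0, 0.004, 0.015, 0.003]
force: [-0.6, -0.5, 1.6]
finger_gap: 0.351
```

```bash
python3 st.py
```

```text
[0.4874 0.1933 0.1014] yaw -89.60 tilt [ 0.0297 -0.0068] q [ 0.169  0.721  1.842 -0.022  0.55   1.752] qd 1.476 F [-0.6 -0.5  1.6] T [-0.11  0.21  0.41] gap 0.351 t 57.7
```

apply_moves:
  increments:
    - [[0, 0, 0, 6], [0, 0, 0, 6]]

```text
t: 57.9
tcp_pos: [0.4878, 0.1933, 0.1016]
tool_rot: [0.995, -0.1, 0.016, 0.003]
force: [1.1, -2.6, 0.8]
finger_gap: 0.346
```

```bash
python3 st.py
```

```text
[0.4878 0.1933 0.1016] yaw -101.45 tilt [ 0.0314 -0.0095] q [ 0.171  0.721  1.842 -0.028  0.55   1.965] qd 1.085 F [ 1.1 -2.6  0.8] T [-0.37 -0.1   0.01] gap 0.346 t 57.9
```

apply_moves:
  increments:
    - [[0, 0, 0, 6], [0, 0, 0, 6]]

```text
t: 58.1
tcp_pos: [0.4877, 0.1931, 0.1015]
tool_rot: [0.979, -0.201, 0.017, 0.003]
force: [-0.2, 0.8, 1.9]
finger_gap: 0.346
```

```bash
python3 st.py; python3 -c "
from h import *
p,d,s=snap('wrist','w43')"
```

```text
[0.4877 0.1931 0.1015] yaw -113.16 tilt [ 0.0319 -0.0128] q [ 0.172  0.721  1.842 -0.035  0.55   2.176] qd 1.081 F [-0.2  0.8  1.9] T [ 0.06 -0.25  1.73] gap 0.346 t 58.1
```

View pics/w43.png

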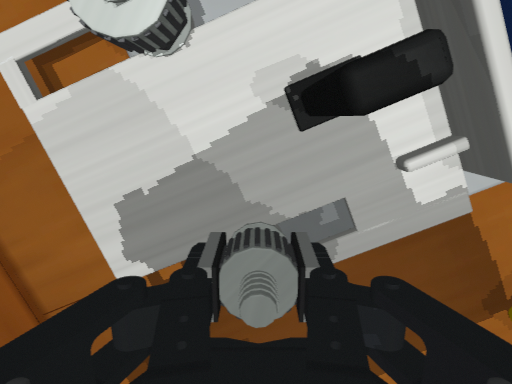

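apply_moves:
  increments:
    - [[0, 0, 0, 4], [0, 0, 0, 4]]

```text
t: 58.35
tcp_pos: [0.488, 0.1927, 0.1015]
tool_rot: [0.962, -0.274, 0.017, 0.002]
force: [-0.8, -0.4, 0.9]
finger_gap: 0.344
```

```bash
python3 st.py; python3 -c "
from h import *
p,d,s=snap('wrist','w44'); C=cam('wrist',s); W=pts(C,d)
m=(np.hypot(W[...,0]-.489,W[...,1]-.1935)<.015)&(W[...,2]>.052)&(W[...,2]<.072);w=W[m];print(len(w),np.median(w[:,2]))"
```

```text
[0.488  0.1927 0.1015] yaw -121.80 tilt [ 0.0319 -0.0125] q [ 0.171  0.721  1.841 -0.034  0.55   2.325] qd 0.683 F [-0.8 -0.4  0.9] T [-0.14  0.06  0.47] gap 0.344 t 58.4
3628 0.06019262113654441
```

apply_moves:
  increments:
    - [[0, 0, 0, 0], [0, 0, 0, 0]]

```text
t: 58.6
tcp_pos: [0.4881, 0.1927, 0.1015]
tool_rot: [0.962, -0.272, 0.017, 0.002]
force: [-0.8, -0.6, 1.1]
finger_gap: 0.35
```

apply_moves:
  increments:
    - [[0, 0, 0, 0], [0, 0, 0, 0], [0, 0, 0, 0]]
  fingers: 0.55

```text
t: 58.9
tcp_pos: [0.4882, 0.193, 0.1013]
tool_rot: [0.962, -0.273, 0.017, 0.001]
force: [0.3, -0.1, 0.3]
finger_gap: 0.549
```

```bash
python3 st.py; python3 -c "
from h import *
p,d,s=snap('wrist','w45'); C=cam('wrist',s); W=pts(C,d)
m=(np.hypot(W[...,0]-.489,W[...,1]-.1935)<.015)&(W[...,2]>.052)&(W[...,2]<.072);w=W[m];print(len(w),np.median(w[:,2]),np.histogram(w[:,2],10))"
```

```text
[0.4882 0.193  0.1013] yaw -121.70 tilt [ 0.0322 -0.0114] q [ 0.171  0.722  1.841 -0.032  0.549  2.322] qd 0.006 F [ 0.3 -0.1  0.3] T [-0.01  0.04  0.01] gap 0.549 t 58.9
3564 0.06026453331542448 (array([  28,   32,   46, 1313, 1655,   76,   98,   97,  111,  108]), array([0.05214774, 0.05412948, 0.05611122, 0.05809296, 0.0600747 ,
       0.06205644, 0.06403818, 0.06601993, 0.06800167, 0.06998341,
       0.07196515]))
```

apply_moves:
  increments:
    - [[0, 0, 0, -8.5], [0, 0, 0, -8.5], [0, 0, 0, -8.5], [0, 0, 0, -8.5], [0, 0, 0, -8.5]]

```text
t: 59.45
tcp_pos: [0.4884, 0.1932, 0.1011]
tool_rot: [0.995, 0.1, 0.016, 0.007]
force: [-0.2, -0.4, 0.6]
finger_gap: 0.55
```

apply_moves:
  increments:
    - [[0, 0, 0, -8.5], [0, 0, 0, -8.5], [0, 0, 0, -8.5], [0, 0, 0, -8.5], [0, 0, 0, 0]]

```text
t: 59.95
tcp_pos: [0.4885, 0.1935, 0.101]
tool_rot: [0.921, 0.39, 0.013, 0.011]
force: [0.5, -0.2, -0.7]
finger_gap: 0.552
```

```bash
python3 st.py; python3 -c "
from h import *
plan(.4874,.1942,.1013,-45)"
```

```text
[0.4885 0.1935 0.101 ] yaw -44.12 tilt [ 0.0325 -0.0096] q [ 0.171  0.722  1.84  -0.029  0.548  0.965] qd 0.042 F [ 0.5 -0.2 -0.7] T [ 0.   -0.01  0.01] gap 0.552 t 60.0
at [0.4885 0.1935 0.101 ] yaw -44.12 q6 0.96 F [ 0.5 -0.2 -0.7] gap 0.552 t 60.0 tilt [ 0.0325 -0.0096]
[[-0.0003, -0.0013, -0.0003, 0.88]]
```

apply_moves:
  increments:
    - [[0, -0.0013, 0, 0], [0, 0, 0, 0]]

```text
t: 60.15
tcp_pos: [0.4875, 0.1945, 0.1009]
tool_rot: [0.922, 0.387, 0.013, 0.011]
force: [0.4, -0.1, 0.1]
finger_gap: 0.551
```

apply_moves:
  increments:
    - [[0, 0, 0, 0], [0, 0, 0, 0], [0, 0, 0, 0], [0, 0, 0, 0]]
  fingers: 0
  newtons: 110

```text
t: 60.55
tcp_pos: [0.4876, 0.1944, 0.1014]
tool_rot: [0.922, 0.386, 0.013, 0.011]
force: [1.2, 1.0, 0.0]
finger_gap: 0.347
```

```bash
python3 st.py
```

```text
[0.4876 0.1944 0.1014] yaw -44.61 tilt [ 0.0327 -0.0095] q [ 0.173  0.721  1.842 -0.029  0.548  0.976] qd 0.002 F [1.2 1.  0. ] T [0.06 0.05 0.03] gap 0.347 t 60.5
```

apply_moves:
  increments:
    - [[0, 0, 0, 5]]

```text
t: 60.65
tcp_pos: [0.4876, 0.1943, 0.1014]
tool_rot: [0.938, 0.347, 0.014, 0.011]
force: [0.1, 0.7, 1.0]
finger_gap: 0.343
```

```bash
python3 st.py
```

```text
[0.4876 0.1943 0.1014] yaw -49.43 tilt [ 0.0332 -0.0106] q [ 0.173  0.721  1.842 -0.031  0.548  1.062] qd 0.864 F [0.1 0.7 1. ] T [0.27 0.18 1.67] gap 0.343 t 60.6
```

apply_moves:
  increments:
    - [[0, 0, 0, 5]]

```text
t: 60.75
tcp_pos: [0.4865, 0.1939, 0.1012]
tool_rot: [0.951, 0.31, 0.012, 0.011]
force: [-6.1, -12.8, 2.5]
finger_gap: 0.345
```

```bash
python3 st.py
```

```text
[0.4865 0.1939 0.1012] yaw -53.94 tilt [ 0.0307 -0.014 ] q [ 0.174  0.722  1.843 -0.037  0.55   1.146] qd 0.896 F [ -6.1 -12.8   2.5] T [-1.78  0.42  1.07] gap 0.345 t 60.8
```

apply_moves:
  increments:
    - [[0, 0, 0, 5]]

```text
t: 60.85
tcp_pos: [0.486, 0.1934, 0.1012]
tool_rot: [0.962, 0.271, 0.012, 0.012]
force: [0.8, 1.3, 2.4]
finger_gap: 0.34
```

```bash
python3 st.py
```

```text
[0.486  0.1934 0.1012] yaw -58.59 tilt [ 0.0299 -0.0169] q [ 0.174  0.721  1.844 -0.042  0.551  1.232] qd 0.801 F [0.8 1.3 2.4] T [0.25 0.19 2.06] gap 0.340 t 60.9
```

apply_moves:
  increments:
    - [[0, 0, 0, 5]]

```text
t: 60.95
tcp_pos: [0.4862, 0.1937, 0.1013]
tool_rot: [0.973, 0.231, 0.013, 0.012]
force: [0.6, -0.0, 1.9]
finger_gap: 0.344
```

```bash
python3 st.py
```

```text
[0.4862 0.1937 0.1013] yaw -63.35 tilt [ 0.0314 -0.0179] q [ 0.176  0.721  1.843 -0.044  0.55   1.318] qd 0.963 F [ 0.6 -0.   1.9] T [0.33 0.15 0.2 ] gap 0.344 t 61.0
```

The torque went straight to about 2 N m and the pads slip, so the near nut is at its hard stop and locked. I'll release and move to the far nut.

apply_moves:
  increments:
    - [[0, 0, 0, 0], [0, 0, 0, 0]]

```text
t: 61.15
tcp_pos: [0.4862, 0.1938, 0.1014]
tool_rot: [0.973, 0.231, 0.013, 0.012]
force: [-0.4, -0.7, 2.4]
finger_gap: 0.341
```

apply_moves:
  increments:
    - [[0, 0, 0, 0], [0, 0, 0, 0], [0, 0, 0, 0], [0, 0, -0.02, 0], [0, 0, -0.04, 0]]
  fingers: 0.55

```text
t: 61.65
tcp_pos: [0.4818, 0.194, 0.1575]
tool_rot: [0.973, 0.231, 0.007, 0.012]
force: [-0.3, 0.4, 0.3]
finger_gap: 0.547
```

apply_moves:
  increments:
    - [[0, 0, -0.05, 0], [0, 0, -0.05, 0], [0, 0, -0.05, 0], [0, 0, 0, 0]]

```text
t: 62.05
tcp_pos: [0.4799, 0.1972, 0.3153]
tool_rot: [0.973, 0.231, 0.01, 0.011]
force: [0.6, -0.3, 0.2]
finger_gap: 0.547
```

```bash
python3 st.py; python3 -c "
from h import *
plan(.598,.1925,.3,117,step=.05)"
```

```text
[0.4799 0.1972 0.3153] yaw -63.24 tilt [ 0.0248 -0.0177] q [ 0.184  0.366  1.692 -0.025  1.063  1.3  ] qd 0.082 F [ 0.6 -0.3  0.2] T [ 0.04 -0.01  0.  ] gap 0.547 t 62.0
at [0.4799 0.1972 0.3153] yaw -63.24 q6 1.30 F [ 0.6 -0.3  0.2] gap 0.547 t 62.0 tilt [ 0.0248 -0.0177]
[[0.0047, 0.0026, 0.0007, 8.17], [0.005, 0.0019, 0.0007, 8.17], [0.0052, 0.0012, 0.0007, 8.17], [0.0054, 0.0004, 0.0007, 8.17], [0.0054, -0.0003, 0.0007, 8.17]]
[[0.0053, -0.0011, 0.0007, 8.17], [0.0051, -0.0018, 0.0007, 8.17], [0.0047, -0.0025, 0.0007, 8.17], [0.0043, -0.0032, 0.0007, 8.17], [0.0038, -0.0038, 0.0007, 8.17]]
[[0.0033, -0.0043, 0.0007, 8.17], [0.0026, -0.0047, 0.0007, 8.17], [0.0019, -0.005, 0.0007, 8.17], [0.0012, -0.0052, 0.0007, 8.17], [0.0004, -0.0054, 0.0007, 8.17]]
[[-0.0003, -0.0054, 0.0007, 8.17], [-0.0011, -0.0053, 0.0007, 8.17], [-0.0018, -0.0051, 0.0007, 8.17], [-0.0025, -0.0047, 0.0007, 8.17], [-0.0032, -0.0043, 0.0007, 8.17]]
[[-0.0038, -0.0038, 0.0007, 8.17], [-0.0043, -0.0033, 0.0007, 8.17]]
```

apply_moves:
  increments:
    - [[0.0446, 0.0226, 0, 0], [0.0446, 0.0226, 0, 0], [0.012, 0.008, 0, 0], [0, 0, 0, 0], [0, 0, 0, 0]]

```text
t: 62.55
tcp_pos: [0.587, 0.1947, 0.3143]
tool_rot: [0.973, 0.232, 0.005, 0.011]
force: [-0.3, 0.2, 0.2]
finger_gap: 0.547
```

```bash
python3 st.py
```

```text
[0.587  0.1947 0.3143] yaw -63.12 tilt [ 0.0151 -0.0186] q [ 0.147  0.505  1.444 -0.022  1.181  1.257] qd 0.014 F [-0.3  0.2  0.2] T [-0.01  0.02 -0.02] gap 0.547 t 62.5
```

apply_moves:
  increments:
    - [[0, 0, 0, -8.5], [0, 0, 0, -8.5], [0, 0, 0, -8.5], [0, 0, 0, -8.5], [0, 0, 0, -8.5]]

```text
t: 63.05
tcp_pos: [0.5778, 0.1952, 0.3104]
tool_rot: [0.818, 0.575, -0.005, 0.009]
force: [-0.4, -0.1, 0.5]
finger_gap: 0.55
```

apply_moves:
  increments:
    - [[0, 0, 0, -8.5], [0, 0, 0, -8.5], [0, 0, 0, -8.5], [0, 0, 0, -8.5], [0, 0, 0, -8.5]]

```text
t: 63.55
tcp_pos: [0.5676, 0.1962, 0.3075]
tool_rot: [0.551, 0.834, -0.012, 0.001]
force: [-0.2, 0.0, 0.4]
finger_gap: 0.552
```

apply_moves:
  increments:
    - [[0, 0, 0, -8.5], [0, 0, 0, -8.5], [0, 0, 0, -8.5], [0, 0, 0, -8.5], [0, 0, 0, -8.5]]

```text
t: 64.05
tcp_pos: [0.5573, 0.1971, 0.3049]
tool_rot: [0.207, 0.978, -0.013, -0.009]
force: [0.2, 0.2, 0.2]
finger_gap: 0.552
```

apply_moves:
  increments:
    - [[0, 0, 0, -8.5], [0, 0, 0, -8.5], [0, 0, 0, -8.5], [0, 0, 0, -8.5], [0, 0, 0, -8.5]]

```text
t: 64.55
tcp_pos: [0.547, 0.1979, 0.3023]
tool_rot: [-0.165, 0.986, -0.009, -0.02]
force: [-0.5, 0.2, 0.8]
finger_gap: 0.549
```

apply_moves:
  increments:
    - [[0, 0, 0, -8.5], [0, 0, 0, -8.5], [0, 0, 0, -8.5], [0, 0, 0, 0], [0, 0, 0, 0]]

```text
t: 65.05
tcp_pos: [0.5376, 0.1986, 0.3001]
tool_rot: [-0.38, 0.925, -0.003, -0.026]
force: [-0.4, -0.0, -0.4]
finger_gap: 0.549
```

```bash
python3 st.py; python3 -c "
from h import *
plan(.598,.1925,.25,130,step=.05)
p,d,s=snap('wrist','w50')"
```

```text
[0.5376 0.1986 0.3001] yaw 134.67 tilt [-0.0469 -0.025 ] q [ 0.166  0.478  1.54  -0.018  1.174 -2.178] qd 0.023 F [-0.4 -0.  -0.4] T [ 0.04 -0.01  0.05] gap 0.549 t 65.0
at [0.5376 0.1986 0.3001] yaw 134.67 q6 -2.18 F [-0.4 -0.  -0.4] gap 0.549 t 65.0 tilt [-0.0469 -0.025 ]
[[-0.0193, -0.0234, 0.0251, 2.34], [-0.0202, -0.0226, 0.0251, 2.34]]
```

View pics/w50.png

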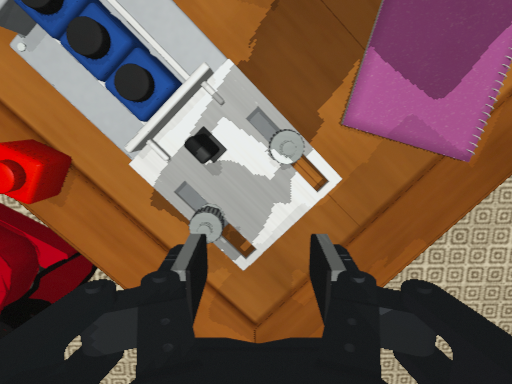

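```bash
python3 -c "
from h import *
plan(.598,.1935,.2,125,step=.03)"
```

```text
at [0.5376 0.1986 0.3001] yaw 134.69 q6 -2.18 F [-0.8 -0.9 -0.6] gap 0.551 t 65.1 tilt [-0.0473 -0.0251]
[[-0.0098, -0.0115, 0.025, 2.42], [-0.0103, -0.0111, 0.025, 2.42], [-0.0108, -0.0107, 0.025, 2.42], [-0.0112, -0.0102, 0.025, 2.42]]
```

apply_moves:
  increments:
    - [[-0.01, -0.0115, 0.025, 2.4], [-0.0105, -0.011, 0.025, 2.4], [-0.011, -0.0105, 0.025, 2.4], [-0.011, -0.01, 0.025, 2.4], [0, 0, 0, 0]]

```text
t: 65.6
tcp_pos: [0.5939, 0.192, 0.1962]
tool_rot: [-0.294, 0.955, -0.005, -0.025]
force: [-1.3, 0.2, -1.7]
finger_gap: 0.552
```

```bash
python3 st.py; python3 -c "
from h import *
plan(.598,.1935,.15,120,step=.02)"
```

```text
[0.5939 0.192  0.1962] yaw 124.21 tilt [-0.0439 -0.0242] q [ 0.14   0.671  1.497 -0.021  1.021 -2.016] qd 0.051 F [-1.3  0.2 -1.7] T [-0.01 -0.03 -0.06] gap 0.552 t 65.6
at [0.5939 0.192  0.1962] yaw 124.21 q6 -2.02 F [-1.3  0.2 -1.7] gap 0.552 t 65.6 tilt [-0.0439 -0.0242]
[[-0.0014, -0.0003, 0.0154, 1.4], [-0.0014, -0.0003, 0.0154, 1.4], [-0.0014, -0.0003, 0.0154, 1.4]]
```

```bash
python3 -c "
from h import *
plan(.602,.1945,.15,117,step=.012)"
```

```text
at [0.5939 0.192  0.1962] yaw 124.21 q6 -2.02 F [-1.3  0.2 -1.7] gap 0.552 t 65.6 tilt [-0.0439 -0.0242]
[[-0.002, -0.0006, 0.0116, 1.8], [-0.002, -0.0006, 0.0116, 1.8], [-0.0021, -0.0005, 0.0116, 1.8], [-0.0021, -0.0004, 0.0116, 1.8]]
```

apply_moves:
  increments:
    - [[-0.0026, -0.0006, 0.012, 1.8], [-0.0026, -0.0006, 0.012, 1.8], [-0.0026, -0.0005, 0.012, 1.8], [-0.0026, -0.0004, 0.012, 1.8], [0, 0, 0, 0]]

```text
t: 66.1
tcp_pos: [0.6, 0.1954, 0.1511]
tool_rot: [-0.23, 0.973, -0.007, -0.024]
force: [-0.8, 0.6, 0.5]
finger_gap: 0.549
```

```bash
python3 st.py; python3 -c "
from h import *
plan(.6003,.1935,.106,117,step=.012)
p,d,s=snap('wrist','w51'); C=cam('wrist',s); print(proj(C,[.598,.1922,.076]))"
```

```text
[0.6    0.1954 0.1511] yaw 116.66 tilt [-0.0437 -0.0237] q [ 0.144  0.741  1.502 -0.021  0.946 -1.879] qd 0.041 F [-0.8  0.6  0.5] T [ 0.02 -0.03  0.02] gap 0.549 t 66.1
at [0.6    0.1954 0.1511] yaw 116.66 q6 -1.88 F [-0.8  0.6  0.5] gap 0.549 t 66.1 tilt [-0.0437 -0.0237]
[[0.0002, -0.0005, 0.0113, -0.09], [0.0002, -0.0005, 0.0113, -0.09], [0.0002, -0.0005, 0.0113, -0.09], [0.0002, -0.0005, 0.0113, -0.09]]
[252.33874409 247.55970545]
```

View pics/w51.png

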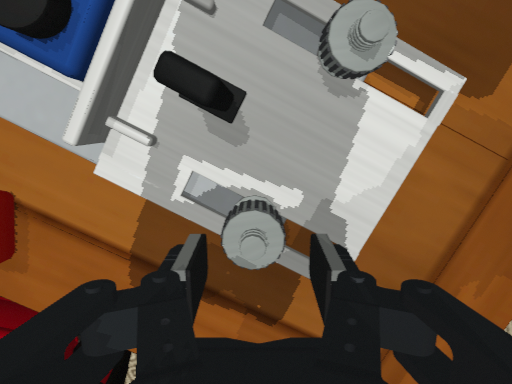

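apply_moves:
  increments:
    - [[-0.0003, -0.0006, 0.012, 0], [-0.0003, -0.0006, 0.012, 0], [-0.0003, -0.0006, 0.012, 0], [-0.0003, -0.0006, 0.009, 0], [0, 0, 0, 0]]

```text
t: 66.65
tcp_pos: [0.601, 0.1931, 0.1066]
tool_rot: [-0.232, 0.973, -0.007, -0.021]
force: [-0.3, -0.4, 1.2]
finger_gap: 0.547
```

```bash
python3 st.py; python3 -c "
from h import *
plan(.6003,.1935,.106,117,step=.012)
p,d,s=snap('wrist','w52'); C=cam('wrist',s); W=pts(C,d)
m=(np.hypot(W[...,0]-.598,W[...,1]-.1922)<.015)&(W[...,2]>.052)&(W[...,2]<.072);w=W[m];print(len(w),np.median(w[:,2]))"
```

```text
[0.601  0.1931 0.1066] yaw 116.79 tilt [-0.0386 -0.023 ] q [ 0.14   0.805  1.519 -0.023  0.859 -1.883] qd 0.003 F [-0.3 -0.4  1.2] T [-0.01 -0.06 -0.01] gap 0.547 t 66.7
at [0.601  0.1931 0.1066] yaw 116.79 q6 -1.88 F [-0.3 -0.4  1.2] gap 0.547 t 66.7 tilt [-0.0386 -0.023 ]
[[0.0004, 0.0007, 0.0006, -0.21]]
3377 0.06603691983857689
```

View pics/w52.png

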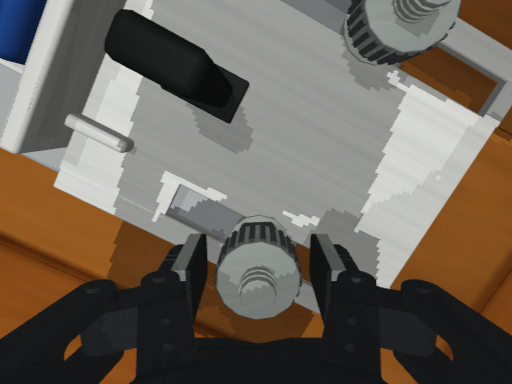

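apply_moves:
  increments:
    - [[0, 0, 0, 0], [0, 0, 0, 0], [0, 0, 0, 0], [0, 0, 0, 0], [0, 0, 0, 0]]
  fingers: 0
  newtons: 80

```text
t: 67.2
tcp_pos: [0.6013, 0.1932, 0.1074]
tool_rot: [-0.232, 0.973, -0.007, -0.021]
force: [0.1, -0.0, -2.1]
finger_gap: 0.353
```

apply_moves:
  increments:
    - [[0.003, 0, 0, 0], [0.003, 0, 0, 0], [0.003, 0, 0, 0]]

```text
t: 67.5
tcp_pos: [0.6001, 0.1925, 0.1077]
tool_rot: [-0.23, 0.973, -0.005, -0.01]
force: [5.4, 5.0, -7.4]
finger_gap: 0.352
```

```bash
python3 st.py
```

```text
[0.6001 0.1925 0.1077] yaw 116.64 tilt [-0.0175 -0.0143] q [ 0.138  0.798  1.536 -0.016  0.827 -1.887] qd 0.108 F [ 5.4  5.  -7.4] T [ 0.75 -0.71  0.05] gap 0.352 t 67.5
```

Low force, and the tilt halved. Two more rows, then turn.

apply_moves:
  increments:
    - [[0.003, 0, 0, 0], [0.003, 0, 0, 0], [0, 0, 0, 0]]

```text
t: 67.8
tcp_pos: [0.5994, 0.1924, 0.1074]
tool_rot: [-0.23, 0.973, -0.004, -0.003]
force: [-1.5, -1.1, -0.2]
finger_gap: 0.355
```

```bash
python3 st.py
```

```text
[0.5994 0.1924 0.1074] yaw 116.60 tilt [-0.0039 -0.009 ] q [ 0.136  0.794  1.547 -0.012  0.806 -1.891] qd 0.006 F [-1.5 -1.1 -0.2] T [-0.3   0.35  0.01] gap 0.355 t 67.8
```

apply_moves:
  increments:
    - [[0, 0, 0.00014, 8.5], [0, 0, 0.00014, 8.5], [0, 0, 0.00014, 8.5], [0, 0, 0.00014, 8.5], [0, 0, 0.00014, 8.5]]

```text
t: 68.3
tcp_pos: [0.5995, 0.1917, 0.1068]
tool_rot: [0.145, 0.989, -0.005, -0.002]
force: [1.0, 0.2, -1.8]
finger_gap: 0.355
```

```bash
python3 st.py
```

```text
[0.5995 0.1917 0.1068] yaw 73.37 tilt [-0.0046 -0.01  ] q [ 0.136  0.795  1.547 -0.013  0.805 -1.136] qd 1.484 F [ 1.   0.2 -1.8] T [0.21 0.1  0.05] gap 0.355 t 68.3
```

apply_moves:
  increments:
    - [[0, 0, 0.00014, 8.5], [0, 0, 0.00014, 8.5], [0, 0, 0.00014, 8.5], [0, 0, 0.00014, 8.5], [0, 0, 0.00014, 8.5]]

```text
t: 68.8
tcp_pos: [0.5991, 0.1911, 0.106]
tool_rot: [0.497, 0.868, -0.005, -0.0]
force: [0.6, 0.1, -2.1]
finger_gap: 0.35
```

apply_moves:
  increments:
    - [[0, 0, 0.00014, 8.5], [0, 0, 0.00014, 8.5], [0, 0, 0.00014, 8.5], [0, 0, 0.00014, 8.5], [0, 0, 0.00014, 8.5]]

```text
t: 69.3
tcp_pos: [0.5984, 0.1908, 0.1053]
tool_rot: [0.78, 0.625, -0.005, 0.001]
force: [0.2, 0.1, -3.1]
finger_gap: 0.351
```

apply_moves:
  increments:
    - [[0, 0, 0.00014, 8.5], [0, 0, 0.00014, 8.5], [0, 0, 0.00014, 8.5], [0, 0, 0.00014, 8.5], [0, 0, 0.00014, 8.5]]

```text
t: 69.8
tcp_pos: [0.5978, 0.1912, 0.1047]
tool_rot: [0.955, 0.296, -0.004, 0.002]
force: [-0.3, 1.0, -2.6]
finger_gap: 0.35
```

apply_moves:
  increments:
    - [[0, 0, 0.00014, 8.5], [0, 0, 0.00014, 8.5], [0, 0, 0.00014, 8.5], [0, 0, 0.00014, 8.5], [0, 0, 0.00014, 8.5]]

```text
t: 70.3
tcp_pos: [0.5975, 0.1918, 0.1039]
tool_rot: [0.997, -0.074, -0.002, 0.002]
force: [0.8, 1.4, -3.1]
finger_gap: 0.35
```

```bash
python3 st.py
```

```text
[0.5975 0.1918 0.1039] yaw -98.51 tilt [-0.004 -0.004] q [ 0.134  0.798  1.554 -0.005  0.794  1.857] qd 1.484 F [ 0.8  1.4 -3.1] T [ 0.22 -0.36  0.03] gap 0.350 t 70.3
```

apply_moves:
  increments:
    - [[0, 0, 0.00014, 8.5], [0, 0, 0.00014, 8.5], [0, 0, 0.00014, 8.5], [0, 0, 0.00014, 8.5], [0, 0, 0, 0]]

```text
t: 70.8
tcp_pos: [0.5976, 0.1923, 0.1034]
tool_rot: [0.931, -0.365, 0.0, 0.002]
force: [0.3, 0.2, -3.5]
finger_gap: 0.355
```

apply_moves:
  increments:
    - [[0, 0, 0, 0], [0, 0, 0, 0], [0, 0, 0, 0]]
  fingers: 0.55

```text
t: 71.1
tcp_pos: [0.5973, 0.192, 0.1041]
tool_rot: [0.932, -0.362, -0.0, 0.002]
force: [0.2, 0.2, -0.1]
finger_gap: 0.555
```

```bash
python3 st.py
```

```text
[0.5973 0.192  0.1041] yaw -132.47 tilt [-0.0017 -0.0042] q [ 0.135  0.797  1.556 -0.006  0.791  2.451] qd 0.015 F [ 0.2  0.2 -0.1] T [ 0.03 -0.06 -0.01] gap 0.555 t 71.1
```

apply_moves:
  increments:
    - [[0, 0, 0, -8.5], [0, 0, 0, -8.5], [0, 0, 0, -8.5], [0, 0, 0, -8.5], [0, 0, 0, -8.5]]

```text
t: 71.6
tcp_pos: [0.5977, 0.1914, 0.1057]
tool_rot: [1.0, 0.007, -0.0, 0.002]
force: [-0.6, 0.0, 0.1]
finger_gap: 0.549
```

```bash
python3 st.py
```

```text
[0.5977 0.1914 0.1057] yaw -89.18 tilt [-0.0008 -0.0045] q [ 0.134  0.795  1.555 -0.006  0.793  1.695] qd 1.485 F [-0.6  0.   0.1] T [-0.06 -0.03 -0.03] gap 0.549 t 71.6
```

apply_moves:
  increments:
    - [[0, 0, 0.0005, -8.5], [0, 0, 0.0005, -8.5], [0, 0, 0.0005, -8.5], [0, 0, 0.0005, -8.5], [0, 0, 0.0005, -8.5]]

```text
t: 72.1
tcp_pos: [0.5981, 0.1909, 0.1047]
tool_rot: [0.928, 0.373, -0.001, 0.002]
force: [0.4, -0.5, -0.1]
finger_gap: 0.549
```

apply_moves:
  increments:
    - [[0, 0, 0.0005, -8.5], [0, 0, 0.0005, -8.5], [0, 0, 0.0005, -8.5], [0, 0, 0.0005, -8.5], [0, 0, 0.0005, -8.5]]

```text
t: 72.6
tcp_pos: [0.5986, 0.1903, 0.1036]
tool_rot: [0.727, 0.687, -0.001, 0.002]
force: [0.4, 0.4, -0.1]
finger_gap: 0.552
```

apply_moves:
  increments:
    - [[0, 0, 0.0005, -8.5], [0, 0, 0.0005, -8.5], [0, 0, 0.0005, -8.5], [0, 0, 0.0005, -8.5], [0, 0, 0.0005, -8.5]]

```text
t: 73.1
tcp_pos: [0.599, 0.1897, 0.1025]
tool_rot: [0.425, 0.905, -0.002, 0.002]
force: [1.0, -1.0, -0.6]
finger_gap: 0.549
```

apply_moves:
  increments:
    - [[0, 0, 0.0005, -8.5], [0, 0, 0.0005, -8.5], [0, 0, 0.0005, -8.5], [0, 0, 0, 0]]

```text
t: 73.5
tcp_pos: [0.5993, 0.1893, 0.102]
tool_rot: [0.212, 0.977, -0.002, 0.002]
force: [-0.5, 1.2, -0.5]
finger_gap: 0.549
```

```bash
python3 st.py; python3 -c "
from h import *
p,d,s=snap('wrist','w53'); C=cam('wrist',s); W=pts(C,d)
m=(np.hypot(W[...,0]-.598,W[...,1]-.1922)<.015)&(W[...,2]>.052)&(W[...,2]<.072);w=W[m];print(len(w),np.median(w[:,2]))
plan(.598,.1924,.1035,yaw(s))"
```

```text
[0.5993 0.1893 0.102 ] yaw 65.57 tilt [ 0.0029 -0.0055] q [ 0.131  0.8    1.556 -0.008  0.784 -1.008] qd 0.036 F [-0.5  1.2 -0.5] T [-0.    0.04  0.01] gap 0.549 t 73.5
3311 0.061922413001099796
at [0.5993 0.1893 0.1021] yaw 65.42 q6 -1.01 F [-0.3 -0.2 -0.9] gap 0.551 t 73.5 tilt [ 0.0031 -0.0055]
[[0.0025, 0.0023, -0.0014, -0.15]]
```

View pics/w53.png

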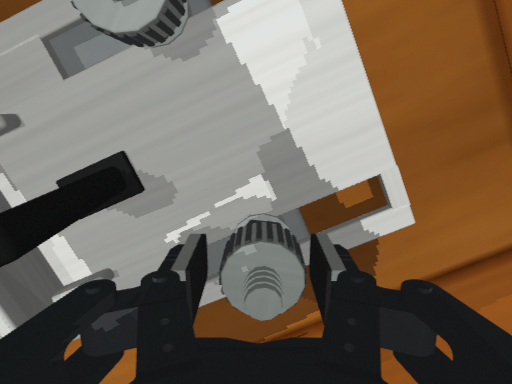

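apply_moves:
  increments:
    - [[0.002, 0.002, 0, 0], [0, 0, 0, 0]]

```text
t: 73.75
tcp_pos: [0.5984, 0.192, 0.1023]
tool_rot: [0.215, 0.977, -0.002, 0.002]
force: [-0.5, -0.6, -0.0]
finger_gap: 0.546
```

apply_moves:
  increments:
    - [[0, 0, 0, 0], [0, 0, 0, 0], [0, 0, 0, 0], [0, 0, 0, 0]]
  fingers: 0
  newtons: 100

```text
t: 74.15
tcp_pos: [0.5982, 0.1918, 0.103]
tool_rot: [0.216, 0.976, -0.003, 0.002]
force: [0.2, -0.2, 0.7]
finger_gap: 0.346
```

apply_moves:
  increments:
    - [[0, 0, 0.00014, 8.5], [0, 0, 0.00014, 8.5], [0, 0, 0.00014, 8.5], [0, 0, 0.00014, 8.5], [0, 0, 0.00014, 8.5]]

```text
t: 74.65
tcp_pos: [0.5982, 0.1917, 0.1022]
tool_rot: [0.56, 0.828, -0.002, 0.003]
force: [0.7, -0.2, 1.6]
finger_gap: 0.345
```

apply_moves:
  increments:
    - [[0, 0, 0.00014, 8.5], [0, 0, 0.00014, 8.5], [0, 0, 0.00014, 8.5], [0, 0, 0.00014, 8.5], [0, 0, 0.00014, 8.5]]

```text
t: 75.15
tcp_pos: [0.5981, 0.1917, 0.1015]
tool_rot: [0.825, 0.566, -0.001, 0.003]
force: [-1.5, -0.5, 1.3]
finger_gap: 0.347
```

```bash
python3 st.py
```

```text
[0.5981 0.1917 0.1015] yaw -21.11 tilt [ 0.0023 -0.0062] q [ 0.135  0.801  1.556 -0.009  0.783  0.51 ] qd 1.485 F [-1.5 -0.5  1.3] T [-0.05  0.15  0.07] gap 0.347 t 75.2
```

apply_moves:
  increments:
    - [[0, 0, 0.00014, 8.5], [0, 0, 0.00014, 8.5], [0, 0, 0.00014, 8.5], [0, 0, 0.00014, 8.5]]

```text
t: 75.55
tcp_pos: [0.5981, 0.1918, 0.1013]
tool_rot: [0.955, 0.297, 0.0, 0.004]
force: [-0.8, -1.4, 1.5]
finger_gap: 0.348
```

```bash
python3 st.py
```

```text
[0.5981 0.1918 0.1013] yaw -55.43 tilt [ 0.0021 -0.0067] q [ 0.135  0.801  1.556 -0.01   0.783  1.11 ] qd 1.487 F [-0.8 -1.4  1.5] T [-0.09  0.16  0.24] gap 0.348 t 75.5
```

apply_moves:
  increments:
    - [[0, 0, 0.0001, 8.5], [0, 0, 0.0001, 8.5]]

```text
t: 75.75
tcp_pos: [0.5986, 0.192, 0.1013]
tool_rot: [0.988, 0.153, 0.001, 0.005]
force: [0.7, -0.7, 0.5]
finger_gap: 0.349
```

```bash
python3 st.py
```

```text
[0.5986 0.192  0.1013] yaw -72.43 tilt [ 0.0038 -0.0086] q [ 0.136  0.802  1.555 -0.013  0.782  1.409] qd 1.481 F [ 0.7 -0.7  0.5] T [-0.01 -0.07  0.29] gap 0.349 t 75.8
```

apply_moves:
  increments:
    - [[0, 0, 0, 6]]

```text
t: 75.85
tcp_pos: [0.5986, 0.192, 0.1013]
tool_rot: [0.995, 0.102, 0.002, 0.005]
force: [-0.5, 0.9, 1.6]
finger_gap: 0.345
```

```bash
python3 st.py
```

```text
[0.5986 0.192  0.1013] yaw -78.32 tilt [ 0.0042 -0.0104] q [ 0.137  0.802  1.555 -0.015  0.782  1.515] qd 1.015 F [-0.5  0.9  1.6] T [0.13 0.2  2.15] gap 0.345 t 75.8
```

apply_moves:
  increments:
    - [[0, 0, 0, 6]]

```text
t: 75.95
tcp_pos: [0.5982, 0.1921, 0.1013]
tool_rot: [0.999, 0.049, 0.001, 0.006]
force: [-1.4, -1.0, 2.0]
finger_gap: 0.348
```

```bash
python3 st.py
```

```text
[0.5982 0.1921 0.1013] yaw -84.39 tilt [ 0.0034 -0.0116] q [ 0.137  0.802  1.555 -0.017  0.783  1.622] qd 1.09 F [-1.4 -1.   2. ] T [-0.13  0.26  0.01] gap 0.348 t 76.0
```

apply_moves:
  increments:
    - [[0, 0, 0, 6]]

```text
t: 76.05
tcp_pos: [0.5982, 0.1921, 0.1013]
tool_rot: [1.0, -0.004, 0.002, 0.006]
force: [-0.1, 0.4, 1.1]
finger_gap: 0.345
```

```bash
python3 st.py
```

```text
[0.5982 0.1921 0.1013] yaw -90.52 tilt [ 0.0035 -0.0123] q [ 0.138  0.802  1.555 -0.018  0.783  1.73 ] qd 1.027 F [-0.1  0.4  1.1] T [0.09 0.04 0.99] gap 0.345 t 76.0
```

apply_moves:
  increments:
    - [[0, 0, 0, 6]]

```text
t: 76.15
tcp_pos: [0.5981, 0.1921, 0.1013]
tool_rot: [0.998, -0.054, 0.002, 0.007]
force: [-0.7, 1.7, 0.7]
finger_gap: 0.349
```

```bash
python3 st.py
```

```text
[0.5981 0.1921 0.1013] yaw -96.23 tilt [ 0.004  -0.0145] q [ 0.139  0.802  1.555 -0.021  0.783  1.833] qd 1.012 F [-0.7  1.7  0.7] T [0.37 0.14 2.7 ] gap 0.349 t 76.2
```

apply_moves:
  increments:
    - [[0, 0, 0, 6]]

```text
t: 76.25
tcp_pos: [0.5978, 0.1923, 0.1013]
tool_rot: [0.994, -0.108, 0.002, 0.007]
force: [-0.5, -0.4, 1.6]
finger_gap: 0.348
```

```bash
python3 st.py
```

```text
[0.5978 0.1923 0.1013] yaw -102.40 tilt [ 0.0033 -0.015 ] q [ 0.139  0.801  1.556 -0.022  0.784  1.942] qd 1.036 F [-0.5 -0.4  1.6] T [-0.02  0.15 -0.01] gap 0.348 t 76.2
```

The far nut also hits its hard stop: stick-slip up to 2.7 N m. I'll relax, release, lift clear and check.

apply_moves:
  increments:
    - [[0, 0, 0, 0], [0, 0, 0, 0]]

```text
t: 76.45
tcp_pos: [0.5977, 0.1923, 0.1013]
tool_rot: [0.994, -0.107, 0.002, 0.007]
force: [-0.6, -1.1, 1.8]
finger_gap: 0.35
```

apply_moves:
  increments:
    - [[0, 0, 0, 0], [0, 0, 0, 0], [0, 0, 0, 0], [0, 0, -0.02, 0], [0, 0, -0.04, 0]]
  fingers: 0.6

```text
t: 76.95
tcp_pos: [0.5945, 0.1929, 0.1562]
tool_rot: [0.994, -0.106, -0.004, 0.008]
force: [0.2, -0.1, -0.2]
finger_gap: 0.602
```

apply_moves:
  increments:
    - [[0, 0, -0.045, 0], [0, 0, -0.045, 0], [0, 0, -0.045, 8.5], [0, 0, -0.02, 8.5], [0, 0, 0, 0]]

```text
t: 77.45
tcp_pos: [0.5974, 0.196, 0.3216]
tool_rot: [0.967, -0.255, 0.002, 0.007]
force: [0.5, -0.5, 0.4]
finger_gap: 0.602
```

```bash
python3 st.py; python3 -c "
from bot import *
bottles('w60'); Z=np.load('pics/w60.npz'); s=dict(tcp_pos=Z['pos'],tool_rot=Z['rot']); W=pts(cam('wrist',s),Z['d'])
m=(np.abs(W[...,0]-.543)<.012)&(W[...,2]>.094)&(W[...,2]<.106)&(W[...,1]>.1); w=W[m]; print('post',len(w),((w.min(0)+w.max(0))/2).round(4))
for nm,x,y in(('near',.489,.1937),('far',.598,.1923)):
    r=np.hypot(W[...,0]-x,W[...,1]-y)
    for lo,hi,z0,z1 in((.009,.015,.055,.071),(0,.005,.0715,.08)):
        m=(r>lo)&(r<hi)&(W[...,2]>z0)&(W[...,2]<z1); w=W[m]; print(nm,len(w),np.median(w,0).round(4))
bottles('t60','top'); snap('scene','s60')
q=cv2.imread('pics/t60.png');cv2.imwrite('pics/t60c.png',cv2.resize(q[120:260,100:330],None,fx=3.4,fy=3.4,interpolation=cv2.INTER_CUBIC))
q=cv2.imread('pics/s60.png');cv2.imwrite('pics/s60c.png',cv2.resize(q[150:260,160:320],(640,440),interpolation=cv2.INTER_CUBIC))
"
```

```text
[0.5974 0.196  0.3216] yaw -119.51 tilt [-0.0004 -0.0134] q [ 0.144  0.516  1.401 -0.014  1.228  2.235] qd 0.049 F [ 0.5 -0.5  0.4] T [ 0.03 -0.03  0.01] gap 0.602 t 77.5
px [437. 122.] n 4712 1051 rect [542.2  11.7] [152.8  57.3] ang 85.6 cap ((545.4210205078125, 11.940910339355469), 71.89939880371094) ztop 0.065
post 345 [0.5426 0.1377 0.0981]
near 225 [0.4967 0.1996 0.0602]
near 64 [0.4895 0.1937 0.0765]
far 421 [0.5987 0.1919 0.0602]
far 80 [0.5982 0.1923 0.0766]
px [202. 192.] n 460 260 rect [541.2   8.6] [152.3  49.3] ang 89.4 cap ((540.2259521484375, 4.0106682777404785), 72.17974853515625) ztop 0.064
odd [395.29032258 200.3655914 ] 93 [ 0.53474936 -0.18462321  1.57951751]
```

View pics/w60.png

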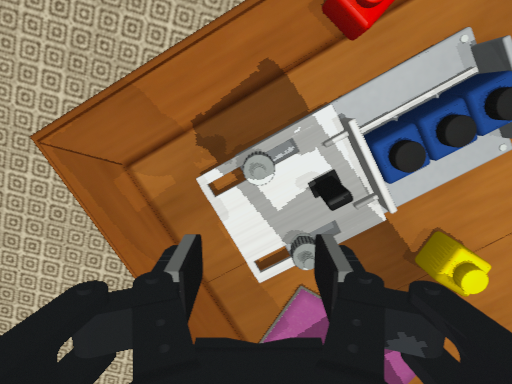

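View pics/t60c.png

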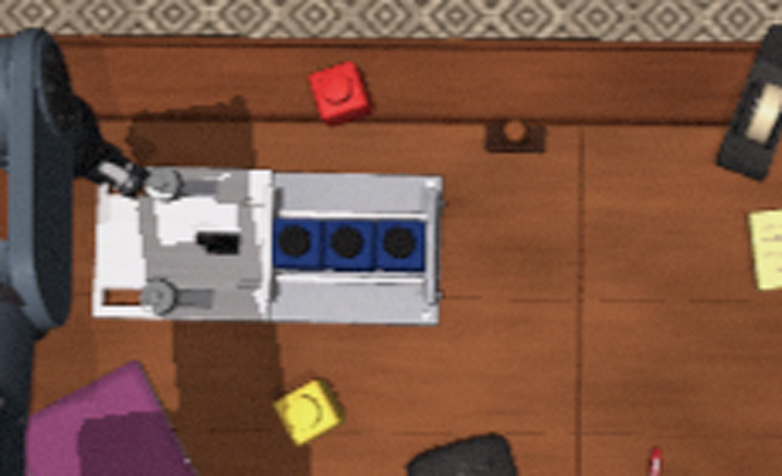

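View pics/s60c.png

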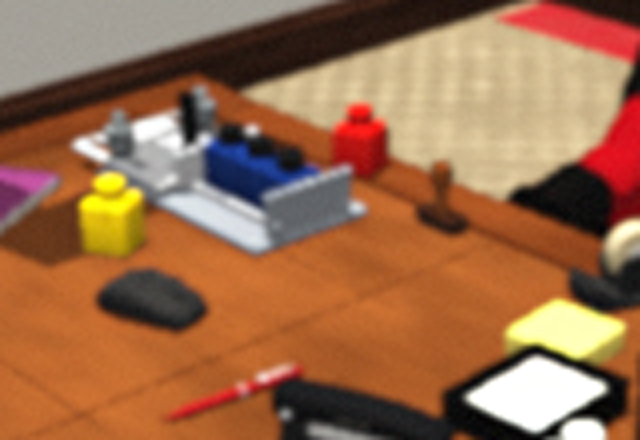

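The three bottles sit tight between cheek and stop, both nut tops read the same height, the stamp hasn't moved, and the arm is clear. Handing in.

```bash
python3 -c "
from h import *
manip.sign_off(); print(manip.sense()['t'])"
```

```text
the job is handed in; nothing more can be done
the job is handed in; nothing more can be done
```

The job is handed in at about 77 s: all three blue bottles stand in the rack, the cheek is shut against them, and both upper nuts are tight. I pushed the cheek shut by its post at 20–28 N, held for about 1 s. Only then did I run each nut down and tighten it.

**Last checks:**
- **Bottles and cheek:** the row measures 152–153 mm (150 mm nominal) and all three are upright. The post stayed at y ≈ 0.138 through the nut work.
- **Nuts:** both nut tops read 60.2 mm. The stud tops read about 0.5 mm high against their true height, so the nuts are at about 59.7 mm, against 59.5 mm when landed. I regripped the near nut and the torque jumped straight to 1.7–2.1 N m with the pads slipping. The far nut reached 2.7 N m at the end of its turn but was not regripped. I could not read how far either nut pulled up, so "tight" rests on those torques.
- **Surroundings:** the rubber stamp and the red and yellow bottles look unmoved, and the arm was clear of everything.

**What went wrong on the way:**
- **Bottles A and C** each caught an edge while being lowered, A on the end stop and C on A. They tipped in the grip, so I set each down inside the rack, regripped it and slid it along upright.
- **The tool** tilted while pushing the post. Before the nuts I straightened it by leaning the closed fingertips on the back of the end stop, at about 32 N.
- **The two cameras** disagreed by 3–5 mm on bottle positions. I relied on the wrist camera.

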